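# Mark-and-recapture pan: unclamp, add the tagged beads and stir

### The job

Get the bead pan ready for the mark-and-recapture count: loosen its blue clamp knob all the way to the stop (left-hand thread, so turn it clockwise), then swing the yellow bar fully aside and lay the lid flat on the middle of the white sheet. Then put every red bead from the bench into the pan, and with the stirrer's tip down among the beads near the pan's floor stir at least four wide full rounds about the middle of the pan, so that all the beads get mixed. Stand the stirrer back in its stand, keep all beads in the pan, and leave the jar, beaker and ruler where they are.

Things in the scene. Friction and masses are not known exactly. Their poses are not given: they have to be found in the camera images.
- station: Fixed station: grey base plate and open square aluminium pan, outside 150 x 150 mm, walls 5 mm, inside 140 x 140 mm, blue floor 13 mm and rim 63 mm above the bench. Origin: on the bench under the pan's centre; x, y along the pan's sides, z up. Clamp post (upright) at x 0, y +105 mm. Six pale beads lie in the pan about 38 mm from its middle
- clamp_knob (a joint): Blue knob on the clamp post, LEFT-HAND thread. Value (rad) grows turning CLOCKWISE seen from above = loosening; starts at 0 to 0.5 (tight), stop at 3.2 (loose). Knob and bar rise together 2.2 mm per rad. Needs 0.06 N m, stays where left. At value 0 the long side of its grip lies along the station's x axis; at value q it is turned q clockwise from there
- knob_grip (a point): On the knob's axis, at the height to grip: 11 mm below the top of its upright grip bar (42 mm long, 14 mm wide, 32 mm high) and 19 mm above the 44 mm disc under it. 107 mm above the bench when tight; rises with the knob
- clamp_bar (a joint): Yellow bar under the knob, swings level about the post. Value (rad): 0 at the start, pointing from the post to the pan's middle (station -y), 45 mm over the pan; grows anticlockwise from above (tip towards station +x); stop at 1.75; past 1.3 it is clear of the pan. Turns easily (0.03 N m), stays where left. Tight, it sits between two 4 mm ribs on the lid and cannot swing; loose, it is 3 mm above them
- bar_tip (a point): Middle of the free end of the clamp bar: 75 mm from the post's axis, mid thickness. The bar is 18 mm wide and 10 mm thick, 73 mm above the bench at mid thickness when tight, 80 mm when loose
- lid: Loose aluminium lid, about 220 g: flange 150 x 150 x 5 mm over a plug 136 x 136 mm, 8 mm deep, inside the pan's mouth with 2 mm play each side. Origin: centre of the plug's underside (55 mm above the bench at first); z up. In its middle an upright black round grip of 24 mm diameter, from 13 to 41 mm above the origin. Rests flat on its plug
- sheet: White paper sheet fixed to the bench, 240 x 240 mm, 1 mm thick; origin at its centre, on the bench: where the lid goes
- stand: Fixed wooden stand for the stirrer: a square tube, outside 34 mm, inside 26 mm, top 66 mm and inner floor 6 mm above the bench, on a 70 mm foot 6 mm thick. Origin: on the bench under its centre
- stirrer: Loose stirring rod, 60 g, upright in the stand: pale wooden round rod of 16 mm diameter, with a green square grip of 18 x 18 mm on top, from 110 to 180 mm above the tip. Origin: centre of the lower end; z along the rod towards the grip; x and y square to the grip's faces
- stirrer_grip (a point): Middle of the stirrer's green grip, 145 mm above its tip
- stirrer_tip (a point): Centre of the stirrer's lower end. Rounds of about 30 mm radius leave the beads room to pass along the walls; wider ones can jam a bead, which shoves the rod askew in the grip
- tag1: Red (tagged) chunky bead, 12 g: a short cylinder of 24 mm diameter, 18 mm high, with a dark hole along its axis. Origin at its centre; z along its axis. At the start on the bench, upright; two to four of the four are there
- tag2: Red (tagged) chunky bead, 12 g: a short cylinder of 24 mm diameter, 18 mm high, with a dark hole along its axis. Origin at its centre; z along its axis. At the start on the bench, upright; two to four of the four are there
- tag3: Red (tagged) chunky bead, 12 g: a short cylinder of 24 mm diameter, 18 mm high, with a dark hole along its axis. Origin at its centre; z along its axis. At the start on the bench, upright; two to four of the four are there
- tag4: Red (tagged) chunky bead, 12 g: a short cylinder of 24 mm diameter, 18 mm high, with a dark hole along its axis. Origin at its centre; z along its axis. At the start on the bench, upright; two to four of the four are there
- plain1: Pale wooden bead in the pan, same shape as the red ones; origin at its centre
- plain2: Pale wooden bead in the pan, same shape as the red ones; origin at its centre
- plain3: Pale wooden bead in the pan, same shape as the red ones; origin at its centre
- plain4: Pale wooden bead in the pan, same shape as the red ones; origin at its centre
- plain5: Pale wooden bead in the pan, same shape as the red ones; origin at its centre
- plain6: Pale wooden bead in the pan, same shape as the red ones; origin at its centre
- jar: Bystander: closed amber glass jar, 60 mm diameter, 85 mm high; origin: centre of its underside
- beaker: Bystander: clear glass beaker, 60 mm diameter at the rim, 70 mm high; origin: centre of its underside
- ruler: Bystander: yellow ruler 30 x 160 x 5 mm lying on the bench; origin: centre of its underside

How it is judged:
By the outcome, as a careful person would: the job done as asked, in the order asked, and still so for the second after the job is handed in, with the robot touching nothing.
Of tag1, tag2, tag3, tag4 only 2 to 4 are there at a start; the rules pass over those that are not, and their reading is None.
At some moment in a run one of tag1, tag2, tag3, tag4 may be knocked a few centimetres aside while the robot is not near it.
It also fails if it takes over 210 s, if anything falls off the work surface, if the arm or the gripper's body presses on something with over 40 N, if the wrist force passes 120 N, or if a joint passes its speed limit or range.

### The arm

A 6-joint arm with a two-finger parallel gripper is mounted at the origin on the work surface. World frame = base frame: x ahead of the robot, y to its left, z up, the work surface at z = 0. Lengths are in mm, angles in degrees, forces in N, time in s.
With the tool pointing down it reaches from about 325 to 900 mm from the base axis. Payload 6.1 kg.
Tool frame: the origin (TCP) lies between the finger pads; the fingertips stand 22 mm ahead of it and the grasp point (between the pads) lies 3 mm ahead of it (robot.finger_overhang is the distance from the TCP to the fingertips, in mm); z points along the fingers, y is the direction in which the jaws open and shut (so a half turn about z gives the same grasp; the last joint's range is limited). The gripper opens to 87 mm and grips with 3 to 60 N. Pads are 19 mm wide; open, the fingers measure 117 mm over their backs; the gripper's body (75 mm by 190 mm) begins 51 mm behind the grasp point.
Start: joints at [61.072, 12.628, 87.462, -0, 79.91, -7.225], TCP at [231.126, 580.686, 219.838] pointing down, gripper open.
Joint ranges: [-170.65, 170.65], [-52.31, 119.04], [5.05, 147.46], [-71.25, 251.25], [11.57, 151.72], [-153.62, 153.62]. Speed limits (degrees/s): [147.25, 147.25, 172.46, 180, 180, 180].

### API

Orientations are given as a 3x3 rotation matrix whose columns are the frame's x, y, z axes.
In Python, from workcell import monitor, cams, sign_off, robot gives the robot as it stands. The module is installed in compiled form; this text tells all that it offers.
- The arm moves only by the shell command python3 -m handwheel 'ROWS' [FORCE]. ROWS is JSON, a list of rows, each an object with "delta_pos": the shift along the tool's x, y, z in m, a list of three; "twist": the turn about the tool's z in degrees; "fingers": the closure, from 0 (fully open) to 1 (shut). A call has 1 to 5 rows; each row shifts and turns the pose as measured when the row begins, along the tool's axes as they then stand; what a row does not reach is not made up. A row lasts 1/12 s, in which the tool goes at most 41.7 mm and 7.16 degrees, less where a joint would pass 70% of its speed; a pose out of reach is approached as far as the arm can. A call with a gripper value outside its range is refused whole. The fingers move at their own pace and stop on an object; FORCE is the grip in N (left out, the last holds). Time passes only in rows, so rows that do not move let the fingers close. It gives the time, the measured TCP pose, the force and the opening at its end, in the units of the state.
- monitor.get_obs(): the state, without advancing time (a new reading comes with each control period).
- cams.capture(name): name is "side" or "top" or "wrist"; returns a dict with "color" (384x512x3 uint8, red, green, blue), "fov_y" (degrees; the focal length in pixels is half the picture's height over the tangent of half this angle, whatever the lens; pixels are square), "cx", "cy" (the principal point, pixels), "pose" (4x4, takes a point from camera to world coordinates); the wrist camera has in their place "tool_from_camera" (4x4, takes a point from camera to tool coordinates, whose origin is the TCP and whose axes are the flange's). Camera axes: x right, y up, looking along -z (the intrinsics and any distortion apply to the point x, -y, -z); pixel columns grow to the right and rows downward; lengths in mm; the calibration is good to about 2 mm. The wrist camera is an equidistant fisheye: a pixel r from the principal point sees the ray r / f radians off the axis. A picture is of the moment at which its call begins: read the wrist's pose just before it. There is no depth.
- sign_off(): hands the job in, once; it reports no verdict.
The state is a dict: "t": time; "joints": joint angles; "joint_vel": joint speeds; "joint_efforts": joint torques, N m; "tcp_pos": TCP position; "ee_rot": TCP orientation; "contact_force": force on the tool from outside, world axes, zero at the start; "torque": the same for the moment, N m; "gripper_width": finger opening in mm.
Only numpy, scipy, OpenCV 4.12 (cv2) and the standard library are available. Lean on these libraries where they do the work, as an engineer would, in place of code of your own. Each camera call takes 0.05 s, during which the arm holds its last target.

## Working session

There is one attempt and no reset: what is moved stays moved. The work goes in short steps, Python scripts to look and compute and a shell command to move; the robot and the scene stay as the last step left them, time stands still between calls to the robot, and variables do not carry over. Pictures are saved under pics/ and viewed, and the job is handed in when it is done.

```bash
ls; mkdir -p pics; cat > h.py <<'E'
import numpy as np, cv2
from workcell import monitor, cams, sign_off, robot
def snap(n, fn):
    o=monitor.get_obs(); c=cams.capture(n)
    cv2.imwrite(fn, c["color"][:,:,::-1]); return o,c
E
python3 - <<'E'
from h import *
import pickle
for n in ["top","side","wrist"]:
    o,c=snap(n,f"pics/{n}0.png")
    pickle.dump((o,c),open(f"{n}0.pkl","wb"))
    print({k:(np.round(v,4).tolist() if not isinstance(v,str) else v) for k,v in c.items() if k!="color"})
print(o)
E
```

```text
pics
{'fov_y': 56.4716, 'cx': 249.7845, 'cy': 190.4219, 'pose': [[0.0062, 0.987, -0.1607, 462.0545], [-0.9991, -0.0005, -0.0415, -3.2765], [-0.0411, 0.1608, 0.9861, 984.0447], [0.0, 0.0, 0.0, 1.0]]}
{'fov_y': 45.4507, 'cx': 253.2258, 'cy': 194.0715, 'pose': [[0.9447, 0.2489, -0.2135, 363.663], [-0.3277, 0.6922, -0.643, -667.977], [-0.0123, 0.6774, 0.7355, 909.5121], [0.0, 0.0, 0.0, 1.0]]}
{'fov_y': 65.7065, 'cx': 251.1137, 'cy': 184.3702, 'tool_from_camera': [[-0.0011, 0.9553, 0.2956, 82.3411], [1.0, 0.0011, 0.0, -0.7823], [-0.0003, 0.2956, -0.9553, -164.9257], [0.0, 0.0, 0.0, 1.0]]}
{'t': 0.1, 'joints': array([ 6.10712669e+01,  1.26705256e+01,  8.75194974e+01,  1.19571907e-03,
        7.99100972e+01, -7.22570018e+00]), 'joint_vel': array([ 0.0100283 , -0.12379169, -0.20932096, -0.08019454,  0.0159065 ,
       -0.0154156 ]), 'joint_efforts': array([ 7.33815323e-04, -4.95941412e+01, -3.88520300e+01,  7.02718506e-02,
        5.14426839e-02, -3.13079077e-06]), 'tcp_pos': array([230.85181281, 580.1970289 , 218.84613098]), 'ee_rot': array([[-9.29111535e-01,  3.69798607e-01, -8.63250434e-04],
       [ 3.69799537e-01,  9.29110324e-01, -1.51944779e-03],
       [ 2.40165214e-04, -1.73096608e-03, -9.99998473e-01]]), 'contact_force': array([ 0.06763021, -0.88043642, -0.51888965]), 'torque': array([-0.00308244, -0.03432554,  0.0307777 ]), 'gripper_width': 86.86934178025255}
```

View pics/top0.png

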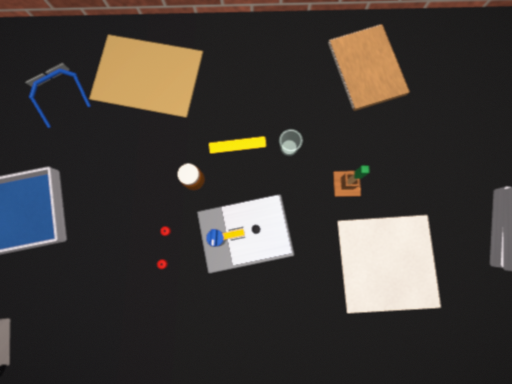

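View pics/side0.png

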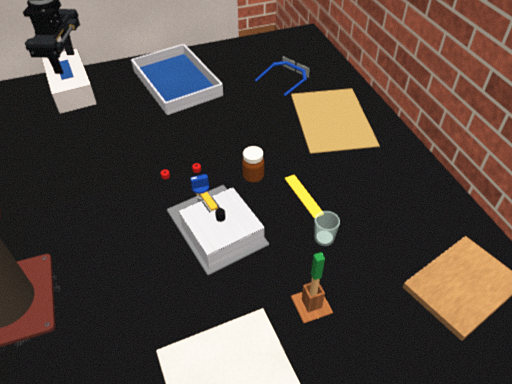

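View pics/wrist0.png

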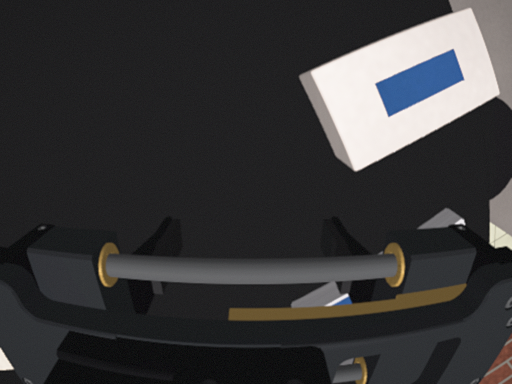

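```bash
cat >> h.py <<'E'
import pickle
def K(c):
    f=c["color"].shape[0]/2/np.tan(np.radians(c["fov_y"]/2)); return f,c["cx"],c["cy"]
def ray(c,u,v,o=None):
    f,cx,cy=K(c); a=(u-cx)/f; b=(v-cy)/f
    if "pose" in c:
        d=np.array([a,-b,-1.]); P=np.array(c["pose"])
    else:
        th=np.hypot(a,b); s=np.sin(th)/max(th,1e-9)
        d=np.array([a*s,-b*s,-np.cos(th)])
        T=np.eye(4);T[:3,:3]=o["ee_rot"];T[:3,3]=o["tcp_pos"]; P=T@np.array(c["tool_from_camera"])
    return P[:3,3],P[:3,:3]@(d/np.linalg.norm(d))
def at_z(c,u,v,z,o=None):
    p,d=ray(c,u,v,o); return p+d*(z-p[2])/d[2]
def proj(c,X,o=None):
    f,cx,cy=K(c)
    if "pose" in c: P=np.array(c["pose"])
    else:
        T=np.eye(4);T[:3,:3]=o["ee_rot"];T[:3,3]=o["tcp_pos"]; P=T@np.array(c["tool_from_camera"])
    q=P[:3,:3].T@(np.asarray(X,float)-P[:3,3]); x,y,z=q[0],-q[1],-q[2]
    if "pose" in c: return np.array([cx+f*x/z,cy+f*y/z])
    r=np.hypot(x,y); th=np.arctan2(r,z); return np.array([cx+f*th*x/r,cy+f*th*y/r])
def crop(c,u0,v0,u1,v1,k,fn):
    cv2.imwrite(fn,cv2.resize(c["color"][v0:v1,u0:u1,::-1],None,fx=k,fy=k,interpolation=cv2.INTER_CUBIC))
def load(n): return pickle.load(open(n+".pkl","rb"))
E
python3 - <<'E'
from h import *
o,c=load("top0"); o2,s=load("side0")
crop(c,140,120,380,300,3,"pics/topc.png")
crop(s,140,140,360,320,3,"pics/sidec.png")
for nm,cc in (("top",c),("side",s)):
    I=cc["color"].astype(int); m=((I[...,0]>120)&(I[...,1]<50)&(I[...,2]<60)).astype(np.uint8)
    n,l,st,ce=cv2.connectedComponentsWithStats(m)
    for i in range(1,n):
        print(nm,st[i,4],ce[i],at_z(cc,*ce[i],14))
    m=(I.min(2)>200).astype(np.uint8)
E
```

```text
top 68 [164.76470588 230.5       ] [509.43930148 269.04448254  14.        ]
top 72 [161.51388889 263.81944444] [420.2728213  273.87623935  14.        ]
side 68 [196.27941176 167.11764706] [506.54869222 266.58236284  14.        ]
side 69 [164.8115942  173.44927536] [417.78972537 271.74224403  14.        ]
```

View pics/topc.png

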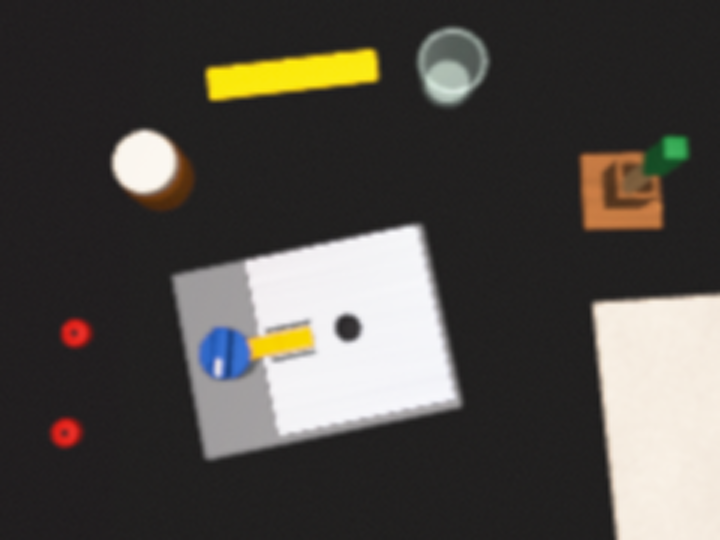

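View pics/sidec.png

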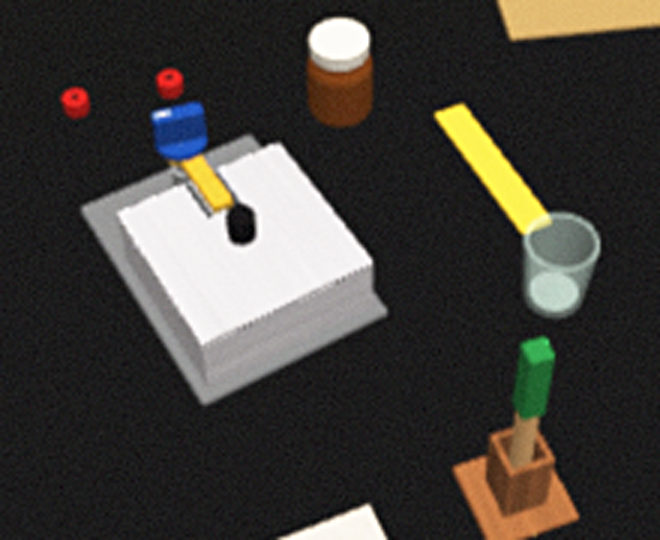

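```bash
python3 - <<'E'
from h import *
o,c=load("top0"); o2,s=load("side0")
I=c["color"].astype(int)
def rect(mask,z):
    n,l,st,ce=cv2.connectedComponentsWithStats(mask.astype(np.uint8)); i=1+np.argmax(st[1:,4])
    cn,_=cv2.findContours((l==i).astype(np.uint8),cv2.RETR_EXTERNAL,cv2.CHAIN_APPROX_NONE)
    P=np.array([at_z(c,*p[0],z)[:2] for p in cn[0]],np.float32)
    return cv2.minAreaRect(P),st[i]
w=I.min(2)>190
box=np.zeros_like(w);box[190:275,215:295]=1
print("lid",rect(w&box,68))
box=np.zeros_like(w);box[205:320,330:445]=1
print("sheet",rect((I.min(2)>150)&box,1))
# grey base+lid: station
box=np.zeros_like(w);box[185:280,190:300]=1
print("blue/dark")
box=np.zeros_like(w);box[165:200,325:356]=1
print("stand foot",rect((I[...,0]>130)&(I[...,1]<140)&(I[...,2]<110)&box,6))
def cent(cc,m):
    n,l,st,ce=cv2.connectedComponentsWithStats(m.astype(np.uint8)); i=1+np.argmax(st[1:,4]); return ce[i],st[i]
S=s["color"].astype(int)
def tri(a,b):
    p,d=ray(c,*a);q,e=ray(s,*b)
    A=np.stack([d,-e],1);t=np.linalg.lstsq(A,q-p,rcond=None)[0];x=p+d*t[0];y=q+e*t[1]
    return (x+y)/2,np.linalg.norm(x-y)
def blue(J,b): m=np.zeros(J.shape[:2],bool);m[b[1]:b[3],b[0]:b[2]]=1;return (J[...,2]>J[...,0]+50)&m
bt,_=cent(c,blue(I,(200,220,240,255))); bs,_=cent(s,blue(S,(185,165,215,200)))
print("knob",bt,bs,tri(bt,bs), "top at 95:",at_z(c,*bt,100))
m=np.zeros(I.shape[:2],bool);m[220:240,246:266]=1
gt,_=cent(c,(I.max(2)<80)&m); print("gripTop",gt,at_z(c,*gt,96))
m=np.zeros(I.shape[:2],bool);m[160:180,355:375]=1
g,_=cent(c,(I[...,1]>110)&(I[...,0]<90)&m); print("stirTop",g,at_z(c,*g,186))
for nm,p in (("lidcorners",None),): pass
E
```

```text
lid (((510.155517578125, 19.14057159423828), (151.244384765625, 151.73655700683594), 11.996644020080566), array([ 222,  196,   70,   69, 3244], dtype=int32))
sheet (((427.2288818359375, -329.61334228515625), (240.05255126953125, 240.6857452392578), 3.987812042236328), array([ 338,  215,  102,   98, 8456], dtype=int32))
blue/dark
stand foot (((642.1968383789062, -222.6695556640625), (67.19364166259766, 57.465877532958984), 0.0036066395696252584), array([334, 171,  22,  25, 372], dtype=int32))
knob [214.27272727 237.15151515] [199.72473868 183.16376307] (array([488.35196028, 121.41176917,  97.07275874]), np.float64(2.3830411571923884)) top at 95: [489.44069134 120.83092453 100.        ]
gripTop [255.5 229. ] [510.06959448  19.36213422  96.        ]
stirTop [364.5 169. ] [ 640.92094053 -228.31736904  186.        ]
```

```bash
cat > go.py <<'E'
import sys
from h import *
# usage: go.py x y z [yangle]   -> tool-frame total delta (mm) and twist
o=monitor.get_obs(); R=np.array(o["ee_rot"]); t=np.array([float(a) for a in sys.argv[1:4]])
d=R.T@(t-o["tcp_pos"]); ya=np.degrees(np.arctan2(R[1,1],R[0,1]))
n=max(1,int(np.ceil(np.linalg.norm(d)/40)))
print("t",round(o["t"],2),"tcp",np.round(o["tcp_pos"],1),"yang",round(ya,2),"w",round(o["gripper_width"],1),"J6",round(o["joints"][5],1),"F",np.round(o["contact_force"],1))
if len(sys.argv)>4:
    tw=(ya-float(sys.argv[4])+180)%360-180
    c,s=np.cos(np.radians(tw/2)),np.sin(np.radians(tw/2))
    print("twist",round(tw,2))
print("delta mm",np.round(d,1),"dist",round(np.linalg.norm(d),1),"in",n,"rows:",np.round(d/n,1), "tilt z",np.round(R[:,2],4))
E
python3 go.py 488 121 240 88
```

```text
t 0.15 tcp [230.9 580.2 219. ] yang 68.3 w 86.7 J6 -7.2 F [ 0.2 -0.6  0.3]
twist -19.7
delta mm [-408.7 -331.6  -20.6] dist 526.7 in 14 rows: [-29.2 -23.7  -1.5] tilt z [-7.0e-04 -1.4e-03 -1.0e+00]
```

```bash
python3 -m handwheel '[{"delta_pos":[-0.029,-0.024,-0.002],"twist":0,"fingers":0},{"delta_pos":[-0.029,-0.024,-0.002],"twist":0,"fingers":0},{"delta_pos":[-0.029,-0.024,-0.002],"twist":0,"fingers":0},{"delta_pos":[-0.029,-0.024,-0.002],"twist":0,"fingers":0},{"delta_pos":[-0.029,-0.024,-0.002],"twist":0,"fingers":0}]' 20; python3 go.py 488 121 240 88
```

```text
t: 0.57
tcp_pos: [318.8, 414.1, 224.9]
ee_rot: [[-0.933, 0.359, -0.006], [0.359, 0.933, -0.004], [0.004, -0.005, -1.0]]
contact_force: [0.4, -0.1, 0.9]
gripper_width: 87.2
t 0.57 tcp [318.8 414.1 224.9] yang 68.94 w 87.2 J6 -25.2 F [ 0.4 -0.1  0.9]
twist -19.06
delta mm [-263.1 -212.8  -15. ] dist 338.7 in 9 rows: [-29.2 -23.6  -1.7] tilt z [-0.0057 -0.0037 -1.    ]
```

```bash
python3 -m handwheel '[{"delta_pos":[-0.029,-0.024,-0.002],"twist":-4,"fingers":0},{"delta_pos":[-0.030,-0.022,-0.002],"twist":-4,"fingers":0},{"delta_pos":[-0.031,-0.020,-0.002],"twist":-4,"fingers":0},{"delta_pos":[-0.033,-0.018,-0.002],"twist":-4,"fingers":0},{"delta_pos":[-0.033,-0.015,-0.002],"twist":-3,"fingers":0}]' 20; python3 go.py 488 121 240 88
```

```text
t: 0.98
tcp_pos: [447.7, 275.3, 234.2]
ee_rot: [[-1.0, 0.02, -0.007], [0.02, 1.0, -0.005], [0.007, -0.005, -1.0]]
contact_force: [0.3, 0.4, -0.0]
gripper_width: 86.8
t 0.98 tcp [447.7 275.3 234.2] yang 88.83 w 86.8 J6 -65.8 F [ 0.3  0.4 -0. ]
twist 0.83
delta mm [ -43.4 -153.5   -5.3] dist 159.6 in 4 rows: [-10.8 -38.4  -1.3] tilt z [-0.0073 -0.0049 -1.    ]
```

```bash
python3 -m handwheel '[{"delta_pos":[-0.010,-0.036,-0.001],"twist":0,"fingers":0},{"delta_pos":[-0.010,-0.036,-0.001],"twist":0,"fingers":0},{"delta_pos":[-0.010,-0.036,-0.001],"twist":0,"fingers":0},{"delta_pos":[-0.010,-0.036,-0.001],"twist":0,"fingers":0},{"delta_pos":[0,0,0],"twist":0,"fingers":0}]' 20; python3 go.py 488 121 240 88; python3 - <<'E'
from h import *
o,c=snap("wrist","pics/w1.png"); pickle.dump((o,c),open("w1.pkl","wb"))
E
```

```text
t: 1.4
tcp_pos: [490.9, 119.3, 237.2]
ee_rot: [[-1.0, 0.022, -0.007], [0.022, 1.0, -0.007], [0.007, -0.007, -1.0]]
contact_force: [0.2, 0.9, 0.2]
gripper_width: 87.0
t 1.4 tcp [490.9 119.3 237.2] yang 88.76 w 87.0 J6 -83.7 F [0.2 0.9 0.2]
twist 0.76
delta mm [ 2.9  1.6 -2.8] dist 4.4 in 1 rows: [ 2.9  1.6 -2.8] tilt z [-0.0073 -0.0071 -0.9999]
```

View pics/w1.png

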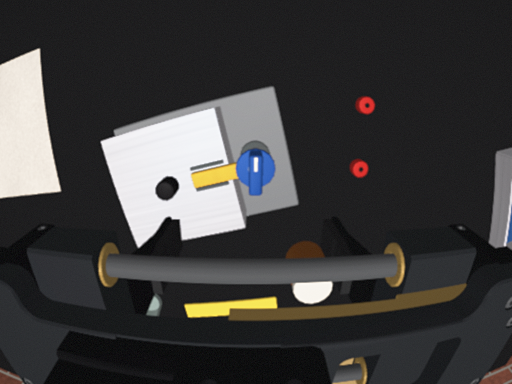

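```bash
python3 - <<'E'
from h import *
o,c=load("w1")
crop(c,225,130,295,215,7,"pics/w1c.png")
I=c["color"].astype(int)
m=((I[...,0]>140)&(I[...,1]<60)&(I[...,2]<60)).astype(np.uint8)
n,l,st,ce=cv2.connectedComponentsWithStats(m)
for i in range(1,n): print(st[i,4],ce[i],at_z(c,*ce[i],13,o))
E
```

```text
187 [366.37967914 104.94117647] [417.65634406 275.47771454  13.        ]
178 [359.75280899 168.69101124] [507.14924854 269.86481386  13.        ]
```

View pics/w1c.png

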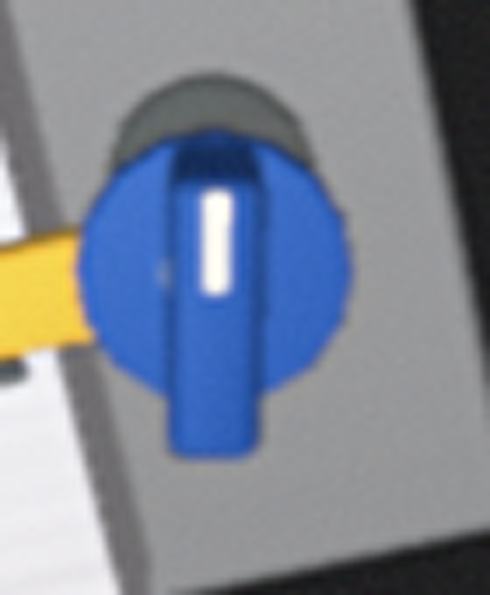

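```bash
python3 - <<'E'
from h import *
o,c=load("w1")
a=at_z(c,221/7+225,180/7+130,118,o);b=at_z(c,214/7+225,456/7+130,118,o)
print(a,b,(a+b)/2,np.linalg.norm(a-b),np.degrees(np.arctan2(*(b-a)[1::-1])))
# disc: centre crop (216,265) width 136*2, z 88
print(at_z(c,216/7+225,266/7+130,88,o))
# base plate/lid angle : bar axis
E
python3 go.py 488.5 121.5 112 88
```

```text
[466.31141952 123.86675278 118.        ] [506.84363515 122.13622494 118.        ] [486.57752734 123.00148886 118.        ] 40.56914135790808 -2.444765442888737
[485.91716056 123.06301474  88.        ]
t 1.45 tcp [490.2 121.7 237. ] yang 88.76 w 86.8 J6 -83.6 F [-0.1  0.8 -0.5]
twist 0.76
delta mm [  0.7   0.4 125. ] dist 125.0 in 4 rows: [ 0.2  0.1 31.2] tilt z [-0.0081 -0.0051 -1.    ]
```

```bash
python3 - <<'E'
from h import *
o,c=snap("wrist","pics/w2.png"); pickle.dump((o,c),open("w2.pkl","wb"))
print(o["tcp_pos"],o["joint_vel"].round(2))
crop(c,225,130,295,215,7,"pics/w2c.png")
I=c["color"].astype(int)
m=((I[...,0]>140)&(I[...,1]<60)&(I[...,2]<60)).astype(np.uint8)
n,l,st,ce=cv2.connectedComponentsWithStats(m)
for i in range(1,n): print(st[i,4],ce[i],at_z(c,*ce[i],13,o))
b=(I[...,2]>I[...,0]+60)&(I[...,2]>120);b[:,:225]=0;b[:,295:]=0;b[:130]=0
n,l,st,ce=cv2.connectedComponentsWithStats(b.astype(np.uint8));print(st[1:],ce[1:])
E
```

```text
[490.17757802 121.67881296 236.98857815] [4.08 0.03 0.21 2.06 0.21 2.52]
180 [364.32777778 105.46666667] [417.63592121 275.34386658  13.        ]
181 [357.89502762 169.29281768] [507.14835685 269.95321748  13.        ]
[[ 234  151   39   45 1150]
 [ 252  150    3    2    5]] [[252.63217391 171.87130435]
 [252.8        150.4       ]]
```

View pics/w2c.png

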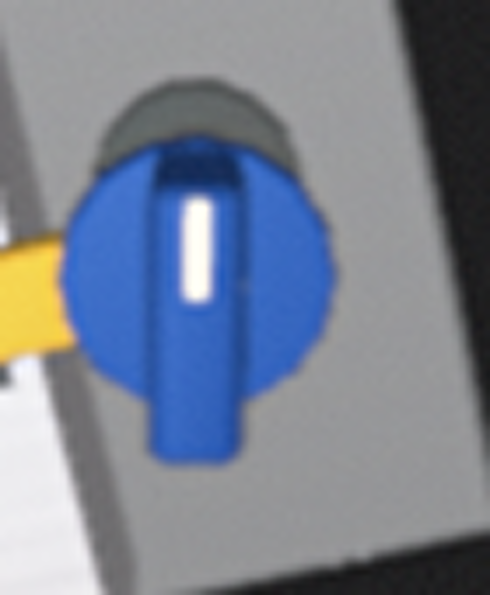

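```bash
python3 go.py 487.3 122.4 113 87.6; python3 -m handwheel '[{"delta_pos":[0.001,0,0.03],"twist":1,"fingers":0.4},{"delta_pos":[0.001,0,0.03],"twist":0,"fingers":0.4},{"delta_pos":[0,0,0.03],"twist":0,"fingers":0.4},{"delta_pos":[0,0,0.015],"twist":0,"fingers":0.4},{"delta_pos":[0,0,0],"twist":0,"fingers":0.4}]' 20; python3 go.py 487.3 122.4 113 87.6
```

```text
t 1.5 tcp [489.7 123.6 237. ] yang 88.85 w 86.8 J6 -83.5 F [-0.8 -0.3  0.1]
twist 1.25
delta mm [  1.3  -0.8 124. ] dist 124.0 in 4 rows: [ 0.3 -0.2 31. ] tilt z [-0.0084 -0.004  -1.    ]
t: 1.92
tcp_pos: [487.1, 129.8, 130.6]
ee_rot: [[-0.999, 0.034, -0.003], [0.034, 0.999, -0.0], [0.003, -0.0, -1.0]]
contact_force: [-1.0, 0.3, 0.1]
gripper_width: 61.5
t 1.92 tcp [487.1 129.8 130.6] yang 88.04 w 61.5 J6 -82.1 F [-1.   0.3  0.1]
twist 0.44
delta mm [-0.5 -7.4 17.6] dist 19.1 in 1 rows: [-0.5 -7.4 17.6] tilt z [-2.7e-03 -3.0e-04 -1.0e+00]
```

```bash
python3 -m handwheel '[{"delta_pos":[0,-0.004,0],"twist":0,"fingers":0.4},{"delta_pos":[0,-0.003,0.005],"twist":0,"fingers":0.4},{"delta_pos":[0,0,0.005],"twist":0,"fingers":0.4}]' 20; python3 go.py 487.3 122.4 113 87.6
```

```text
t: 2.17
tcp_pos: [486.6, 125.6, 121.8]
ee_rot: [[-1.0, 0.029, -0.002], [0.029, 1.0, 0.0], [0.002, 0.0, -1.0]]
contact_force: [0.1, -0.6, -0.0]
gripper_width: 52.7
t 2.17 tcp [486.6 125.6 121.8] yang 88.33 w 52.7 J6 -82.9 F [ 0.1 -0.6 -0. ]
twist 0.73
delta mm [-0.8 -3.2  8.8] dist 9.4 in 1 rows: [-0.8 -3.2  8.8] tilt z [-2.e-03  5.e-04 -1.e+00]
```

```bash
python3 -m handwheel '[{"delta_pos":[-0.001,-0.003,0.006],"twist":1,"fingers":0.5},{"delta_pos":[0,-0.001,0.004],"twist":0,"fingers":0.5},{"delta_pos":[0,0,0],"twist":0,"fingers":0.5}]' 20; python3 go.py 487.3 122.4 113 87.6;python3 -m handwheel '[{"delta_pos":[0,0,0],"twist":0,"fingers":0.5}]' 20; python3 go.py 487.3 122.4 113 87.6
```

```text
t: 2.42
tcp_pos: [489.0, 121.8, 112.7]
ee_rot: [[-0.999, 0.048, 0.002], [0.048, 0.999, 0.001], [-0.002, 0.001, -1.0]]
contact_force: [-0.4, 0.2, 0.0]
gripper_width: 45.1
t 2.42 tcp [489.  121.8 112.7] yang 87.26 w 45.1 J6 -82.3 F [-0.4  0.2  0. ]
twist -0.34
delta mm [ 1.7  0.5 -0.3] dist 1.8 in 1 rows: [ 1.7  0.5 -0.3] tilt z [ 0.0018  0.001  -1.    ]
t: 2.5
tcp_pos: [489.3, 121.6, 112.9]
ee_rot: [[-0.999, 0.048, 0.002], [0.048, 0.999, 0.001], [-0.002, 0.001, -1.0]]
contact_force: [-0.8, 0.7, 0.4]
gripper_width: 44.0
t 2.5 tcp [489.3 121.6 112.9] yang 87.22 w 44.0 J6 -82.3 F [-0.8  0.7  0.4]
twist -0.38
delta mm [ 2.1  0.7 -0.1] dist 2.2 in 1 rows: [ 2.1  0.7 -0.1] tilt z [ 0.0024  0.0011 -1.    ]
```

```bash
python3 -m handwheel '[{"delta_pos":[0.002,0.0005,0],"twist":0,"fingers":1},{"delta_pos":[0,0,0],"twist":0,"fingers":1},{"delta_pos":[0,0,0],"twist":0,"fingers":1},{"delta_pos":[0,0,0],"twist":0,"fingers":1},{"delta_pos":[0,0,0],"twist":0,"fingers":1}]' 25; python3 go.py 487.3 122.4 113 87.6
```

```text
t: 2.92
tcp_pos: [488.1, 122.1, 114.2]
ee_rot: [[-0.999, 0.049, 0.005], [0.049, 0.999, 0.001], [-0.005, 0.002, -1.0]]
contact_force: [-0.2, 0.9, -0.1]
gripper_width: 17.9
t 2.92 tcp [488.1 122.1 114.2] yang 87.19 w 17.9 J6 -82.2 F [-0.2  0.9 -0.1]
twist -0.41
delta mm [0.9 0.2 1.2] dist 1.5 in 1 rows: [0.9 0.2 1.2] tilt z [ 0.0046  0.0013 -1.    ]
```

```bash
python3 -m handwheel '[{"delta_pos":[0,0,0],"twist":0,"fingers":1},{"delta_pos":[0,0,0],"twist":0,"fingers":1},{"delta_pos":[0,0,0],"twist":0,"fingers":1}]' 25; python3 go.py 487.3 122.4 113 87.6
```

```text
t: 3.17
tcp_pos: [488.2, 122.6, 114.4]
ee_rot: [[-0.999, 0.049, 0.005], [0.049, 0.999, 0.002], [-0.005, 0.002, -1.0]]
contact_force: [0.1, 0.8, 0.3]
gripper_width: 12.7
t 3.17 tcp [488.2 122.6 114.4] yang 87.2 w 12.7 J6 -82.2 F [0.1 0.8 0.3]
twist -0.4
delta mm [ 0.9 -0.2  1.4] dist 1.6 in 1 rows: [ 0.9 -0.2  1.4] tilt z [ 0.0049  0.002  -1.    ]
```

```bash
python3 -m handwheel '[{"delta_pos":[0,0,-0.0002],"twist":6,"fingers":1},{"delta_pos":[0,0,-0.0002],"twist":6,"fingers":1},{"delta_pos":[0,0,-0.0002],"twist":6,"fingers":1},{"delta_pos":[0,0,-0.0002],"twist":6,"fingers":1},{"delta_pos":[0,0,-0.0002],"twist":6,"fingers":1}]' 25; python3 go.py 488 122.4 113 87.6
```

```text
t: 3.58
tcp_pos: [488.2, 122.2, 115.5]
ee_rot: [[-0.83, 0.558, 0.005], [0.558, 0.83, 0.001], [-0.003, 0.003, -1.0]]
contact_force: [-0.7, 0.6, 0.3]
gripper_width: 12.5
t 3.58 tcp [488.2 122.2 115.5] yang 56.1 w 12.5 J6 -51.1 F [-0.7  0.6  0.3]
twist -31.5
delta mm [0.2 0.  2.5] dist 2.5 in 1 rows: [0.2 0.  2.5] tilt z [ 0.0046  0.001  -1.    ]
```

```bash
R='x'; python3 -m handwheel '[{"delta_pos":[0,0,-0.0002],"twist":6,"fingers":1},{"delta_pos":[0,0,-0.0002],"twist":6,"fingers":1},{"delta_pos":[0,0,-0.0002],"twist":6,"fingers":1},{"delta_pos":[0,0,-0.0002],"twist":6,"fingers":1},{"delta_pos":[0,0,-0.0002],"twist":6,"fingers":1}]' 25;  python3 -m handwheel '[{"delta_pos":[0,0,-0.0002],"twist":6,"fingers":1},{"delta_pos":[0,0,-0.0002],"twist":6,"fingers":1},{"delta_pos":[0,0,-0.0002],"twist":6,"fingers":1},{"delta_pos":[0,0,-0.0002],"twist":6,"fingers":1},{"delta_pos":[0,0,-0.0002],"twist":6,"fingers":1}]' 25;python3 go.py 488 122.4 113 87.6
```

```text
t: 4.0
tcp_pos: [487.9, 122.0, 116.7]
ee_rot: [[-0.416, 0.909, 0.004], [0.909, 0.416, 0.0], [-0.001, 0.003, -1.0]]
contact_force: [-0.4, 0.0, -0.3]
gripper_width: 13.0
t: 4.42
tcp_pos: [487.6, 121.9, 117.9]
ee_rot: [[0.12, 0.993, 0.003], [0.993, -0.12, -0.0], [-0.0, 0.003, -1.0]]
contact_force: [-0.9, 0.9, 0.9]
gripper_width: 12.6
t 4.42 tcp [487.6 121.9 117.9] yang -6.92 w 12.6 J6 12.0 F [-0.9  0.9  0.9]
twist -94.52
delta mm [0.5 0.4 4.9] dist 5.0 in 1 rows: [0.5 0.4 4.9] tilt z [ 2.8e-03 -4.0e-04 -1.0e+00]
```

```bash
python3 -m handwheel '[{"delta_pos":[0,0,-0.0002],"twist":6,"fingers":1},{"delta_pos":[0,0,-0.0002],"twist":6,"fingers":1},{"delta_pos":[0,0,-0.0002],"twist":6,"fingers":1},{"delta_pos":[0,0,-0.0002],"twist":6,"fingers":1},{"delta_pos":[0,0,-0.0002],"twist":6,"fingers":1}]' 25;python3 go.py 488 122.4 113 87.6; python3 -c "
from h import *
print(monitor.get_obs()['torque'])"
```

```text
t: 4.83
tcp_pos: [487.2, 122.0, 119.2]
ee_rot: [[0.621, 0.783, 0.002], [0.783, -0.621, -0.001], [0.001, 0.002, -1.0]]
contact_force: [-1.0, 1.3, 0.0]
gripper_width: 13.2
t 4.83 tcp [487.2 122.  119.2] yang -38.43 w 13.2 J6 43.5 F [-1.   1.3  0. ]
twist -126.03
delta mm [0.8 0.4 6.2] dist 6.2 in 1 rows: [0.8 0.4 6.2] tilt z [ 1.9e-03 -6.0e-04 -1.0e+00]
[0.03374792 0.13202593 0.06793328]
```

```bash
python3 -m handwheel '[{"delta_pos":[0,0,-0.0002],"twist":6,"fingers":1},{"delta_pos":[0,0,-0.0002],"twist":6,"fingers":1},{"delta_pos":[0,0,-0.0002],"twist":6,"fingers":1},{"delta_pos":[0,0,-0.0002],"twist":6,"fingers":1},{"delta_pos":[0,0,-0.0002],"twist":5,"fingers":1}]' 25;python3 go.py 488 122.4 113 87.6; python3 -c "
from h import *
print(monitor.get_obs()['torque'])"
python3 -m handwheel '[{"delta_pos":[0,0,-0.0002],"twist":4,"fingers":1},{"delta_pos":[0,0,-0.0002],"twist":4,"fingers":1}]' 25;python3 go.py 488 122.4 113 87.6; python3 -c "
from h import *
print(monitor.get_obs()['torque'])"
```

```text
t: 5.25
tcp_pos: [487.0, 122.3, 120.3]
ee_rot: [[0.933, 0.359, 0.001], [0.359, -0.933, -0.0], [0.001, 0.001, -1.0]]
contact_force: [-0.8, 0.9, -1.0]
gripper_width: 12.6
t 5.25 tcp [487.  122.3 120.3] yang -68.94 w 12.6 J6 74.1 F [-0.8  0.9 -1. ]
twist -156.54
delta mm [1.  0.3 7.3] dist 7.4 in 1 rows: [1.  0.3 7.3] tilt z [ 1.1e-03 -4.0e-04 -1.0e+00]
[0.06816019 0.17579197 0.04755376]
t: 5.42
tcp_pos: [486.9, 122.4, 120.7]
ee_rot: [[0.976, 0.218, 0.001], [0.218, -0.976, -0.0], [0.001, 0.001, -1.0]]
contact_force: [0.4, -0.2, 0.5]
gripper_width: 12.7
t 5.42 tcp [486.9 122.4 120.7] yang -77.41 w 12.7 J6 82.5 F [ 0.4 -0.2  0.5]
twist -165.01
delta mm [1.  0.2 7.7] dist 7.7 in 1 rows: [1.  0.2 7.7] tilt z [ 1.e-03 -4.e-04 -1.e+00]
[0.02054473 0.12234583 0.084521  ]
```

```bash
for i in 1 ; do python3 -m handwheel '[{"delta_pos":[0,0,-0.0001],"twist":3,"fingers":1}]' 25|grep -c . ;python3 go.py 488 122.4 113 87.6|head -1; python3 -c "
from h import *
print(monitor.get_obs()['torque'])"; done
python3 -m handwheel '[{"delta_pos":[0,0,-0.0001],"twist":3,"fingers":1}]' 25|grep -c . ;python3 go.py 488 122.4 113 87.6|head -1; python3 -c "
from h import *
print(monitor.get_obs()['torque'])"
python3 -m handwheel '[{"delta_pos":[0,0,-0.0001],"twist":3,"fingers":1}]' 25|grep -c . ;python3 go.py 488 122.4 113 87.6|head -1; python3 -c "
from h import *
print(monitor.get_obs()['torque'])"
```

```text
5
t 5.5 tcp [487.  122.4 120.8] yang -80.62 w 12.8 J6 85.8 F [-0.5  0.5  0.5]
[0.12254813 0.2061953  0.04298711]
5
t 5.58 tcp [487.  122.5 120.9] yang -83.77 w 12.8 J6 88.9 F [ 0.3  0.6 -0.6]
[0.00548227 0.21279852 0.15407597]
5
t 5.67 tcp [486.9 122.5 120.9] yang -86.9 w 13.1 J6 92.0 F [ 0.3  0.4 -0.8]
[0.02758378 0.06356183 0.40072566]
```

```bash
python3 -m handwheel '[{"delta_pos":[0,0,0],"twist":3,"fingers":1}]' 25|grep -c . ;python3 go.py 488 122.4 113 87.6|head -1; python3 -c "
from h import *
print(monitor.get_obs()['torque'])"
```

```text
5
t 5.75 tcp [487.  122.4 120.9] yang -90.0 w 12.9 J6 95.2 F [1.4 0.9 0.6]
[0.05047907 0.144507   0.54324894]
```

```bash
python3 -m handwheel '[{"delta_pos":[0,0,0],"twist":0,"fingers":0.3},{"delta_pos":[0,0,0],"twist":0,"fingers":0.3},{"delta_pos":[0,0,0],"twist":0,"fingers":0.3},{"delta_pos":[0,0,0],"twist":0,"fingers":0.3},{"delta_pos":[0,0,-0.01],"twist":0,"fingers":0.3}]' 25; python3 -m handwheel '[{"delta_pos":[0,0,-0.03],"twist":0,"fingers":0.3},{"delta_pos":[0,0,-0.03],"twist":0,"fingers":0.3},{"delta_pos":[0,0,-0.025],"twist":0,"fingers":0.3},{"delta_pos":[0,0,-0.02],"twist":0,"fingers":0.3},{"delta_pos":[0,0,0],"twist":0,"fingers":0.3}]' 25
python3 - <<'E'
from h import *
o,c=snap("wrist","pics/w3.png"); pickle.dump((o,c),open("w3.pkl","wb"))
E
```

```text
t: 6.17
tcp_pos: [485.2, 122.1, 129.2]
ee_rot: [[1.0, 0.003, -0.003], [0.003, -1.0, -0.002], [-0.003, 0.002, -1.0]]
contact_force: [-0.9, -1.0, -0.6]
gripper_width: 38.4
t: 6.58
tcp_pos: [484.9, 122.0, 242.0]
ee_rot: [[1.0, 0.005, -0.004], [0.005, -1.0, -0.002], [-0.004, 0.002, -1.0]]
contact_force: [0.5, 0.2, 1.7]
gripper_width: 59.9
```

View pics/w3.png

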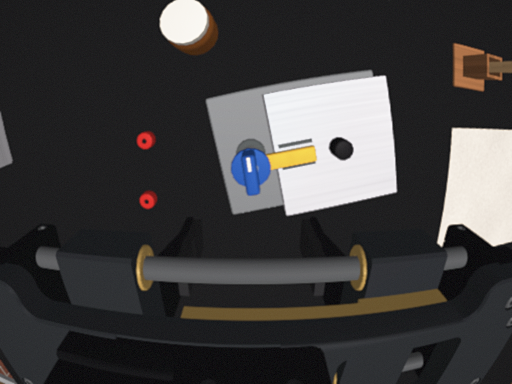

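```bash
python3 - <<'E'
from h import *
o,c=load("w3")
print(o["tcp_pos"],o["joint_vel"].round(1))
crop(c,225,130,295,215,7,"pics/w3c.png")
I=c["color"].astype(int)
m=((I[...,0]>140)&(I[...,1]<60)&(I[...,2]<60)).astype(np.uint8)
n,l,st,ce=cv2.connectedComponentsWithStats(m)
for i in range(1,n): print(st[i,4],ce[i],at_z(c,*ce[i],13,o))
print(proj(c,[487,122.4,125],o))
m=((I.min(2)>200));m[:, :255]=0;m[:,410:]=0;m[:60]=0;m[225:]=0
cn,_=cv2.findContours(m.astype(np.uint8),cv2.RETR_EXTERNAL,cv2.CHAIN_APPROX_NONE)
q=max(cn,key=cv2.contourArea);P=np.array([at_z(c,*p[0],68,o)[:2] for p in q],np.float32);print("lid",cv2.minAreaRect(P))
E
```

```text
[484.94564205 121.9852248  241.96222268] [-0.  -0.2  1.3  0.1 -1.2 -0.2]
187 [144.40641711 140.42245989] [506.06232288 270.15303822  13.        ]
163 [146.84662577 200.61349693] [416.71936559 274.95982595  13.        ]
[250.23952474 175.37984433]
lid ((508.42401123046875, 19.82878875732422), (149.3082275390625, 149.2113800048828), 11.877973556518555)
```

View pics/w3c.png

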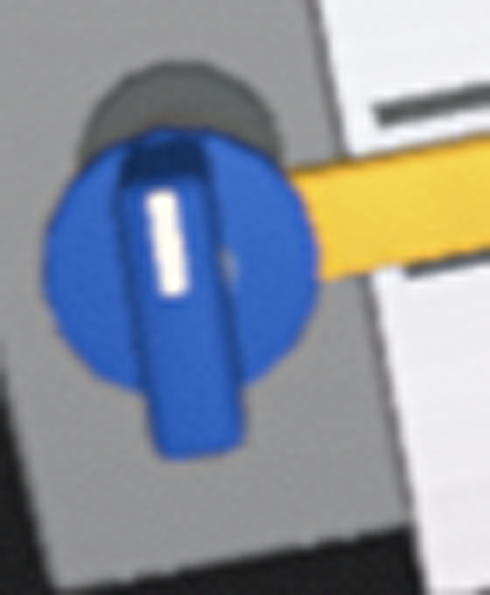

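```bash
python3 go.py 458 58 120 -90; python3 -m handwheel '[{"delta_pos":[-0.014,0.032,0.01],"twist":0,"fingers":1},{"delta_pos":[-0.013,0.032,0.02],"twist":0,"fingers":1},{"delta_pos":[0,0,0.03],"twist":0,"fingers":1},{"delta_pos":[0,0,0.03],"twist":0,"fingers":1},{"delta_pos":[0,0,0.02],"twist":0,"fingers":1}]' 25;  python3 go.py 458 58 98 -90
```

```text
t 6.63 tcp [484.4 121.9 240.2] yang -89.71 w 60.4 J6 94.9 F [0.8 0.6 0.4]
twist 0.29
delta mm [-26.1  63.6 120.5] dist 138.7 in 4 rows: [-6.5 15.9 30.1] tilt z [-0.0054 -0.0019 -1.    ]
t: 7.05
tcp_pos: [459.7, 55.4, 130.9]
ee_rot: [[1.0, 0.009, 0.007], [0.009, -1.0, -0.002], [0.007, 0.002, -1.0]]
contact_force: [-0.6, 1.3, -0.6]
gripper_width: 35.4
t 7.05 tcp [459.7  55.4 130.9] yang -89.5 w 35.4 J6 86.7 F [-0.6  1.3 -0.6]
twist 0.5
delta mm [-1.9 -2.7 32.9] dist 33.1 in 1 rows: [-1.9 -2.7 32.9] tilt z [ 0.0066 -0.0023 -1.    ]
```

```bash
python3 -m handwheel '[{"delta_pos":[-0.002,-0.002,0],"twist":0,"fingers":1},{"delta_pos":[0,0,0.008],"twist":0,"fingers":1},{"delta_pos":[0,0,0.008],"twist":0,"fingers":1},{"delta_pos":[0,0,0.006],"twist":0,"fingers":1},{"delta_pos":[0,0,0.003],"twist":0,"fingers":1}]' 25;  python3 go.py 458 58 98 -90
```

```text
t: 7.47
tcp_pos: [452.9, 57.6, 99.1]
ee_rot: [[1.0, 0.009, -0.004], [0.009, -1.0, -0.002], [-0.004, 0.002, -1.0]]
contact_force: [-0.5, -0.7, -0.1]
gripper_width: 4.3
t 7.47 tcp [452.9  57.6  99.1] yang -89.48 w 4.3 J6 87.0 F [-0.5 -0.7 -0.1]
twist 0.52
delta mm [ 5.2 -0.4  1.1] dist 5.3 in 1 rows: [ 5.2 -0.4  1.1] tilt z [-0.0037 -0.0018 -1.    ]
```

```bash
python3 -m handwheel '[{"delta_pos":[0,0,0],"twist":0,"fingers":1},{"delta_pos":[0.006,-0.002,0],"twist":0,"fingers":1},{"delta_pos":[0.007,-0.001,0],"twist":0,"fingers":1},{"delta_pos":[0.007,0,0],"twist":0,"fingers":1}]' 25;  python3 go.py 487 62.4 98 -90
```

```text
t: 7.8
tcp_pos: [475.1, 61.5, 100.5]
ee_rot: [[1.0, 0.01, -0.001], [0.01, -1.0, -0.002], [-0.001, 0.002, -1.0]]
contact_force: [-0.4, -0.2, 0.2]
gripper_width: 0.4
t 7.8 tcp [475.1  61.5 100.5] yang -89.43 w 0.4 J6 87.5 F [-0.4 -0.2  0.2]
twist 0.57
delta mm [11.9 -0.8  2.5] dist 12.2 in 1 rows: [11.9 -0.8  2.5] tilt z [-0.001  -0.0018 -1.    ]
```

```bash
python3 -m handwheel '[{"delta_pos":[0.007,0,0.002],"twist":0,"fingers":1},{"delta_pos":[0.007,0,0.001],"twist":0,"fingers":1},{"delta_pos":[0.007,-0.001,0],"twist":0,"fingers":1},{"delta_pos":[0.007,-0.001,0],"twist":0,"fingers":1},{"delta_pos":[0.008,-0.003,0],"twist":0,"fingers":1}]' 25;  python3 go.py 525.6 76.4 98 -90
```

```text
t: 8.22
tcp_pos: [517.4, 67.0, 98.8]
ee_rot: [[1.0, 0.01, 0.003], [0.01, -1.0, -0.002], [0.003, 0.002, -1.0]]
contact_force: [0.4, -0.6, 0.3]
gripper_width: 0.4
t 8.22 tcp [517.4  67.   98.8] yang -89.44 w 0.4 J6 88.3 F [ 0.4 -0.6  0.3]
twist 0.56
delta mm [ 8.3 -9.3  0.8] dist 12.5 in 1 rows: [ 8.3 -9.3  0.8] tilt z [ 0.0028 -0.0021 -1.    ]
```

```bash
python3 -m handwheel '[{"delta_pos":[0.006,-0.008,0],"twist":0,"fingers":1},{"delta_pos":[0.006,-0.008,0],"twist":0,"fingers":1},{"delta_pos":[0.005,-0.009,0],"twist":0,"fingers":1},{"delta_pos":[0.003,-0.008,0],"twist":0,"fingers":1},{"delta_pos":[0,0,0],"twist":0,"fingers":1}]' 25;  python3 go.py 547 122.4 98 -90
python3 - <<'E'
from h import *
o,c=snap("top","pics/t2.png"); crop(c,190,180,310,290,5,"pics/t2c.png")
E
```

```text
t: 8.63
tcp_pos: [541.1, 104.5, 98.6]
ee_rot: [[1.0, 0.009, 0.003], [0.009, -1.0, -0.001], [0.003, 0.001, -1.0]]
contact_force: [0.8, -0.7, 0.3]
gripper_width: 0.7
t 8.63 tcp [541.1 104.5  98.6] yang -89.48 w 0.7 J6 92.3 F [ 0.8 -0.7  0.3]
twist 0.52
delta mm [  6.1 -17.9   0.5] dist 18.9 in 1 rows: [  6.1 -17.9   0.5] tilt z [ 0.0031 -0.0013 -1.    ]
```

View pics/t2c.png

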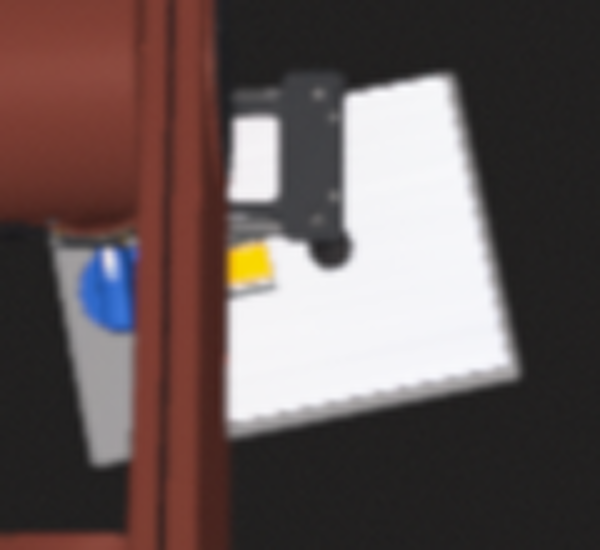

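```bash
python3 - <<'E'
from h import *
print(robot.finger_overhang)
o,c=snap("side","pics/s2.png"); crop(c,140,120,300,280,4,"pics/s2c.png")
o,c=snap("wrist","pics/w4.png")
E
```

```text
22.0
```

View pics/s2c.png

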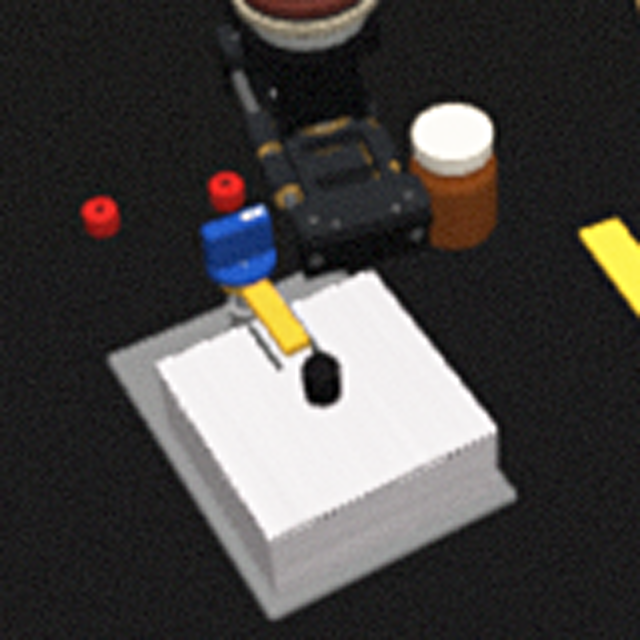

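View pics/w4.png

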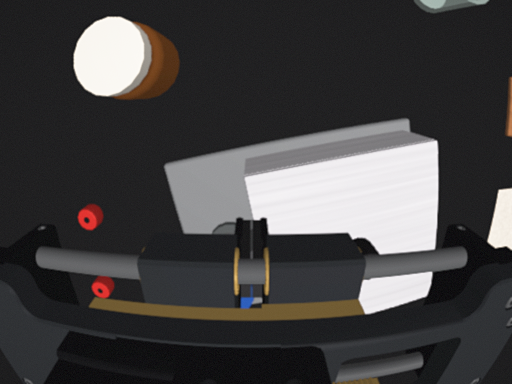

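```bash
python3 -m handwheel '[{"delta_pos":[0,0,-0.03],"twist":0,"fingers":1},{"delta_pos":[0,0,-0.03],"twist":0,"fingers":1},{"delta_pos":[-0.035,0,-0.02],"twist":0,"fingers":1},{"delta_pos":[-0.035,0,-0.02],"twist":0,"fingers":1},{"delta_pos":[-0.015,0,0],"twist":0,"fingers":1}]' 25
python3 - <<'E'
from h import *
o,c=snap("wrist","pics/w5.png");  pickle.dump((o,c),open("w5.pkl","wb")); crop(c,200,80,330,180,6,"pics/w5c.png")
E
```

```text
t: 9.2
tcp_pos: [451.1, 100.5, 198.2]
ee_rot: [[1.0, 0.007, -0.008], [0.007, -1.0, -0.004], [-0.008, 0.004, -1.0]]
contact_force: [1.2, 0.2, -0.8]
gripper_width: 0.8
```

View pics/w5.png

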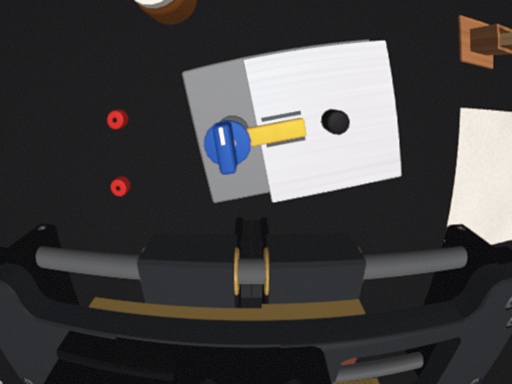

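```bash
python3 - <<'E'
from h import *
o,c=load("w5"); crop(c,200,80,330,180,6,"pics/w5c.png")
o2,s=snap("side","pics/s3.png"); pickle.dump((o2,s),open("s3.pkl","wb")); crop(s,185,155,245,225,9,"pics/s3c.png")
ys=np.array([-.2062,.9785,0]);xs=np.array([.9785,.2062,0])
P=np.array([487,122.4,0])
for z in (78,85):
  for sg in (-9,9):
    X=P-75*ys+sg*xs+[0,0,z]
    print(z,sg,X.round(1),(proj(c,X,o)-[200,80])*6,(proj(s,X)-[185,155])*9)
for z in (118,125):
    X=P+[0,0,z]; print(z,(proj(c,X,o)-[200,80])*6,(proj(s,X)-[185,155])*9)
E
```

```text
78 -9 [493.7  47.2  78. ] [632.76629395 326.29634607] [233.72659849 486.3604454 ]
78 9 [511.3  50.9  78. ] [614.18574852 217.83341852] [293.41011279 459.65673414]
85 -9 [493.7  47.2  85. ] [640.70724978 332.56247417] [231.61260116 469.11183786]
85 9 [511.3  50.9  85. ] [621.82119452 221.49084449] [291.58723128 442.37952578]
118 [147.03059727 407.84546784] [123.54987606 197.82674195]
125 [142.71259743 417.4151351 ] [120.95892128 179.51388888]
```

View pics/w5c.png

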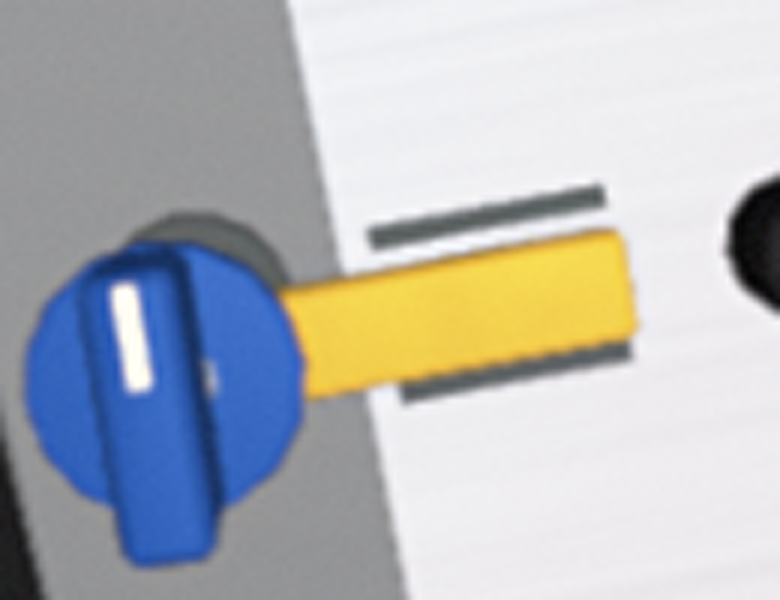

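View pics/s3c.png

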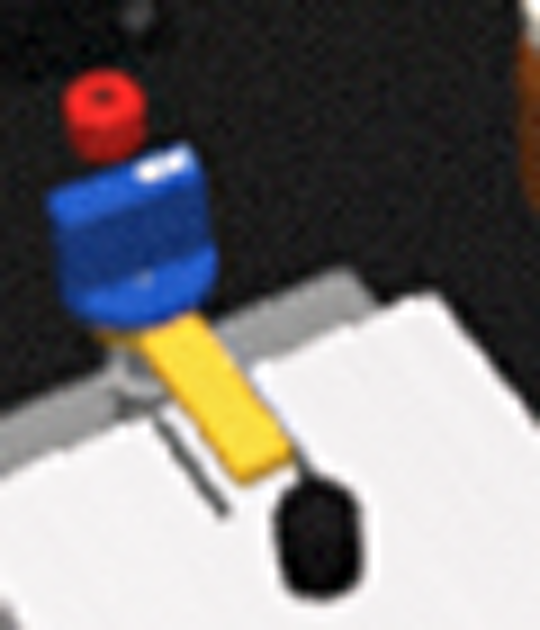

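```bash
python3 - <<'E'
from h import *
o,c=load("w5")
R=np.array(o["ee_rot"]);p=o["tcp_pos"]
for z in (-60,-40,-20,0,3,22,40):
    print(z,proj(c,p+R@[0,0,z],o), proj(c,p+R@[9.5,0,z],o), proj(c,p+R@[-9.5,0,z],o))
crop(c,200,200,310,320,5,"pics/w5d.png")
E
```

```text
-60 [250.29190609 290.05244396] [250.23722469 272.42179953] [250.34441132 306.20686254]
-40 [250.41237037 265.62469035] [250.3704513  249.14283872] [250.45317712 281.00300751]
-20 [250.5094668 246.1320745] [250.47613886 230.86208979] [250.54219162 260.57430465]
0 [250.58874018 230.34250181] [250.56140994 216.2285199 ] [250.61571987 243.82861408]
3 [250.59936566 228.23447414] [250.57277475 214.28582159] [250.6256313  241.58003944]
22 [250.66026361 216.19009332] [250.63763415 203.23263567] [250.68268184 228.67661831]
40 [250.70930113 206.53714252] [250.68953901 194.42816903] [250.72891297 218.26891566]
```

View pics/w5d.png

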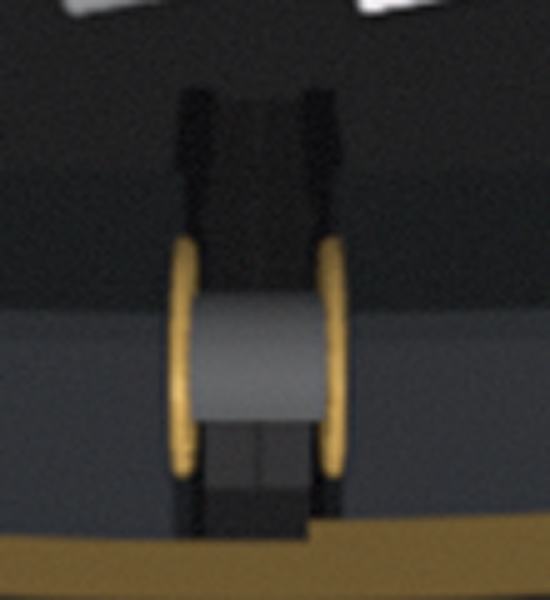

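```bash
python3 go.py 455 58 130 -90; python3 -m handwheel '[{"delta_pos":[0.001,0.015,0.015],"twist":0,"fingers":1},{"delta_pos":[0.001,0.015,0.018],"twist":0,"fingers":1},{"delta_pos":[0.001,0.009,0.018],"twist":0,"fingers":1},{"delta_pos":[0,0,0.015],"twist":0,"fingers":1},{"delta_pos":[0,0,0.00],"twist":0,"fingers":1}]' 25;  python3 go.py 455 58 97.5 -90
```

```text
t 9.3 tcp [450.3 100.5 195.6] yang -89.61 w 0.7 J6 92.6 F [ 0.3 -0.2  0.1]
twist 0.39
delta mm [ 5.1 42.3 65.7] dist 78.3 in 2 rows: [ 2.5 21.1 32.8] tilt z [-0.0101 -0.0039 -0.9999]
t: 9.72
tcp_pos: [456.2, 58.6, 127.8]
ee_rot: [[1.0, 0.007, -0.003], [0.007, -1.0, -0.004], [-0.003, 0.004, -1.0]]
contact_force: [-0.4, 0.2, -0.3]
gripper_width: 0.4
t 9.72 tcp [456.2  58.6 127.8] yang -89.62 w 0.4 J6 87.4 F [-0.4  0.2 -0.3]
twist 0.38
delta mm [-1.1  0.5 30.3] dist 30.3 in 1 rows: [-1.1  0.5 30.3] tilt z [-0.0033 -0.0043 -1.    ]
```

```bash
python3 -m handwheel '[{"delta_pos":[0,0,0.01],"twist":0,"fingers":1},{"delta_pos":[0,0,0.01],"twist":0,"fingers":1},{"delta_pos":[0,0,0.006],"twist":0,"fingers":1},{"delta_pos":[0,0,0.002],"twist":0,"fingers":1},{"delta_pos":[0,0,0.00],"twist":0,"fingers":1}]' 25;  python3 go.py 455 58 97.5 -90
python3 - <<'E'
from h import *
o2,s=snap("side","pics/s4.png"); crop(s,160,140,260,240,6,"pics/s4c.png")
E
```

```text
t: 10.13
tcp_pos: [457.1, 58.2, 96.8]
ee_rot: [[1.0, 0.006, -0.005], [0.006, -1.0, -0.004], [-0.005, 0.004, -1.0]]
contact_force: [0.5, -1.0, -0.7]
gripper_width: 0.5
t 10.13 tcp [457.1  58.2  96.8] yang -89.65 w 0.5 J6 87.4 F [ 0.5 -1.  -0.7]
twist 0.35
delta mm [-2.1  0.2 -0.7] dist 2.3 in 1 rows: [-2.1  0.2 -0.7] tilt z [-0.0047 -0.0042 -1.    ]
```

View pics/s4c.png

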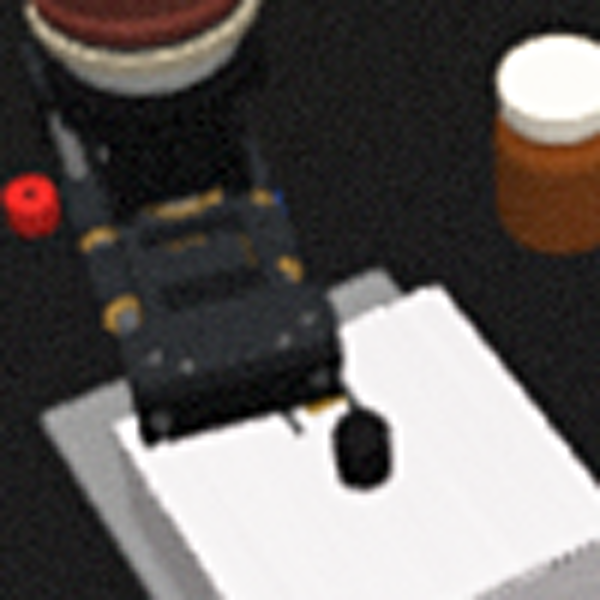

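Now a row at a time.

```bash
python3 -m handwheel '[{"delta_pos":[0.007,-0.001,0.0],"twist":0,"fingers":1},{"delta_pos":[0.008,-0.001,0.0],"twist":0,"fingers":1},{"delta_pos":[0.005,0,0],"twist":0,"fingers":1}]' 25; python3 -m handwheel '[{"delta_pos":[0.006,0,0],"twist":0,"fingers":1}]' 25;python3 -m handwheel '[{"delta_pos":[0.006,0,0],"twist":0,"fingers":1}]' 25; python3 -m handwheel '[{"delta_pos":[0.006,0,0],"twist":0,"fingers":1}]' 25
python3 - <<'E'
from h import *
o2,s=snap("side","pics/s5.png"); crop(s,160,140,260,240,6,"pics/s5c.png")
E
```

```text
t: 10.43
tcp_pos: [479.3, 61.0, 98.4]
ee_rot: [[1.0, 0.007, -0.002], [0.007, -1.0, -0.004], [-0.002, 0.004, -1.0]]
contact_force: [0.1, -0.5, 0.8]
gripper_width: 0.3
t: 10.52
tcp_pos: [486.5, 61.2, 98.9]
ee_rot: [[1.0, 0.007, -0.001], [0.007, -1.0, -0.004], [-0.001, 0.004, -1.0]]
contact_force: [-0.3, -0.2, 0.4]
gripper_width: 0.6
t: 10.6
tcp_pos: [493.8, 61.3, 99.3]
ee_rot: [[1.0, 0.007, 0.0], [0.007, -1.0, -0.004], [0.0, 0.004, -1.0]]
contact_force: [-0.5, -0.3, 0.5]
gripper_width: 0.2
t: 10.68
tcp_pos: [500.8, 61.4, 99.6]
ee_rot: [[1.0, 0.007, 0.001], [0.007, -1.0, -0.004], [0.001, 0.004, -1.0]]
contact_force: [-0.6, -0.7, 0.2]
gripper_width: 0.5
```

View pics/s5c.png

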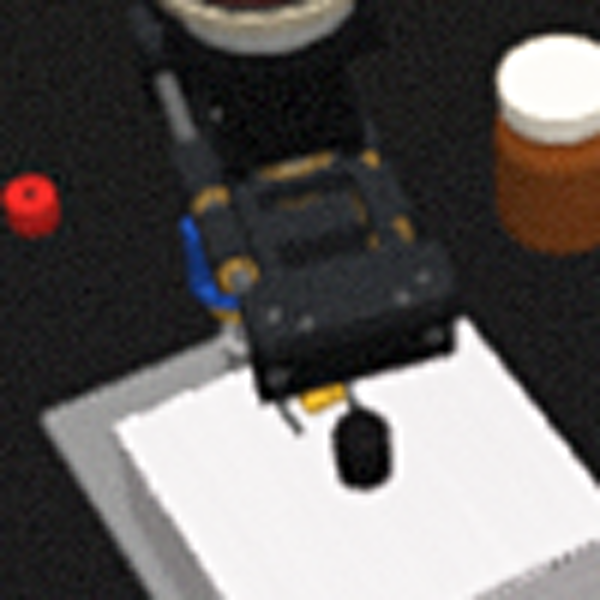

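```bash

python3 - <<'E'
from h import *
o,c=snap("wrist","pics/w6.png"); crop(c,170,130,330,260,5,"pics/w6c.png"); print(o["tcp_pos"])
R=np.array(o["ee_rot"]);p=o["tcp_pos"]
print((proj(c,p+R@[0,0,22],o)-[170,130])*5)
E
```

```text
[502.07403955  61.26683017  99.91206937]
[403.29166185 430.92956457]
```

View pics/w6c.png

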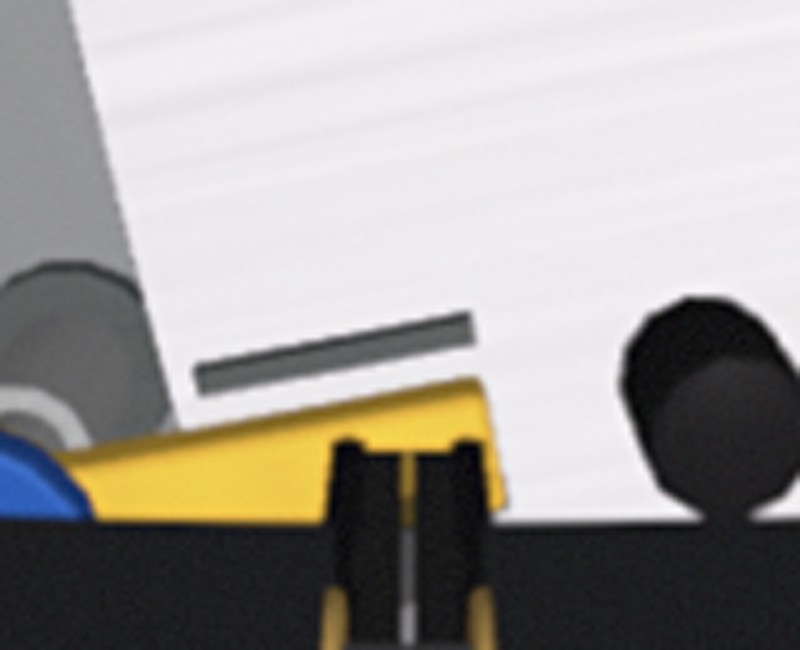

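```bash
python3 -m handwheel '[{"delta_pos":[-0.001,0,0.003],"twist":0,"fingers":1},{"delta_pos":[0,0,0.002],"twist":0,"fingers":1}]' 25|grep -v rot; python3 -m handwheel '[{"delta_pos":[0,0,0.002],"twist":0,"fingers":1}]' 25|grep -v rot;python3 -m handwheel '[{"delta_pos":[0,0,0.002],"twist":0,"fingers":1}]' 25|grep -v rot
```

```text
t: 10.95
tcp_pos: [500.4, 61.2, 94.5]
contact_force: [0.4, 0.1, -0.2]
gripper_width: 0.4
t: 11.03
tcp_pos: [500.1, 61.2, 92.1]
contact_force: [0.2, -0.1, 1.0]
gripper_width: 0.4
t: 11.12
tcp_pos: [499.7, 61.2, 89.7]
contact_force: [-0.1, 0.8, 0.7]
gripper_width: 0.6
```

```bash
python3 -m handwheel '[{"delta_pos":[0,0,0.001],"twist":0,"fingers":1}]' 25|grep -v rot; python3 -m handwheel '[{"delta_pos":[0,0,0.001],"twist":0,"fingers":1}]' 25|grep -v rot;python3 - <<'E'
from h import *
o2,s=snap("side","pics/s6.png"); crop(s,160,140,260,240,6,"pics/s6c.png")
o,c=snap("wrist","pics/w7.png"); crop(c,170,130,330,260,5,"pics/w7c.png"); print(o["tcp_pos"],o["contact_force"])
E
```

```text
t: 11.2
tcp_pos: [499.1, 61.2, 88.1]
contact_force: [0.9, -0.1, -0.7]
gripper_width: 0.2
t: 11.28
tcp_pos: [498.8, 61.2, 86.8]
contact_force: [0.1, -0.5, 0.1]
gripper_width: 0.1
[498.58099472  61.14960472  86.59149687] [0.42952836 0.17682526 0.01390766]
```

View pics/w7c.png

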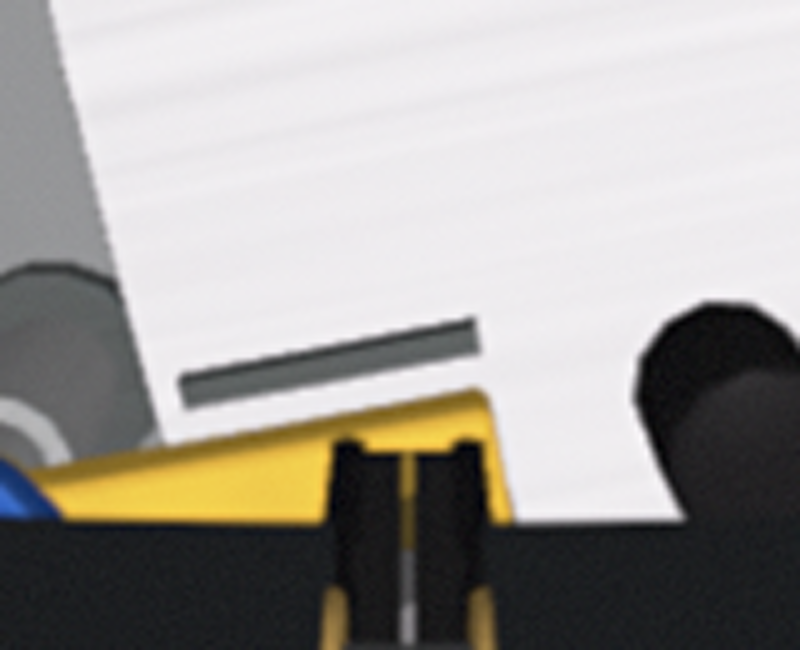

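View pics/s6c.png

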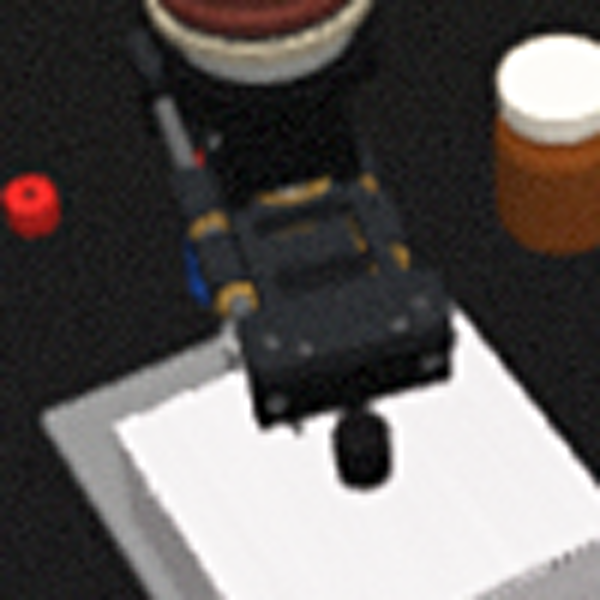

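```bash
python3 -m handwheel '[{"delta_pos":[0,0,0.001],"twist":0,"fingers":1}]' 25|grep -v rot; python3 -m handwheel '[{"delta_pos":[0,0,0.001],"twist":0,"fingers":1}]' 25|grep -v rot; python3 -m handwheel '[{"delta_pos":[0,0,0.001],"twist":0,"fingers":1}]' 25|grep -v rot
```

```text
t: 11.47
tcp_pos: [498.9, 61.2, 86.0]
contact_force: [0.6, 0.5, 0.0]
gripper_width: 0.2
t: 11.55
tcp_pos: [498.9, 61.2, 85.0]
contact_force: [0.2, -0.1, -0.4]
gripper_width: 0.6
t: 11.63
tcp_pos: [499.0, 61.2, 84.0]
contact_force: [-0.0, 0.5, -0.8]
gripper_width: 0.2
```

```bash
python3 -m handwheel '[{"delta_pos":[0,0,-0.03],"twist":0,"fingers":1},{"delta_pos":[0,0,-0.03],"twist":-7,"fingers":1},{"delta_pos":[0,0,-0.03],"twist":-7,"fingers":1},{"delta_pos":[0,0,-0.01],"twist":-7,"fingers":1},{"delta_pos":[0,0,0],"twist":-7,"fingers":1}]' 25|grep -v rot; python3 -m handwheel '[{"delta_pos":[0,0,0],"twist":-7,"fingers":1},{"delta_pos":[0,0,0],"twist":-7,"fingers":1},{"delta_pos":[0,0,0],"twist":-7,"fingers":1},{"delta_pos":[0,0,0],"twist":-7,"fingers":1},{"delta_pos":[0,0,0],"twist":-7,"fingers":1}]' 25|grep -v rot;python3 -m handwheel '[{"delta_pos":[0,0,0],"twist":-7,"fingers":1},{"delta_pos":[0,0,0],"twist":-7,"fingers":1},{"delta_pos":[0,0,0],"twist":-7,"fingers":1},{"delta_pos":[0,0,0],"twist":0,"fingers":1}]' 25
python3 - <<'E'
from h import *
o2,s=snap("side","pics/s7.png"); crop(s,140,60,280,200,5,"pics/s7c.png")
R=np.array(o2["ee_rot"]);p=o2["tcp_pos"]
for z in (-48,0,22): print(z,((proj(s,p+R@[0,0,z])-[140,60])*5).round())
E
```

```text
t: 12.05
tcp_pos: [496.7, 61.6, 185.5]
contact_force: [-0.4, -0.3, 0.6]
gripper_width: 0.7
t: 12.47
tcp_pos: [499.0, 61.6, 189.1]
contact_force: [-0.4, 0.8, 0.5]
gripper_width: 0.6
t: 12.8
tcp_pos: [499.1, 61.6, 189.2]
ee_rot: [[0.06, 0.998, 0.001], [0.998, -0.06, -0.004], [-0.004, 0.001, -1.0]]
contact_force: [-0.4, -0.2, -0.5]
gripper_width: 0.4
-48 [328. 478.]
0 [338. 557.]
22 [342. 592.]
```

View pics/s7c.png

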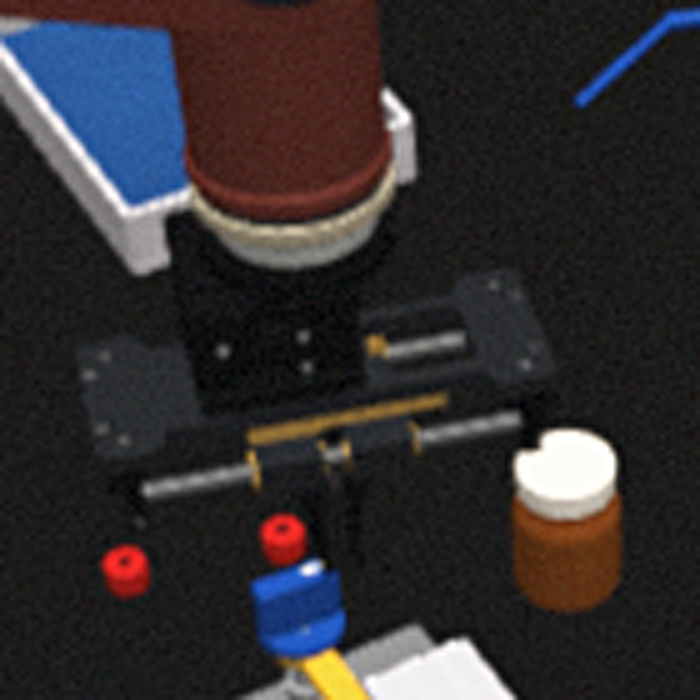

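```bash
python3 - <<'E'
from h import *
I=cv2.imread("pics/s7.png")[125:185,180:240]
I=np.clip((I.astype(float))*4,0,255).astype(np.uint8)
cv2.imwrite("pics/s7d.png",cv2.resize(I,None,fx=10,fy=10,interpolation=cv2.INTER_CUBIC))
E
```

```text
(no output)
```

View pics/s7d.png

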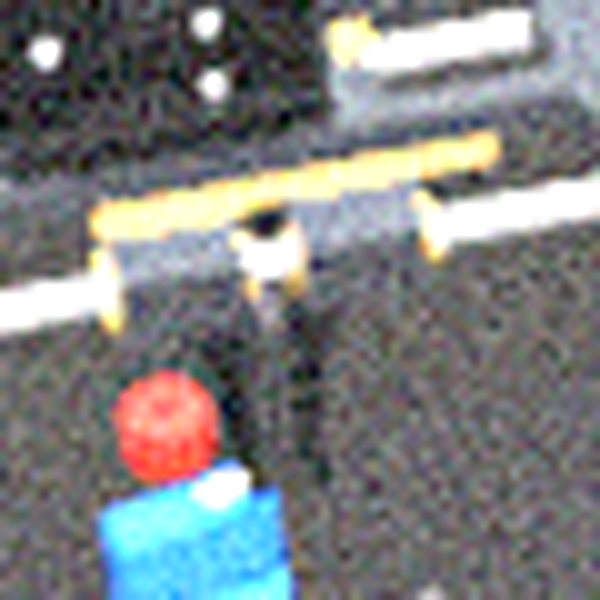

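```bash
python3 - <<'E'
from h import *
o,c=load("w1")
R=np.array(o["ee_rot"]);p=o["tcp_pos"]
for x in (9.5,0,-9.5):
  for z in (0,3,22):
    print(x,z,proj(c,p+R@[x,43.5,z],o).round(),proj(c,p+R@[x,58.5,z],o).round())
I=c["color"][200:320,100:400,::-1]
cv2.imwrite("pics/w1d.png",cv2.resize(np.clip(I.astype(float)*3,0,255).astype(np.uint8),None,fx=2.6,fy=2.6))
E
```

```text
9.5 0 [322. 218.] [345. 218.]
9.5 3 [321. 216.] [344. 216.]
9.5 22 [315. 206.] [336. 205.]
0 0 [321. 232.] [344. 231.]
0 3 [320. 230.] [342. 229.]
0 22 [314. 218.] [335. 218.]
-9.5 0 [320. 245.] [342. 244.]
-9.5 3 [319. 243.] [341. 242.]
-9.5 22 [313. 230.] [334. 230.]
```

View pics/w1d.png

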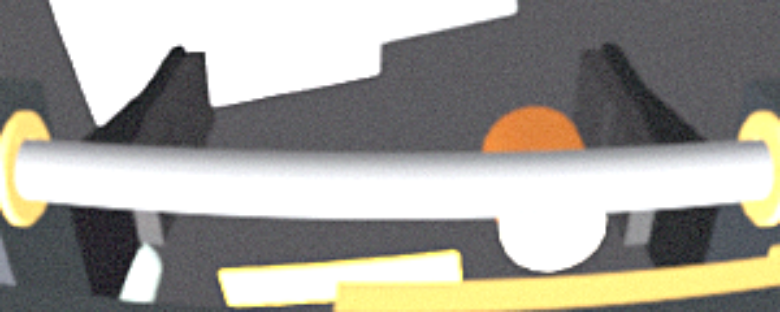

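```bash
python3 -m handwheel '[{"delta_pos":[0,0,0.03],"twist":0,"fingers":1},{"delta_pos":[0,0,0.03],"twist":0,"fingers":1},{"delta_pos":[0,0,0.02],"twist":0,"fingers":1},{"delta_pos":[0,0,0.01],"twist":0,"fingers":1},{"delta_pos":[0,0,0.0],"twist":0,"fingers":1}]' 25; python3 -m handwheel '[{"delta_pos":[0,0,0.0],"twist":0,"fingers":1},{"delta_pos":[0,0,0.0],"twist":0,"fingers":1}]' 25
```

```text
t: 13.27
tcp_pos: [502.2, 61.2, 99.0]
ee_rot: [[0.086, 0.996, 0.008], [0.996, -0.086, -0.004], [-0.004, 0.009, -1.0]]
contact_force: [-1.0, -0.3, 0.1]
gripper_width: 0.3
t: 13.43
tcp_pos: [502.2, 61.2, 99.4]
ee_rot: [[0.089, 0.996, 0.007], [0.996, -0.089, -0.004], [-0.004, 0.008, -1.0]]
contact_force: [-0.4, -0.3, 0.5]
gripper_width: 0.6
```

```bash
python3 -m handwheel '[{"delta_pos":[0,0,0.006],"twist":0,"fingers":1},{"delta_pos":[0,0,0.004],"twist":0,"fingers":1},{"delta_pos":[0,0,0.002],"twist":0,"fingers":1}]' 25|egrep -v rot\|wid; for k in 1; do python3 -m handwheel '[{"delta_pos":[0,0,0.001],"twist":0,"fingers":1}]' 25|egrep -v rot\|wid; done;  python3 -m handwheel '[{"delta_pos":[0,0,0.001],"twist":0,"fingers":1}]' 25|egrep -v rot\|wid; python3 -m handwheel '[{"delta_pos":[0,0,0.001],"twist":0,"fingers":1}]' 25|egrep -v rot\|wid
```

```text
t: 13.68
tcp_pos: [505.5, 61.1, 90.6]
contact_force: [-1.0, 0.1, -0.1]
t: 13.77
tcp_pos: [505.8, 61.1, 89.8]
contact_force: [0.7, 0.4, -0.7]
t: 13.85
tcp_pos: [506.2, 61.1, 89.1]
contact_force: [-0.6, 0.1, -0.2]
t: 13.93
tcp_pos: [506.4, 61.1, 88.2]
contact_force: [-0.0, -0.2, 0.0]
```

```bash
python3 -m handwheel '[{"delta_pos":[0,-0.004,0.001],"twist":0,"fingers":1}]' 25|egrep -v rot\|wid;  python3 -m handwheel '[{"delta_pos":[0,-0.002,0.001],"twist":0,"fingers":1}]' 25|egrep -v rot\|wid; python3 -m handwheel '[{"delta_pos":[0,0,0.001],"twist":0,"fingers":1}]' 25|egrep -v rot\|wid; python3 -m handwheel '[{"delta_pos":[0,0,0.001],"twist":0,"fingers":1}]' 25|egrep -v rot\|wid; python3 -m handwheel '[{"delta_pos":[0,0,0.001],"twist":0,"fingers":1}]' 25|egrep -v rot\|wid
```

```text
t: 14.02
tcp_pos: [503.0, 61.3, 87.4]
contact_force: [-0.7, 0.1, 1.6]
t: 14.1
tcp_pos: [500.6, 61.6, 86.3]
contact_force: [-0.6, 0.5, 0.3]
t: 14.18
tcp_pos: [500.1, 61.7, 85.1]
contact_force: [-0.2, 0.3, 0.4]
t: 14.27
tcp_pos: [499.9, 61.7, 84.0]
contact_force: [0.1, -0.1, 0.4]
t: 14.35
tcp_pos: [499.8, 61.7, 82.9]
contact_force: [0.3, 1.2, -0.5]
```

```bash
python3 -m handwheel '[{"delta_pos":[0,0,0.001],"twist":0,"fingers":1}]' 25|egrep -v rot\|wid;  python3 -m handwheel '[{"delta_pos":[0,0,0.001],"twist":0,"fingers":1}]' 25|egrep -v rot\|wid; python3 -m handwheel '[{"delta_pos":[0,0,0.001],"twist":0,"fingers":1}]' 25|egrep -v rot\|wid; python3 - <<'E'
from h import *
o,c=snap("wrist","pics/w8.png"); crop(c,150,100,350,260,4,"pics/w8c.png"); 
o2,s=snap("side","pics/s8.png"); crop(s,140,100,280,240,5,"pics/s8c.png")
E
```

```text
t: 14.43
tcp_pos: [500.1, 61.6, 82.2]
contact_force: [-1.5, -0.8, 4.8]
t: 14.52
tcp_pos: [500.8, 61.7, 81.9]
contact_force: [-1.0, 0.4, 7.0]
t: 14.6
tcp_pos: [501.7, 61.8, 81.9]
contact_force: [-1.4, 2.2, 7.3]
```

View pics/w8c.png

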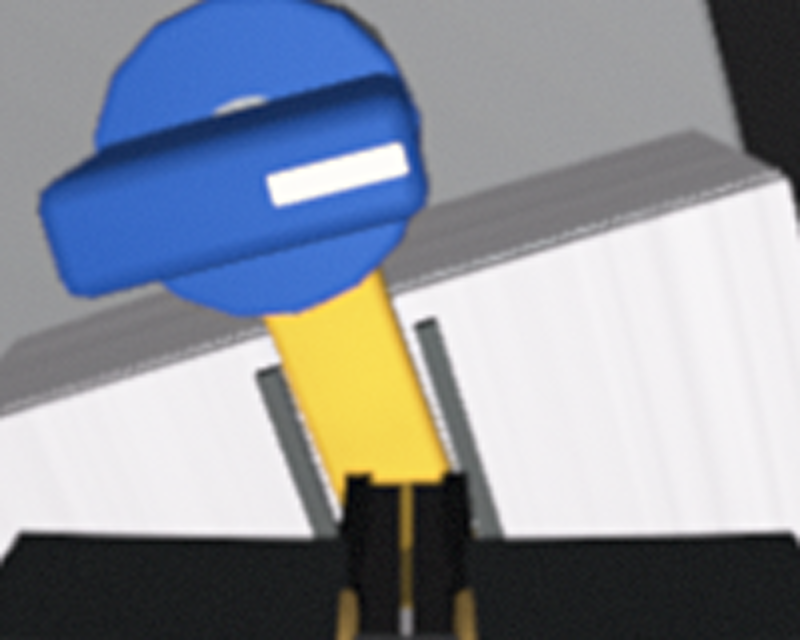

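View pics/s8c.png

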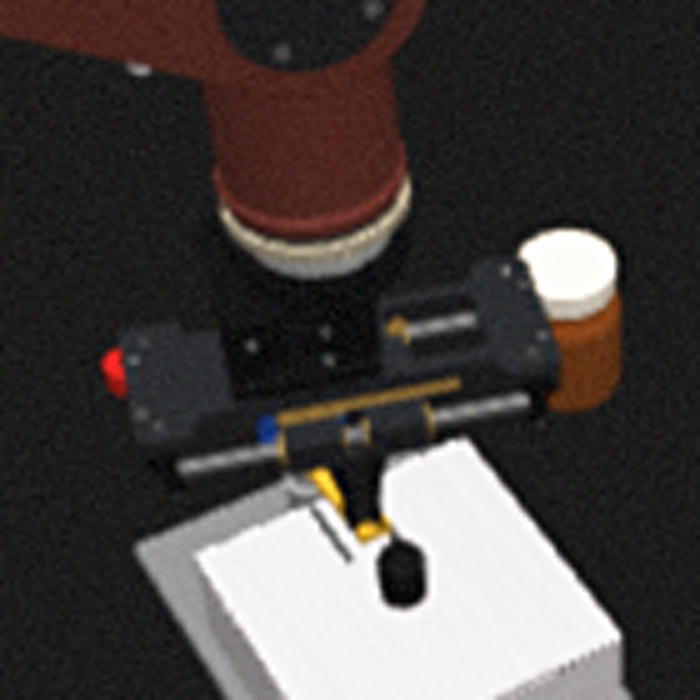

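```bash
python3 - <<'E'
from h import *
o=monitor.get_obs();p=o["tcp_pos"];print(p,o["contact_force"])
o2,s=load("s3")
for z in (60,78,85,130): print(z,((proj(s,[p[0],p[1],z])-[140,100])*5).round())
I=cv2.imread("pics/s8.png")[160:225,180:240]
cv2.imwrite("pics/s8d.png",cv2.resize(np.clip(I.astype(float)*3,0,255).astype(np.uint8),None,fx=9,fy=9,interpolation=cv2.INTER_CUBIC))
for z in (60,78,85,130): print(z,((proj(s,[p[0],p[1],z])-[180,160])*9).round())
E
```

```text
[501.93744077  61.87124477  82.0355146 ] [-1.109159    0.65888233  6.25894114]
60 [366. 543.]
78 [363. 519.]
85 [362. 510.]
130 [355. 446.]
60 [299. 438.]
78 [294. 394.]
85 [292. 377.]
130 [278. 262.]
```

View pics/s8d.png

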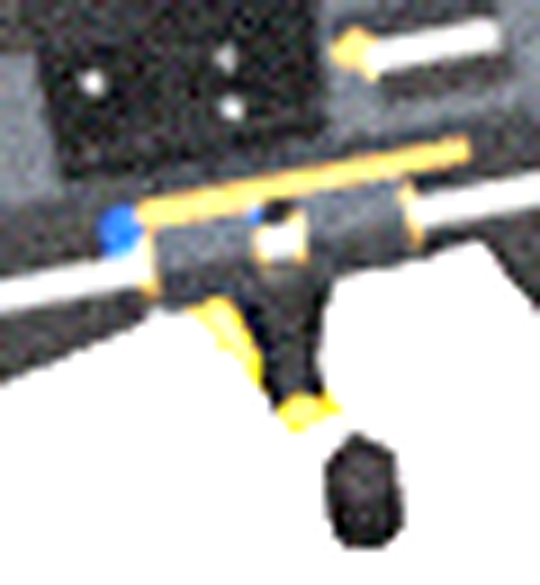

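```bash
python3 -m handwheel '[{"delta_pos":[0,0,-0.012],"twist":0,"fingers":1},{"delta_pos":[0,-0.012,-0.006],"twist":4,"fingers":1},{"delta_pos":[0,-0.014,0],"twist":4,"fingers":1},{"delta_pos":[0,-0.014,0],"twist":3,"fingers":1},{"delta_pos":[0,-0.004,0],"twist":0,"fingers":1}]' 25; python3 go.py 459 56 79 -18
```

```text
t: 15.12
tcp_pos: [459.1, 69.5, 102.9]
ee_rot: [[0.289, 0.957, 0.024], [0.957, -0.288, -0.004], [0.003, 0.024, -1.0]]
contact_force: [-0.2, -0.7, -0.6]
gripper_width: 0.5
t 15.12 tcp [459.1  69.5 102.9] yang -16.77 w 0.5 J6 15.9 F [-0.2 -0.7 -0.6]
twist 1.23
delta mm [-13.    3.2  24. ] dist 27.5 in 1 rows: [-13.    3.2  24. ] tilt z [ 0.0236 -0.0045 -0.9997]
```

```bash
python3 -m handwheel '[{"delta_pos":[-0.006,0.001,0.004],"twist":0,"fingers":1},{"delta_pos":[-0.005,0.001,0.006],"twist":0,"fingers":1},{"delta_pos":[0,0,0.006],"twist":0,"fingers":1},{"delta_pos":[0,0,0.004],"twist":0,"fingers":1},{"delta_pos":[0,0,0],"twist":0,"fingers":1}]' 25; python3 go.py 459 56 79 -18
```

```text
t: 15.53
tcp_pos: [460.0, 56.6, 82.5]
ee_rot: [[0.283, 0.959, 0.027], [0.959, -0.283, -0.005], [0.003, 0.027, -1.0]]
contact_force: [-0.7, 0.6, -0.2]
gripper_width: 0.6
t 15.53 tcp [460.   56.6  82.5] yang -16.44 w 0.6 J6 14.0 F [-0.7  0.6 -0.2]
twist 1.56
delta mm [-0.9 -0.9  3.5] dist 3.7 in 1 rows: [-0.9 -0.9  3.5] tilt z [ 0.0268 -0.005  -0.9996]
```

```bash
python3 -m handwheel '[{"delta_pos":[0,0.004,0.002],"twist":0,"fingers":1},{"delta_pos":[0,0.006,0.002],"twist":-2,"fingers":1},{"delta_pos":[0,0.007,0.001],"twist":-4,"fingers":1},{"delta_pos":[0,0.006,0.001],"twist":-4,"fingers":1}]' 25; python3 go.py 487 57 79 0
```

```text
t: 15.87
tcp_pos: [483.2, 50.4, 75.1]
ee_rot: [[0.107, 0.994, 0.024], [0.994, -0.107, -0.005], [-0.002, 0.024, -1.0]]
contact_force: [0.4, 0.6, 1.0]
gripper_width: 0.3
t 15.87 tcp [483.2  50.4  75.1] yang -6.13 w 0.3 J6 3.0 F [0.4 0.6 1. ]
twist -6.13
delta mm [ 7.   3.1 -3.9] dist 8.6 in 1 rows: [ 7.   3.1 -3.9] tilt z [ 0.024  -0.0047 -0.9997]
```

```bash
python3 -m handwheel '[{"delta_pos":[0.005,0,-0.003],"twist":0,"fingers":1},{"delta_pos":[0.003,0.004,-0.001],"twist":-3,"fingers":1},{"delta_pos":[0,0.006,0],"twist":-5,"fingers":1},{"delta_pos":[0,0.007,0],"twist":-5,"fingers":1}]' 25; python3 go.py 509 61.5 79 20; python3 - <<'E'
from h import *
o,c=snap("wrist","pics/w9.png"); crop(c,150,60,350,260,3,"pics/w9c.png")
E
```

```text
t: 16.2
tcp_pos: [500.8, 58.2, 78.1]
ee_rot: [[-0.122, 0.992, 0.019], [0.993, 0.122, -0.005], [-0.007, 0.018, -1.0]]
contact_force: [-0.9, -0.1, 0.5]
gripper_width: 0.3
t 16.2 tcp [500.8  58.2  78.1] yang 6.99 w 0.3 J6 -9.0 F [-0.9 -0.1  0.5]
twist -13.01
delta mm [ 2.2  8.5 -0.7] dist 8.9 in 1 rows: [ 2.2  8.5 -0.7] tilt z [ 0.0187 -0.0049 -0.9998]
```

View pics/w9c.png

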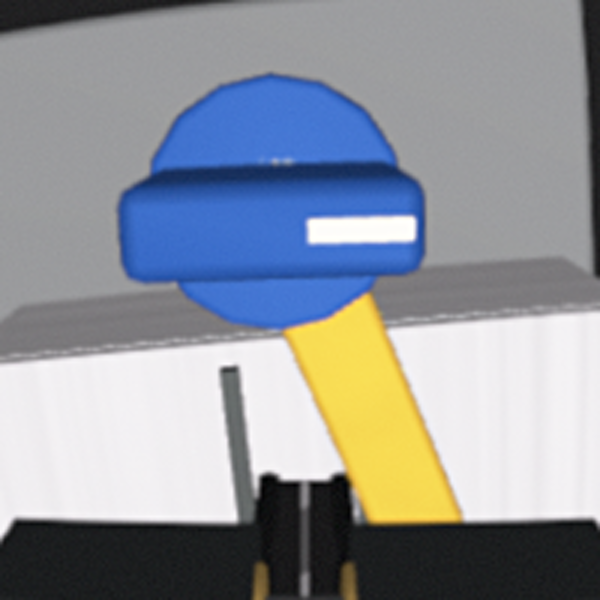

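```bash
python3 -m handwheel '[{"delta_pos":[0.001,0.007,0],"twist":-7,"fingers":1},{"delta_pos":[0.001,0.007,0],"twist":-7,"fingers":1},{"delta_pos":[0.001,0.007,0],"twist":-7,"fingers":1},{"delta_pos":[0,0.007,0],"twist":-7,"fingers":1}]' 25; python3 go.py 534 77 79 45
```

```text
t: 16.58
tcp_pos: [527.7, 69.8, 78.6]
ee_rot: [[-0.576, 0.817, 0.018], [0.817, 0.576, -0.006], [-0.015, 0.011, -1.0]]
contact_force: [-1.3, -0.6, 0.0]
gripper_width: -0.0
t 16.58 tcp [527.7  69.8  78.6] yang 35.2 w -0.0 J6 -35.7 F [-1.3 -0.6  0. ]
twist -9.8
delta mm [ 2.2  9.3 -0.4] dist 9.6 in 1 rows: [ 2.2  9.3 -0.4] tilt z [ 0.0177 -0.0064 -0.9998]
```

```bash
python3 -m handwheel '[{"delta_pos":[0.001,0.007,0],"twist":-7,"fingers":1},{"delta_pos":[0.001,0.007,0],"twist":-6,"fingers":1},{"delta_pos":[0.001,0.007,0],"twist":-6,"fingers":1},{"delta_pos":[0.001,0.007,0],"twist":-6,"fingers":1}]' 25; python3 go.py 552 122.4 79 90
```

```text
t: 16.92
tcp_pos: [545.9, 92.7, 78.9]
ee_rot: [[-0.871, 0.491, 0.018], [0.491, 0.871, -0.008], [-0.02, 0.002, -1.0]]
contact_force: [0.1, -0.3, 0.5]
gripper_width: 0.2
t 16.92 tcp [545.9  92.7  78.9] yang 60.6 w 0.2 J6 -58.5 F [ 0.1 -0.3  0.5]
twist -29.4
delta mm [ 9.3 28.9 -0.2] dist 30.4 in 1 rows: [ 9.3 28.9 -0.2] tilt z [ 0.0182 -0.0084 -0.9998]
```

```bash
python3 -m handwheel '[{"delta_pos":[0.001,0.007,0],"twist":-7,"fingers":1},{"delta_pos":[0.001,0.007,0],"twist":-6,"fingers":1},{"delta_pos":[0.001,0.006,0],"twist":-6,"fingers":1}]' 25; python3 -m handwheel '[{"delta_pos":[0,0.004,0],"twist":-3,"fingers":1}]' 25|egrep 'pos|force';  python3 -m handwheel '[{"delta_pos":[0,0.003,0],"twist":-3,"fingers":1}]' 25|egrep 'pos|force';python3 -m handwheel '[{"delta_pos":[0,0.003,0],"twist":-3,"fingers":1}]' 25|egrep 'pos|force'
```

```text
t: 17.17
tcp_pos: [552.3, 113.1, 79.1]
ee_rot: [[-0.984, 0.176, 0.02], [0.175, 0.984, -0.01], [-0.021, -0.006, -1.0]]
contact_force: [-0.4, -1.0, 0.3]
gripper_width: 0.5
tcp_pos: [553.2, 117.7, 79.2]
contact_force: [-0.3, -0.4, -0.4]
tcp_pos: [553.5, 121.2, 79.2]
contact_force: [-0.3, -0.6, 0.2]
tcp_pos: [553.6, 124.6, 79.1]
contact_force: [0.4, -1.0, -0.1]
```

```bash
python3 -m handwheel '[{"delta_pos":[0.001,0.003,0],"twist":-3,"fingers":1}]' 25|egrep 'pos|force';  python3 -m handwheel '[{"delta_pos":[0.001,0.003,0],"twist":-2,"fingers":1}]' 25|egrep 'pos|force';python3 -m handwheel '[{"delta_pos":[0,0.002,0],"twist":-2,"fingers":1}]' 25|egrep 'pos|force'; python3 - <<'E'
from h import *
o,c=snap("wrist","pics/w10.png"); crop(c,150,60,350,260,3,"pics/w10c.png")
E
```

```text
tcp_pos: [552.9, 127.9, 79.2]
contact_force: [3.4, -4.4, 0.5]
tcp_pos: [552.9, 129.8, 79.5]
contact_force: [4.5, -11.3, -1.3]
tcp_pos: [553.4, 129.9, 79.7]
contact_force: [1.5, -10.4, -1.7]
```

View pics/w10c.png

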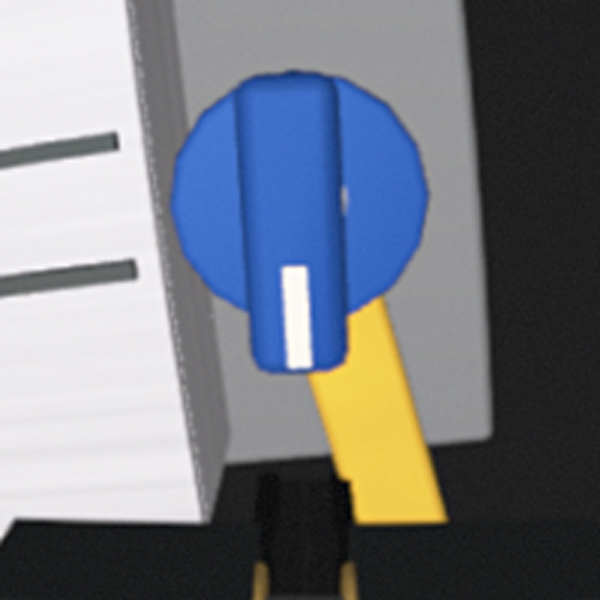

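```bash
python3 -m handwheel '[{"delta_pos":[0,-0.008,0],"twist":0,"fingers":1},{"delta_pos":[0,-0.003,-0.015],"twist":0,"fingers":1},{"delta_pos":[0,0,-0.03],"twist":7,"fingers":0},{"delta_pos":[0,0,-0.03],"twist":7,"fingers":0},{"delta_pos":[0,-0.01,-0.02],"twist":7,"fingers":0}]' 25; python3 go.py 508 20 190 12
```

```text
t: 18.13
tcp_pos: [545.6, 110.4, 170.9]
ee_rot: [[-0.96, 0.279, 0.009], [0.279, 0.96, -0.019], [-0.014, -0.015, -1.0]]
contact_force: [0.8, 0.1, 0.7]
gripper_width: 13.2
t 18.13 tcp [545.6 110.4 170.9] yang 73.79 w 13.2 J6 -69.4 F [0.8 0.1 0.7]
twist 61.79
delta mm [ 10.6 -97.6 -17.7] dist 99.8 in 3 rows: [  3.5 -32.5  -5.9] tilt z [ 0.0094 -0.0188 -0.9998]
```

```bash
python3 -m handwheel '[{"delta_pos":[0.003,-0.024,-0.004],"twist":7,"fingers":0},{"delta_pos":[0,-0.024,-0.004],"twist":7,"fingers":0},{"delta_pos":[-0.003,-0.023,-0.004],"twist":7,"fingers":0},{"delta_pos":[-0.006,-0.020,-0.003],"twist":7,"fingers":0},{"delta_pos":[0,0,0],"twist":7,"fingers":0}]' 25;python3 -m handwheel '[{"delta_pos":[0,0,0],"twist":7,"fingers":0},{"delta_pos":[0,0,0],"twist":7,"fingers":0},{"delta_pos":[0,0,0],"twist":7,"fingers":0},{"delta_pos":[0,0,0],"twist":5,"fingers":0},{"delta_pos":[0,0,0],"twist":0,"fingers":0}]' 25; python3 go.py 508 20 190 12; python3 - <<'E'
from h import *
o,c=snap("wrist","pics/w11.png"); pickle.dump((o,c),open("w11.pkl","wb"))
E
```

```text
t: 18.55
tcp_pos: [511.9, 23.4, 196.0]
ee_rot: [[-0.613, 0.79, 0.022], [0.789, 0.614, -0.018], [-0.027, 0.006, -1.0]]
contact_force: [0.9, -0.3, -0.0]
gripper_width: 46.3
t: 18.97
tcp_pos: [511.3, 21.8, 197.8]
ee_rot: [[-0.182, 0.983, 0.024], [0.983, 0.182, -0.016], [-0.02, 0.021, -1.0]]
contact_force: [0.3, -0.4, -0.2]
gripper_width: 79.4
t 18.97 tcp [511.3  21.8 197.8] yang 10.5 w 79.4 J6 -16.2 F [ 0.3 -0.4 -0.2]
twist -1.5
delta mm [-1.  -3.8  7.7] dist 8.7 in 1 rows: [-1.  -3.8  7.7] tilt z [ 0.0239 -0.016  -0.9996]
```

View pics/w11.png

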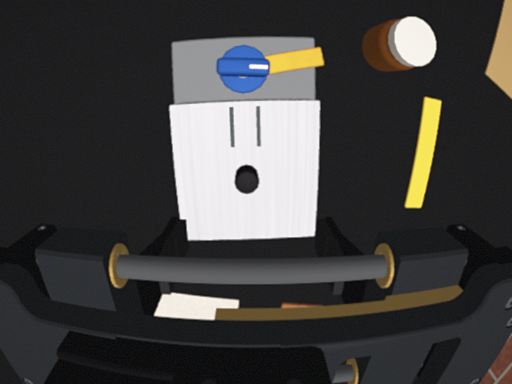

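```bash
python3 - <<'E'
from h import *
o,c=load("w11"); crop(c,215,35,325,205,4,"pics/w11c.png")
I=c["color"].astype(int)
m=(I.max(2)<70);mm=np.zeros_like(m);mm[155:205,225:270]=1;m&=mm
ys,xs=np.nonzero(m);print(xs.min(),xs.max(),ys.min(),ys.max())
# lid
m=((I.min(2)>150));mm=np.zeros_like(m);mm[95:238,165:325]=1;m&=mm
cn,_=cv2.findContours(m.astype(np.uint8),cv2.RETR_EXTERNAL,cv2.CHAIN_APPROX_NONE)
q=max(cn,key=cv2.contourArea);P=np.array([at_z(c,*p[0],68,o)[:2] for p in q],np.float32);print("lid",cv2.minAreaRect(P))
X=np.array([508,20,0.])
for z in (68,96):
    print(z,proj(c,X+[0,0,z],o),[proj(c,X+[12*np.cos(a),12*np.sin(a),z],o).round(0).tolist() for a in (0,1.57,3.14,4.71)])
# knob direction: ends
E
```

```text
236 257 166 192
lid ((508.2117004394531, 19.909278869628906), (150.49676513671875, 149.85621643066406), 11.835018157958984)
68 [246.12697686 173.90878625] [[258.0, 176.0], [248.0, 163.0], [235.0, 172.0], [244.0, 185.0]]
96 [246.24782518 182.31365528] [[259.0, 184.0], [249.0, 170.0], [234.0, 180.0], [244.0, 194.0]]
```

View pics/w11c.png

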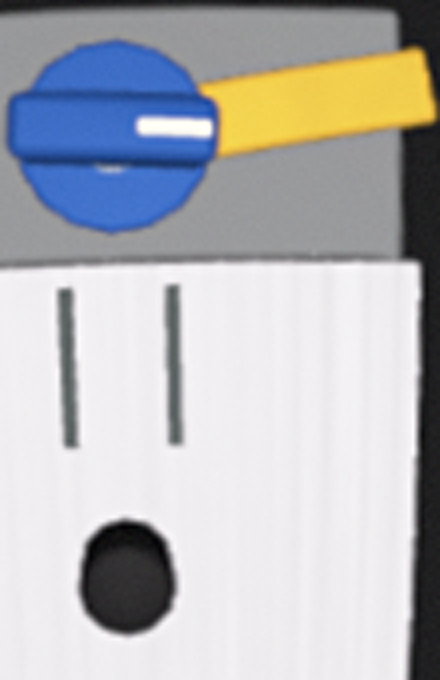

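```bash
python3 go.py 508.2 19.9 110 12; python3 -m handwheel '[{"delta_pos":[0,-0.003,0.02],"twist":-1,"fingers":0},{"delta_pos":[0,-0.002,0.03],"twist":0,"fingers":0},{"delta_pos":[0,-0.002,0.025],"twist":0,"fingers":0},{"delta_pos":[0,0,0.01],"twist":0,"fingers":0},{"delta_pos":[0,0,0],"twist":0,"fingers":0}]' 30; python3 go.py 508.2 19.9 72 12
```

```text
t 19.02 tcp [511.4  21.8 197.8] yang 10.77 w 81.7 J6 -16.4 F [-0.6 -1.   0.2]
twist -1.23
delta mm [ 0.5 -5.3 87.7] dist 87.9 in 3 rows: [ 0.2 -1.8 29.2] tilt z [ 0.0239 -0.016  -0.9996]
t: 19.43
tcp_pos: [508.9, 19.4, 113.0]
ee_rot: [[-0.212, 0.977, 0.031], [0.977, 0.213, -0.016], [-0.022, 0.027, -0.999]]
contact_force: [-0.5, 0.4, 0.0]
gripper_width: 86.9
t 19.43 tcp [508.9  19.4 113. ] yang 12.29 w 86.9 J6 -18.2 F [-0.5  0.4  0. ]
twist 0.29
delta mm [ 1.6 -1.6 40.9] dist 41.0 in 2 rows: [ 0.8 -0.8 20.5] tilt z [ 0.0306 -0.0157 -0.9994]
```

```bash
python3 -m handwheel '[{"delta_pos":[0.001,-0.001,0.012],"twist":0,"fingers":0},{"delta_pos":[0.001,-0.001,0.012],"twist":0,"fingers":0},{"delta_pos":[0,0,0.01],"twist":0,"fingers":0},{"delta_pos":[0,0,0.004],"twist":0,"fingers":0},{"delta_pos":[0,0,0],"twist":0,"fingers":0}]' 30; python3 go.py 508.2 19.9 72 12
```

```text
t: 19.85
tcp_pos: [510.2, 20.5, 76.2]
ee_rot: [[-0.215, 0.976, 0.034], [0.976, 0.216, -0.016], [-0.023, 0.03, -0.999]]
contact_force: [0.8, -0.5, 0.6]
gripper_width: 87.1
t 19.85 tcp [510.2  20.5  76.2] yang 12.47 w 87.1 J6 -18.1 F [ 0.8 -0.5  0.6]
twist 0.47
delta mm [-0.1 -2.2  4.2] dist 4.7 in 1 rows: [-0.1 -2.2  4.2] tilt z [ 0.0342 -0.0157 -0.9993]
```

```bash
python3 -m handwheel '[{"delta_pos":[0,-0.002,0.003],"twist":0,"fingers":0.5},{"delta_pos":[0,0,0],"twist":0,"fingers":0.6},{"delta_pos":[0,0,0],"twist":0,"fingers":0.65},{"delta_pos":[0,0,0],"twist":0,"fingers":0.65},{"delta_pos":[0,0,0],"twist":0,"fingers":0.65}]' 40; python3 go.py 508.2 19.9 72 12
```

```text
t: 20.27
tcp_pos: [510.0, 19.8, 75.2]
ee_rot: [[-0.215, 0.976, 0.038], [0.976, 0.216, -0.016], [-0.024, 0.033, -0.999]]
contact_force: [0.6, -0.5, -0.2]
gripper_width: 61.2
t 20.27 tcp [510.   19.8  75.2] yang 12.49 w 61.2 J6 -18.3 F [ 0.6 -0.5 -0.2]
twist 0.49
delta mm [ 0.6 -1.8  3.1] dist 3.7 in 1 rows: [ 0.6 -1.8  3.1] tilt z [ 0.0376 -0.0161 -0.9992]
```

```bash
python3 -m handwheel '[{"delta_pos":[0,-0.003,0.003],"twist":0,"fingers":1},{"delta_pos":[0,0,0.001],"twist":0,"fingers":1},{"delta_pos":[0,0,0],"twist":0,"fingers":1},{"delta_pos":[0,0,0],"twist":0,"fingers":1},{"delta_pos":[0,0,0],"twist":0,"fingers":1}]' 40; python3 -m handwheel '[{"delta_pos":[0,0,0],"twist":0,"fingers":1},{"delta_pos":[0,0,0],"twist":0,"fingers":1},{"delta_pos":[0,0,0],"twist":0,"fingers":1}]' 40;python3 go.py 508.2 19.9 72 12
```

```text
t: 20.68
tcp_pos: [507.6, 18.9, 71.6]
ee_rot: [[-0.215, 0.976, 0.039], [0.976, 0.216, -0.016], [-0.024, 0.035, -0.999]]
contact_force: [1.8, 0.2, 0.3]
gripper_width: 28.4
t: 20.93
tcp_pos: [507.9, 19.0, 71.9]
ee_rot: [[-0.215, 0.976, 0.04], [0.976, 0.216, -0.016], [-0.024, 0.035, -0.999]]
contact_force: [0.1, -0.4, 0.8]
gripper_width: 23.1
t 20.93 tcp [507.9  19.   71.9] yang 12.5 w 23.1 J6 -18.4 F [ 0.1 -0.4  0.8]
twist 0.5
delta mm [ 0.9  0.5 -0.1] dist 1.0 in 1 rows: [ 0.9  0.5 -0.1] tilt z [ 0.0398 -0.0163 -0.9991]
```

```bash
python3 -m handwheel '[{"delta_pos":[0,0,-0.005],"twist":0,"fingers":1},{"delta_pos":[0,0.001,-0.01],"twist":0,"fingers":1},{"delta_pos":[0,0.001,-0.015],"twist":0,"fingers":1},{"delta_pos":[0,0.001,-0.02],"twist":0,"fingers":1},{"delta_pos":[0,0.001,-0.02],"twist":0,"fingers":1}]' 40;python3 go.py 508.2 19.9 180 12;  python3 - <<'E'
from h import *
o,c=snap("wrist","pics/w12.png"); snap("side","pics/s9.png")
E
```

```text
t: 21.35
tcp_pos: [503.5, 21.6, 139.4]
ee_rot: [[-0.215, 0.976, 0.026], [0.976, 0.216, -0.015], [-0.02, 0.022, -1.0]]
contact_force: [0.3, 0.8, -2.9]
gripper_width: 22.7
t 21.35 tcp [503.5  21.6 139.4] yang 12.47 w 22.7 J6 -18.2 F [ 0.3  0.8 -2.9]
twist 0.47
delta mm [ -3.5   5.1 -40.5] dist 40.9 in 2 rows: [ -1.8   2.6 -20.2] tilt z [ 0.0258 -0.0146 -0.9996]
```

View pics/s9.png

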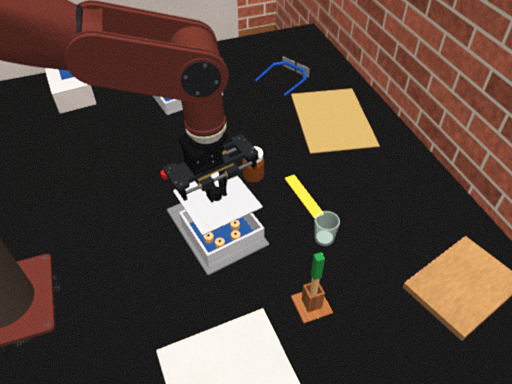

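```bash
python3 -m handwheel '[{"delta_pos":[-0.005,0,-0.02],"twist":0,"fingers":1},{"delta_pos":[-0.015,-0.006,-0.015],"twist":0,"fingers":1},{"delta_pos":[-0.022,-0.01,-0.005],"twist":0,"fingers":1},{"delta_pos":[-0.025,-0.012,0],"twist":0,"fingers":1},{"delta_pos":[-0.027,-0.012,0],"twist":0,"fingers":1}]' 40;python3 go.py 427.2 -329.6 170 4
```

```text
t: 21.87
tcp_pos: [483.9, -76.2, 181.5]
ee_rot: [[-0.224, 0.974, 0.029], [0.974, 0.224, -0.013], [-0.019, 0.026, -0.999]]
contact_force: [-0.1, 0.8, -3.0]
gripper_width: 23.1
t 21.87 tcp [483.9 -76.2 181.5] yang 12.96 w 23.1 J6 -31.0 F [-0.1  0.8 -3. ]
twist 8.96
delta mm [-234.  -112.4   13. ] dist 259.9 in 7 rows: [-33.4 -16.1   1.9] tilt z [ 0.0292 -0.0126 -0.9995]
```

```bash
python3 -m handwheel '[{"delta_pos":[-0.027,-0.012,0],"twist":1,"fingers":1},{"delta_pos":[-0.027,-0.012,0],"twist":2,"fingers":1},{"delta_pos":[-0.027,-0.011,0],"twist":2,"fingers":1},{"delta_pos":[-0.027,-0.011,0],"twist":2,"fingers":1},{"delta_pos":[-0.027,-0.010,0],"twist":1,"fingers":1}]' 40;python3 go.py 427.2 -329.6 170 4
```

```text
t: 22.28
tcp_pos: [446.1, -223.1, 177.0]
ee_rot: [[-0.083, 0.996, 0.023], [0.997, 0.083, -0.009], [-0.011, 0.022, -1.0]]
contact_force: [0.5, -0.4, -2.3]
gripper_width: 23.2
t 22.28 tcp [ 446.1 -223.1  177. ] yang 4.75 w 23.2 J6 -40.7 F [ 0.5 -0.4 -2.3]
twist 0.75
delta mm [-104.5  -27.8    7.6] dist 108.4 in 3 rows: [-34.8  -9.3   2.5] tilt z [ 0.0229 -0.0093 -0.9997]
```

```bash
python3 -m handwheel '[{"delta_pos":[-0.027,-0.007,0],"twist":0,"fingers":1},{"delta_pos":[-0.027,-0.007,0],"twist":0,"fingers":1},{"delta_pos":[-0.025,-0.007,0],"twist":0,"fingers":1},{"delta_pos":[-0.018,-0.005,0],"twist":0,"fingers":1},{"delta_pos":[0,0,0],"twist":0,"fingers":1}]' 40;python3 go.py 427.2 -329.6 60 4;  python3 - <<'E'
from h import *
o,c=snap("wrist","pics/w13.png"); pickle.dump((o,c),open("w13.pkl","wb"))
o,c=snap("top","pics/t13.png");pickle.dump((o,c),open("t13.pkl","wb"))
E
```

```text
t: 22.7
tcp_pos: [420.8, -329.5, 170.9]
ee_rot: [[-0.076, 0.997, 0.015], [0.997, 0.076, -0.006], [-0.007, 0.014, -1.0]]
contact_force: [-0.6, -0.1, -3.8]
gripper_width: 23.3
t 22.7 tcp [ 420.8 -329.5  170.9] yang 4.36 w 23.3 J6 -51.3 F [-0.6 -0.1 -3.8]
twist 0.36
delta mm [  0.2   4.8 111. ] dist 111.1 in 3 rows: [ 0.1  1.6 37. ] tilt z [ 0.0148 -0.0057 -0.9999]
```

View pics/w13.png

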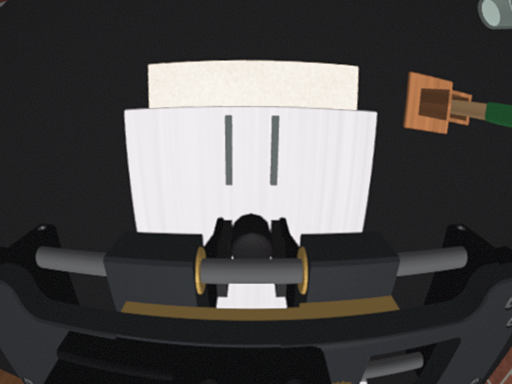

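View pics/t13.png

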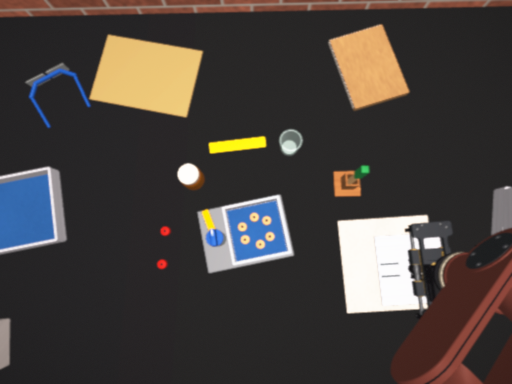

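```bash
python3 - <<'E'
from h import *
o,c=load("w13")
a=at_z(c,149,66,1,o);b=at_z(c,357,67,1,o);print(a,b,np.linalg.norm(a-b),np.degrees(np.arctan2(*(b-a)[1::-1])), proj(c,[425.5,-329.2,0],o))
u=(b-a)/np.linalg.norm(b-a); n=np.array([u[1],-u[0],0]); print((a+b)/2+120*n)
E
python3 go.py 425.5 -329 60 4
```

```text
[ 297.43443258 -220.29746071    1.        ] [ 534.90744284 -202.86682427    1.        ] 238.11185961088682 4.198010251844408 [254.04318203 164.78034837]
[ 424.95536523 -331.26018489    1.        ]
t 22.8 tcp [ 421.3 -326.4  170.5] yang 4.42 w 22.8 J6 -51.1 F [-0.3  0.1 -4. ]
twist 0.42
delta mm [ -2.4   2.4 110.6] dist 110.6 in 3 rows: [-0.8  0.8 36.9] tilt z [ 0.0144 -0.0028 -0.9999]
```

Sheet centre ≈ (425.3, -329.8). Descend (release height Z≈18).

```bash
python3 -m handwheel '[{"delta_pos":[-0.002,0.001,0.02],"twist":0,"fingers":1},{"delta_pos":[-0.001,0.001,0.03],"twist":0,"fingers":1},{"delta_pos":[0,0.001,0.03],"twist":0,"fingers":1},{"delta_pos":[0,0,0.02],"twist":0,"fingers":1},{"delta_pos":[0,0,0.005],"twist":0,"fingers":1}]' 40;python3 go.py 425.3 -329.8 22 4
```

```text
t: 23.22
tcp_pos: [428.6, -325.5, 63.3]
ee_rot: [[-0.08, 0.997, 0.018], [0.997, 0.08, -0.004], [-0.005, 0.018, -1.0]]
contact_force: [-0.7, 0.9, -3.9]
gripper_width: 23.2
t 23.22 tcp [ 428.6 -325.5   63.3] yang 4.61 w 23.2 J6 -50.9 F [-0.7  0.9 -3.9]
twist 0.61
delta mm [-3.8 -4.4 41.2] dist 41.6 in 2 rows: [-1.9 -2.2 20.6] tilt z [ 0.018  -0.0038 -0.9998]
```

```bash
python3 -m handwheel '[{"delta_pos":[-0.002,-0.002,0.008],"twist":0,"fingers":1},{"delta_pos":[-0.002,-0.002,0.010],"twist":0,"fingers":1},{"delta_pos":[0,-0.001,0.010],"twist":0,"fingers":1},{"delta_pos":[0,0,0.005],"twist":0,"fingers":1}]' 40;python3 go.py 425.3 -329.8 19 4
```

```text
t: 23.55
tcp_pos: [425.2, -327.7, 28.6]
ee_rot: [[-0.084, 0.996, 0.018], [0.996, 0.084, -0.003], [-0.004, 0.018, -1.0]]
contact_force: [-0.5, 0.6, -3.1]
gripper_width: 23.3
t 23.55 tcp [ 425.2 -327.7   28.6] yang 4.82 w 23.3 J6 -51.7 F [-0.5  0.6 -3.1]
twist 0.82
delta mm [-2.  -0.3  9.6] dist 9.8 in 1 rows: [-2.  -0.3  9.6] tilt z [ 0.018  -0.0029 -0.9998]
```

```bash
python3 -m handwheel '[{"delta_pos":[-0.001,0,0.003],"twist":0,"fingers":1},{"delta_pos":[-0.001,0,0.003],"twist":0,"fingers":1}]' 40;python3 -m handwheel '[{"delta_pos":[0,0,0.002],"twist":0,"fingers":1}]' 40|egrep 'pos|force';python3 -m handwheel '[{"delta_pos":[0,0,0.002],"twist":0,"fingers":1}]' 40|egrep 'pos|force'
```

```text
t: 23.72
tcp_pos: [425.8, -330.0, 22.3]
ee_rot: [[-0.084, 0.996, 0.019], [0.996, 0.084, -0.003], [-0.005, 0.018, -1.0]]
contact_force: [0.2, -1.1, -2.9]
gripper_width: 23.2
tcp_pos: [426.2, -330.6, 20.5]
contact_force: [0.3, 0.4, -2.2]
tcp_pos: [426.6, -331.1, 18.8]
contact_force: [0.5, 0.7, -1.3]
```

```bash
python3 -m handwheel '[{"delta_pos":[0,0,0.001],"twist":0,"fingers":1}]' 40|egrep 'pos|force'; python3 -m handwheel '[{"delta_pos":[0,0,0.001],"twist":0,"fingers":1}]' 40|egrep 'pos|force'
```

```text
tcp_pos: [426.8, -331.4, 18.1]
contact_force: [-1.1, 0.5, -0.7]
tcp_pos: [427.2, -331.7, 17.6]
contact_force: [-1.9, 2.4, 3.7]
```

```bash
python3 -m handwheel '[{"delta_pos":[0,0,0],"twist":0,"fingers":0.3},{"delta_pos":[0,0,0],"twist":0,"fingers":0.2},{"delta_pos":[0,0,0],"twist":0,"fingers":0.2},{"delta_pos":[0,0,0],"twist":0,"fingers":0.2},{"delta_pos":[0,0,-0.01],"twist":0,"fingers":0.2}]' 40; python3 -m handwheel '[{"delta_pos":[0,0,-0.02],"twist":0,"fingers":0},{"delta_pos":[0,0,-0.03],"twist":0,"fingers":0},{"delta_pos":[0,0,-0.035],"twist":0,"fingers":0},{"delta_pos":[0,0,-0.035],"twist":0,"fingers":0},{"delta_pos":[0,0,-0.035],"twist":0,"fingers":0}]' 25; python3 go.py 417.2 275 120 0;  python3 - <<'E'
from h import *
o,c=snap("wrist","pics/w14.png"); pickle.dump((o,c),open("w14.pkl","wb"))
E
```

```text
t: 24.47
tcp_pos: [427.5, -332.4, 28.5]
ee_rot: [[-0.083, 0.996, 0.022], [0.996, 0.083, -0.007], [-0.009, 0.021, -1.0]]
contact_force: [-1.0, 0.3, 0.2]
gripper_width: 49.2
t: 24.88
tcp_pos: [420.1, -327.3, 184.8]
ee_rot: [[-0.083, 0.996, 0.012], [0.997, 0.083, 0.003], [0.002, 0.013, -1.0]]
contact_force: [0.4, -0.9, 0.4]
gripper_width: 81.1
t 24.88 tcp [ 420.1 -327.3  184.8] yang 4.76 w 81.1 J6 -51.8 F [ 0.4 -0.9  0.4]
twist 4.76
delta mm [600.3  46.3  66.7] dist 605.8 in 16 rows: [37.5  2.9  4.2] tilt z [ 0.0124  0.0032 -0.9999]
```

View pics/w14.png

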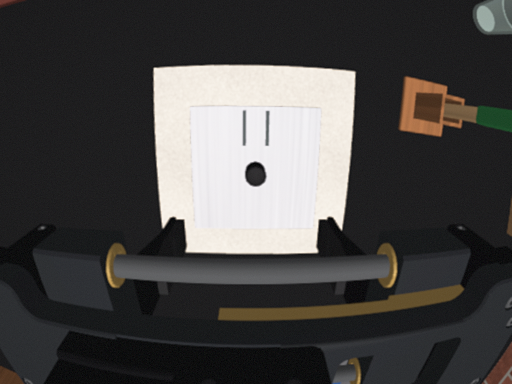

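```bash
python3 -m handwheel '[{"delta_pos":[0.025,0.002,0],"twist":0,"fingers":0},{"delta_pos":[0.034,0.003,0],"twist":0,"fingers":0},{"delta_pos":[0.036,0.003,0],"twist":0,"fingers":0},{"delta_pos":[0.036,0.003,0],"twist":0,"fingers":0},{"delta_pos":[0.036,0.003,0],"twist":0,"fingers":0}]' 25; python3 -m handwheel '[{"delta_pos":[0.036,0.003,0],"twist":0,"fingers":0},{"delta_pos":[0.036,0.003,0],"twist":0,"fingers":0},{"delta_pos":[0.036,0.003,0],"twist":0,"fingers":0},{"delta_pos":[0.036,0.003,0],"twist":0,"fingers":0},{"delta_pos":[0.036,0.003,0],"twist":0,"fingers":0}]' 25; python3 go.py 417.2 275 150 0
```

```text
t: 25.35
tcp_pos: [427.3, -168.1, 203.7]
ee_rot: [[-0.073, 0.997, 0.037], [0.997, 0.073, -0.023], [-0.026, 0.036, -0.999]]
contact_force: [-0.5, 0.5, 0.4]
gripper_width: 87.0
t: 25.77
tcp_pos: [428.9, 20.0, 204.3]
ee_rot: [[-0.069, 0.996, 0.048], [0.997, 0.07, -0.026], [-0.029, 0.046, -0.999]]
contact_force: [0.7, 0.4, -0.6]
gripper_width: 86.9
t 25.77 tcp [428.9  20.  204.3] yang 4.04 w 86.9 J6 -10.7 F [ 0.7  0.4 -0.6]
twist 4.04
delta mm [256.7   3.8  47.2] dist 261.0 in 7 rows: [36.7  0.5  6.7] tilt z [ 0.0475 -0.0257 -0.9985]
```

```bash
python3 -m handwheel '[{"delta_pos":[0.036,0.001,0.003],"twist":0,"fingers":0},{"delta_pos":[0.036,0.001,0.003],"twist":0,"fingers":0},{"delta_pos":[0.036,0.001,0.003],"twist":0,"fingers":0},{"delta_pos":[0.036,0.001,0.003],"twist":0,"fingers":0},{"delta_pos":[0.030,0.001,0.003],"twist":0,"fingers":0}]' 25; python3 -m handwheel '[{"delta_pos":[0.020,0,0.01],"twist":0,"fingers":0},{"delta_pos":[0.010,0,0.012],"twist":0,"fingers":0},{"delta_pos":[0,0,0],"twist":0,"fingers":0}]' 25; python3 go.py 417.2 275 120 0;python3 - <<'E'
from h import *
o,c=snap("wrist","pics/w15.png"); pickle.dump((o,c),open("w15.pkl","wb"))
E
```

```text
t: 26.18
tcp_pos: [422.5, 203.5, 190.1]
ee_rot: [[-0.069, 0.996, 0.06], [0.997, 0.071, -0.024], [-0.028, 0.058, -0.998]]
contact_force: [0.6, -0.2, 0.3]
gripper_width: 86.7
t: 26.43
tcp_pos: [420.8, 240.9, 169.1]
ee_rot: [[-0.077, 0.995, 0.064], [0.997, 0.078, -0.02], [-0.025, 0.063, -0.998]]
contact_force: [-0.8, -0.2, 0.4]
gripper_width: 87.3
t 26.43 tcp [420.8 240.9 169.1] yang 4.49 w 87.3 J6 18.6 F [-0.8 -0.2  0.4]
twist 4.49
delta mm [35.4 -4.  48. ] dist 59.8 in 2 rows: [17.7 -2.  24. ] tilt z [ 0.0644 -0.0197 -0.9977]
```

View pics/w15.png

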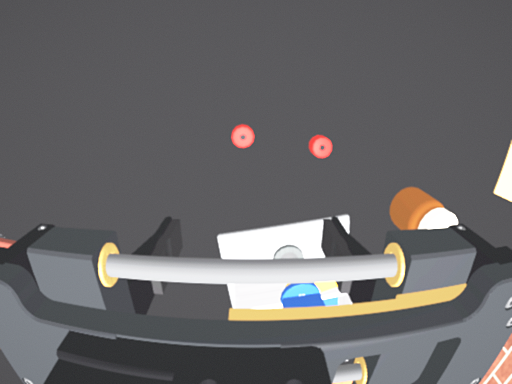

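```bash
cat > tl.py <<'E'
from h import *
o=monitor.get_obs();R=np.array(o["ee_rot"]);print(round(o["t"],2),np.round(o["tcp_pos"],1),"tilt",np.round(R[:2,2],4),"J",np.round(o["joints"],2))
E
python3 tl.py; python3 -m handwheel '[{"delta_pos":[-0.03,0,0],"twist":0,"fingers":0},{"delta_pos":[-0.03,0,0],"twist":0,"fingers":0},{"delta_pos":[-0.03,0,0],"twist":0,"fingers":0}]'>/dev/null; python3 tl.py;  python3 -m handwheel '[{"delta_pos":[0,0,0],"twist":0,"fingers":0}]'>/dev/null; python3 tl.py; python3 -m handwheel '[{"delta_pos":[0.008,0,0],"twist":0,"fingers":0},{"delta_pos":[0.008,0,0],"twist":0,"fingers":0},{"delta_pos":[0.008,0,0],"twist":0,"fingers":0},{"delta_pos":[0.008,0,0],"twist":0,"fingers":0},{"delta_pos":[0.008,0,0],"twist":0,"fingers":0}]'>/dev/null; python3 tl.py
```

```text
26.48 [421.4 240.4 170.3] tilt [ 0.0656 -0.0195] J [ 22.14  -6.7  113.12  -2.6   70.54  18.52]
26.73 [428.7 151.6 175.1] tilt [ 0.0683 -0.0176] J [ 10.85 -12.27 117.42  -1.82  71.21   6.45]
26.82 [429.4 147.1 176.3] tilt [ 0.0698 -0.0201] J [ 10.37 -12.51 117.49  -1.96  71.3    6.2 ]
27.23 [428.  187.9 179.1] tilt [ 0.0755 -0.019 ] J [ 15.69 -10.64 115.62  -2.35  71.15  12.12]
```

```bash
python3 -m handwheel '[{"delta_pos":[0,0.03,0],"twist":0,"fingers":0},{"delta_pos":[0,0.03,0],"twist":0,"fingers":0},{"delta_pos":[0,0.03,0],"twist":0,"fingers":0}]'>/dev/null; python3 tl.py;  python3 -m handwheel '[{"delta_pos":[0,0,0],"twist":0,"fingers":0}]'>/dev/null; python3 tl.py;  python3 -m handwheel '[{"delta_pos":[0,0,-0.03],"twist":0,"fingers":0},{"delta_pos":[0,0,-0.03],"twist":0,"fingers":0},{"delta_pos":[0,0,-0.03],"twist":0,"fingers":0}]'>/dev/null; python3 tl.py;python3 -m handwheel '[{"delta_pos":[0,0,0],"twist":0,"fingers":0}]'>/dev/null; python3 tl.py
```

```text
27.48 [513.3 202.3 183.7] tilt [ 0.0704 -0.0179] J [ 14.59   1.53 103.69  -2.12  71.14  10.37]
27.57 [517.  204.2 183.6] tilt [ 0.0726 -0.0175] J [ 14.69   2.01 103.21  -2.14  71.01  10.42]
27.82 [505.2 209.2 264. ] tilt [ 0.051  -0.0224] J [15.52 -1.45 97.92 -2.04 81.06 10.62]
27.9 [507.3 211.8 270.5] tilt [ 0.0596 -0.0197] J [15.71 -1.66 97.45 -2.03 81.23 10.7 ]
```

```bash
python3 tl.py; python3 -m handwheel '[{"delta_pos":[0,0,0],"twist":0,"fingers":0},{"delta_pos":[0,0,0],"twist":0,"fingers":0},{"delta_pos":[0,0,0],"twist":0,"fingers":0},{"delta_pos":[0,0,0],"twist":0,"fingers":0},{"delta_pos":[0,0,0],"twist":0,"fingers":0}]'>/dev/null; python3 tl.py;  python3 -m handwheel '[{"delta_pos":[0,0,0.03],"twist":0,"fingers":0},{"delta_pos":[0,0,0.03],"twist":0,"fingers":0},{"delta_pos":[0,0,0.03],"twist":0,"fingers":0}]'>/dev/null; python3 tl.py;  python3 -m handwheel '[{"delta_pos":[0,0,-0.03],"twist":0,"fingers":0},{"delta_pos":[0,0,-0.03],"twist":0,"fingers":0},{"delta_pos":[0,0,-0.03],"twist":0,"fingers":0}]'>/dev/null; python3 tl.py
```

```text
27.9 [507.3 211.8 270.5] tilt [ 0.0596 -0.0197] J [15.71 -1.66 97.45 -2.03 81.23 10.7 ]
28.32 [504.7 215.9 268.2] tilt [ 0.057  -0.0196] J [16.19 -1.58 97.6  -2.02 81.16 10.85]
28.57 [514.1 215.7 182.6] tilt [ 0.0696 -0.0159] J [ 15.89   2.44 102.88  -2.08  71.1   10.9 ]
28.82 [495.7 212.8 249.5] tilt [ 0.0284 -0.0279] J [16.14 -0.9  98.89 -2.02 80.9  10.9 ]
```

```bash
python3 -m handwheel '[{"delta_pos":[0,0,0],"twist":0,"fingers":0},{"delta_pos":[0,0,0],"twist":0,"fingers":0}]'>/dev/null; python3 tl.py;  python3 -m handwheel '[{"delta_pos":[0,0,0.01],"twist":0,"fingers":0},{"delta_pos":[0,0,0.01],"twist":0,"fingers":0},{"delta_pos":[0,0,0.01],"twist":0,"fingers":0},{"delta_pos":[0,0,0.01],"twist":0,"fingers":0},{"delta_pos":[0,0,0.01],"twist":0,"fingers":0}]'>/dev/null; python3 tl.py
```

```text
28.98 [497.6 213.4 254.3] tilt [ 0.0345 -0.0262] J [16.14 -1.09 98.57 -2.02 81.04 10.91]
29.4 [499.1 211.5 198.1] tilt [ 0.0338 -0.0264] J [ 15.91   1.27 102.31  -2.05  74.99  10.93]
```

```bash
python3 -m handwheel '[{"delta_pos":[0,0,0.03],"twist":0,"fingers":0},{"delta_pos":[0,0,0.03],"twist":0,"fingers":0},{"delta_pos":[0,0,-0.03],"twist":0,"fingers":0},{"delta_pos":[0,0,-0.03],"twist":0,"fingers":0},{"delta_pos":[0,0,-0.03],"twist":0,"fingers":0}]'>/dev/null; python3 tl.py;python3 -m handwheel '[{"delta_pos":[0,0,0],"twist":0,"fingers":0},{"delta_pos":[0,0,0],"twist":0,"fingers":0}]'>/dev/null; python3 tl.py
```

```text
29.82 [487.1 208.6 204.3] tilt [-0.001  -0.0363] J [ 15.95   1.   101.88  -2.03  77.75  10.92]
29.98 [489.1 209.2 207.3] tilt [ 0.0041 -0.0348] J [ 15.96   0.91 101.65  -2.03  77.77  10.92]
```

```bash
python3 -m handwheel '[{"delta_pos":[0.03,0,0],"twist":0,"fingers":0},{"delta_pos":[0.03,0,0],"twist":0,"fingers":0},{"delta_pos":[-0.03,0,0],"twist":0,"fingers":0},{"delta_pos":[-0.03,0,0],"twist":0,"fingers":0},{"delta_pos":[-0.03,0,0],"twist":0,"fingers":0}]'>/dev/null; python3 tl.py;python3 -m handwheel '[{"delta_pos":[0,0,0],"twist":0,"fingers":0},{"delta_pos":[0,0,0],"twist":0,"fingers":0}]'>/dev/null; python3 tl.py
```

```text
30.4 [487.8 186.5 199.6] tilt [-0.0029 -0.0344] J [ 13.52   0.15 103.25  -1.92  77.23   7.77]
30.57 [486.8 182.4 196. ] tilt [-0.007  -0.0373] J [ 13.17   0.21 103.6   -2.04  77.08   7.62]
```

```bash
python3 - <<'E'
from h import *
o,c=load("t13")
print("jar top",at_z(c,188.5,174.5,85))
I=c["color"].astype(int); m=((I[...,0]>120)&(I[...,1]<50)&(I[...,2]<60)).astype(np.uint8)
n,l,st,ce=cv2.connectedComponentsWithStats(m)
for i in range(1,n): print(st[i,4],ce[i],at_z(c,*ce[i],14))
E
python3 go.py 506.7 270 130 4
```

```text
jar top [650.36132404 193.52404809  85.        ]
70 [164.41428571 230.48571429] [509.47405464 270.01254646  14.        ]
71 [161.33802817 263.70422535] [420.57270009 274.36836999  14.        ]
t 30.57 tcp [486.8 182.4 196. ] yang 6.01 w 86.9 J6 7.6 F [-0.3 -0.1  0.3]
twist 2.01
delta mm [87.4 29.7 62.6] dist 111.5 in 3 rows: [29.1  9.9 20.9] tilt z [-0.007  -0.0373 -0.9993]
```

```bash
python3 -m handwheel '[{"delta_pos":[0.014,0.005,0.008],"twist":0,"fingers":0},{"delta_pos":[0.018,0.006,0.013],"twist":0,"fingers":0},{"delta_pos":[0.018,0.006,0.013],"twist":0,"fingers":0},{"delta_pos":[0.018,0.006,0.013],"twist":0,"fingers":0},{"delta_pos":[0.012,0.004,0.008],"twist":0,"fingers":0}]'>/dev/null; python3 go.py 506.7 270 100 4; python3 - <<'E'
from h import *
o,c=snap("wrist","pics/w16.png"); pickle.dump((o,c),open("w16.pkl","wb"))
I=c["color"].astype(int)
m=((I[...,0]>120)&(I[...,1]<60)&(I[...,2]<60)).astype(np.uint8)
n,l,st,ce=cv2.connectedComponentsWithStats(m)
for i in range(1,n): print(st[i],ce[i],at_z(c,*ce[i],13,o))
E
```

```text
t 30.98 tcp [505.4 264.2 133. ] yang 5.64 w 87.2 J6 15.8 F [ 0.9  0.2 -0.6]
twist 1.64
delta mm [ 6.8  2.2 32.7] dist 33.5 in 1 rows: [ 6.8  2.2 32.7] tilt z [-0.0069 -0.0374 -0.9993]
```

View pics/w16.png

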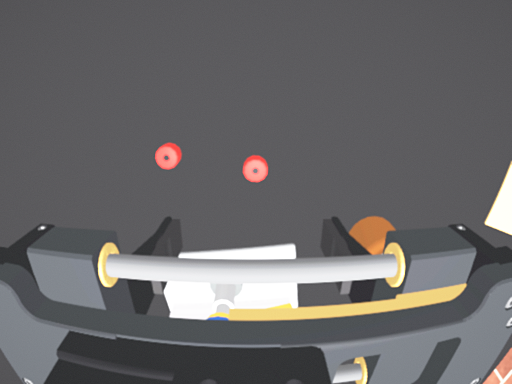

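```bash
cat > rb.py <<'E'
from h import *
import sys
o,c=snap("wrist",sys.argv[1]) if len(sys.argv)>1 else load("w16")
I=c["color"].astype(int)
m=((I[...,0]>I[...,1]+80)&(I[...,0]>I[...,2]+80)&(abs(I[...,1]-I[...,2])<25)).astype(np.uint8)
n,l,st,ce=cv2.connectedComponentsWithStats(m)
for i in range(1,n):
    if st[i,4]>60: print(st[i],ce[i].round(1),at_z(c,*ce[i],12,o).round(1))
E
python3 rb.py
```

```text
[155 143  27  27 520] [167.8 155.6] [417.7 274.4  12. ]
[243 155  25  27 463] [254.8 168.8] [506.2 269.   12. ]
```

```bash
python3 -m handwheel '[{"delta_pos":[0.003,0.001,0.012],"twist":0,"fingers":0.2},{"delta_pos":[0.003,0.001,0.02],"twist":0,"fingers":0.2},{"delta_pos":[0.002,0.001,0.02],"twist":0,"fingers":0.3},{"delta_pos":[0.001,0,0.02],"twist":0,"fingers":0.3},{"delta_pos":[0,0,0.012],"twist":0,"fingers":0.3}]' 15 >/dev/null; python3 go.py 506.4 269.5 6 4
```

```text
t 31.45 tcp [505.4 275.5  42.8] yang 5.94 w 63.8 J6 16.8 F [-0.6 -0.4 -0.2]
twist 1.94
delta mm [-4.7  0.8 37. ] dist 37.3 in 1 rows: [-4.7  0.8 37. ] tilt z [-0.0077 -0.0362 -0.9993]
```

```bash
python3 -m handwheel '[{"delta_pos":[-0.003,0.001,0.004],"twist":0,"fingers":0.4},{"delta_pos":[-0.002,0,0.010],"twist":0,"fingers":0.4},{"delta_pos":[-0.001,0,0.01],"twist":0,"fingers":0.4},{"delta_pos":[0,0,0.004],"twist":0,"fingers":0.4}]' 15 >/dev/null; python3 go.py 506.4 269.5 6 4
```

```text
t 31.78 tcp [505.  267.3  10.9] yang 5.97 w 53.0 J6 16.2 F [-0.3  0.5 -0.5]
twist 1.97
delta mm [2.2 1.7 4.8] dist 5.5 in 1 rows: [2.2 1.7 4.8] tilt z [-0.0113 -0.0378 -0.9992]
```

```bash
python3 -m handwheel '[{"delta_pos":[0.002,0.001,0.002],"twist":0,"fingers":0.45},{"delta_pos":[0.001,0,0.001],"twist":0,"fingers":0.45}]' 15 |egrep 'pos|force';python3 -m handwheel '[{"delta_pos":[0,0,0],"twist":0,"fingers":1},{"delta_pos":[0,0,0],"twist":0,"fingers":1},{"delta_pos":[0,0,0],"twist":0,"fingers":1},{"delta_pos":[0,0,0],"twist":0,"fingers":1},{"delta_pos":[0,0,0],"twist":0,"fingers":1}]' 15;  python3 go.py 506.4 269.5 6 4
```

```text
tcp_pos: [505.9, 269.8, 7.2]
contact_force: [1.0, -0.1, -0.2]
t: 32.37
tcp_pos: [508.0, 271.1, 9.7]
ee_rot: [[-0.103, 0.995, -0.007], [0.994, 0.103, -0.036], [-0.035, -0.011, -0.999]]
contact_force: [-0.1, 0.5, 0.3]
gripper_width: 22.9
t 32.37 tcp [508.  271.1   9.7] yang 5.92 w 22.9 J6 16.5 F [-0.1  0.5  0.3]
twist 1.92
delta mm [-1.3 -1.8  3.7] dist 4.3 in 1 rows: [-1.3 -1.8  3.7] tilt z [-0.0073 -0.0361 -0.9993]
```

```bash
python3 -m handwheel '[{"delta_pos":[0,0,0],"twist":0,"fingers":1},{"delta_pos":[0,0,0],"twist":0,"fingers":1},{"delta_pos":[0,0,-0.01],"twist":0,"fingers":1},{"delta_pos":[0,0,-0.015],"twist":0,"fingers":1},{"delta_pos":[0,0,-0.02],"twist":0,"fingers":1}]' 20;  python3 go.py 508.2 19.9 110 4; python3 - <<'E'
from h import *
o,c=snap("side","pics/s10.png"); crop(c,130,80,290,220,4,"pics/s10c.png")
E
```

```text
t: 32.78
tcp_pos: [504.8, 271.3, 52.7]
ee_rot: [[-0.104, 0.994, -0.015], [0.994, 0.103, -0.039], [-0.037, -0.019, -0.999]]
contact_force: [0.3, -0.2, 0.0]
gripper_width: 22.6
t 32.78 tcp [504.8 271.3  52.7] yang 5.91 w 22.6 J6 16.4 F [ 0.3 -0.2  0. ]
twist 1.91
delta mm [-252.4  -23.6  -47.4] dist 257.9 in 7 rows: [-36.1  -3.4  -6.8] tilt z [-0.0153 -0.0393 -0.9991]
```

View pics/s10c.png

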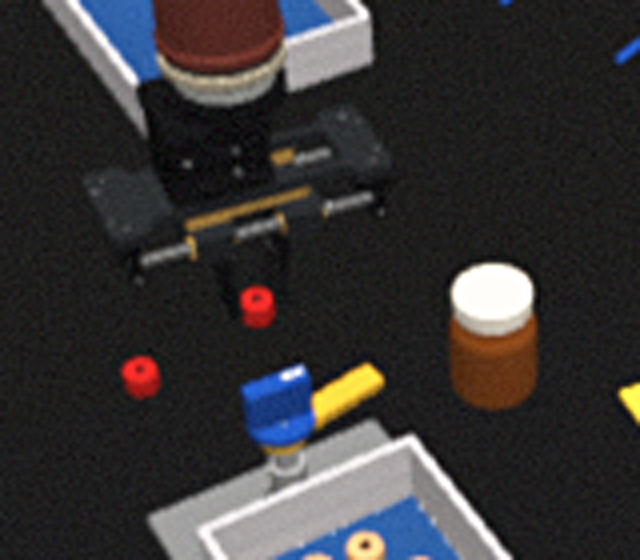

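```bash
python3 -m handwheel '[{"delta_pos":[0,0,-0.025],"twist":0,"fingers":1},{"delta_pos":[0,0,-0.025],"twist":0,"fingers":1},{"delta_pos":[-0.01,0,-0.025],"twist":0,"fingers":1},{"delta_pos":[-0.02,-0.002,-0.015],"twist":0,"fingers":1},{"delta_pos":[-0.025,-0.002,-0.005],"twist":0,"fingers":1}]' 20;  python3 -m handwheel '[{"delta_pos":[-0.027,-0.002,0],"twist":0,"fingers":1},{"delta_pos":[-0.027,-0.002,0],"twist":0,"fingers":1},{"delta_pos":[-0.027,-0.002,0],"twist":0,"fingers":1},{"delta_pos":[-0.027,-0.002,0],"twist":0,"fingers":1},{"delta_pos":[-0.024,-0.002,0],"twist":0,"fingers":1}]' 20; python3 go.py 508.2 19.9 100 4
```

```text
t: 33.25
tcp_pos: [510.4, 223.8, 162.0]
ee_rot: [[-0.109, 0.994, -0.005], [0.994, 0.108, -0.034], [-0.033, -0.009, -0.999]]
contact_force: [0.7, 0.2, -0.1]
gripper_width: 22.3
t: 33.67
tcp_pos: [518.0, 88.0, 174.7]
ee_rot: [[-0.112, 0.994, 0.008], [0.993, 0.113, -0.032], [-0.033, 0.004, -0.999]]
contact_force: [0.6, 0.3, -0.5]
gripper_width: 22.5
t 33.67 tcp [518.   88.  174.7] yang 6.47 w 22.5 J6 -3.7 F [ 0.6  0.3 -0.5]
twist 2.47
delta mm [-64.1 -17.8  76.8] dist 101.6 in 3 rows: [-21.4  -5.9  25.6] tilt z [ 0.0081 -0.0319 -0.9995]
```

```bash
python3 -m handwheel '[{"delta_pos":[-0.02,-0.005,0],"twist":0,"fingers":1},{"delta_pos":[-0.015,-0.005,0.005],"twist":0,"fingers":1},{"delta_pos":[-0.01,-0.003,0.015],"twist":0,"fingers":1},{"delta_pos":[0,0,0.02],"twist":0,"fingers":1},{"delta_pos":[0,0,0.015],"twist":0,"fingers":1}]' 20;  python3 go.py 508.2 19.9 37 4; python3 - <<'E'
from h import *
o,c=snap("wrist","pics/w17.png"); pickle.dump((o,c),open("w17.pkl","wb"))
E
```

```text
t: 34.08
tcp_pos: [515.5, 31.6, 128.5]
ee_rot: [[-0.106, 0.994, 0.024], [0.994, 0.107, -0.035], [-0.037, 0.02, -0.999]]
contact_force: [-0.1, 0.8, -0.1]
gripper_width: 22.8
t 34.08 tcp [515.5  31.6 128.5] yang 6.12 w 22.8 J6 -9.3 F [-0.1  0.8 -0.1]
twist 2.12
delta mm [ -7.5 -10.4  91.6] dist 92.5 in 3 rows: [-2.5 -3.5 30.5] tilt z [ 0.024  -0.0347 -0.9991]
```

View pics/w17.png

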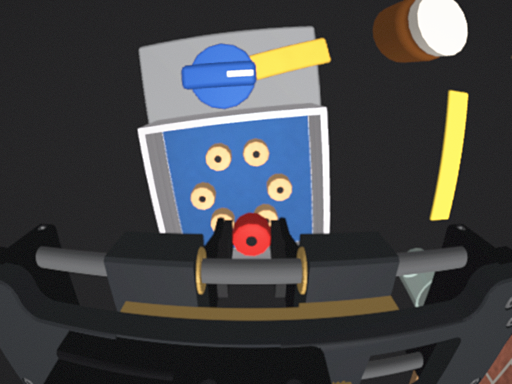

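```bash
python3 -m handwheel '[{"delta_pos":[-0.004,-0.006,0.01],"twist":0,"fingers":1},{"delta_pos":[-0.002,-0.003,0.02],"twist":0,"fingers":1},{"delta_pos":[-0.001,-0.001,0.02],"twist":0,"fingers":1},{"delta_pos":[0,0,0.015],"twist":0,"fingers":1},{"delta_pos":[0,0,0.005],"twist":0,"fingers":1}]' 20;  python3 go.py 508.2 19.9 37 4
```

```text
t: 34.55
tcp_pos: [508.2, 20.8, 58.0]
ee_rot: [[-0.106, 0.994, 0.026], [0.994, 0.107, -0.035], [-0.037, 0.022, -0.999]]
contact_force: [-0.6, 0.4, 0.3]
gripper_width: 22.3
t 34.55 tcp [508.2  20.8  58. ] yang 6.12 w 22.3 J6 -10.3 F [-0.6  0.4  0.3]
twist 2.12
delta mm [-0.2 -0.5 21. ] dist 21.0 in 1 rows: [-0.2 -0.5 21. ] tilt z [ 0.0258 -0.0349 -0.9991]
```

```bash
python3 -m handwheel '[{"delta_pos":[0,0,0.008],"twist":0,"fingers":1},{"delta_pos":[0,0,0.006],"twist":0,"fingers":1},{"delta_pos":[0,0,0.003],"twist":0,"fingers":1},{"delta_pos":[0,0,0],"twist":0,"fingers":1}]' 20;  python3 go.py 508.2 19.9 37 4
```

```text
t: 34.88
tcp_pos: [509.7, 20.6, 41.4]
ee_rot: [[-0.107, 0.994, 0.027], [0.994, 0.107, -0.035], [-0.038, 0.023, -0.999]]
contact_force: [0.5, -0.4, -1.0]
gripper_width: 22.4
t 34.88 tcp [509.7  20.6  41.4] yang 6.17 w 22.4 J6 -10.2 F [ 0.5 -0.4 -1. ]
twist 2.17
delta mm [-0.4 -1.7  4.4] dist 4.7 in 1 rows: [-0.4 -1.7  4.4] tilt z [ 0.0271 -0.035  -0.999 ]
```

```bash
python3 -m handwheel '[{"delta_pos":[0,-0.001,0.004],"twist":0,"fingers":1},{"delta_pos":[0,0,0.001],"twist":0,"fingers":0.6},{"delta_pos":[0,0,0],"twist":0,"fingers":0.6},{"delta_pos":[0,0,0],"twist":0,"fingers":0.55},{"delta_pos":[0,0,0],"twist":0,"fingers":0.55}]' 20;  python3 -m handwheel '[{"delta_pos":[0,0,-0.015],"twist":0,"fingers":0.55},{"delta_pos":[0,0,-0.025],"twist":0,"fingers":0.55},{"delta_pos":[0,0,-0.03],"twist":0,"fingers":0.4},{"delta_pos":[0,0,-0.03],"twist":0,"fingers":0.3},{"delta_pos":[0,0,-0.02],"twist":0,"fingers":0.2}]' 20; python3 - <<'E'
from h import *
o,c=snap("wrist","pics/w18.png"); pickle.dump((o,c),open("w18.pkl","wb"))
o,c=snap("top","pics/t18.png");crop(c,130,170,330,290,4,"pics/t18c.png")
E
```

```text
t: 35.3
tcp_pos: [510.8, 20.4, 38.3]
ee_rot: [[-0.107, 0.994, 0.031], [0.994, 0.108, -0.035], [-0.038, 0.027, -0.999]]
contact_force: [0.3, -0.7, -0.2]
gripper_width: 37.2
t: 35.72
tcp_pos: [502.1, 25.0, 156.9]
ee_rot: [[-0.107, 0.994, 0.018], [0.994, 0.107, -0.034], [-0.036, 0.015, -0.999]]
contact_force: [0.2, 0.1, -0.4]
gripper_width: 52.3
```

View pics/w18.png

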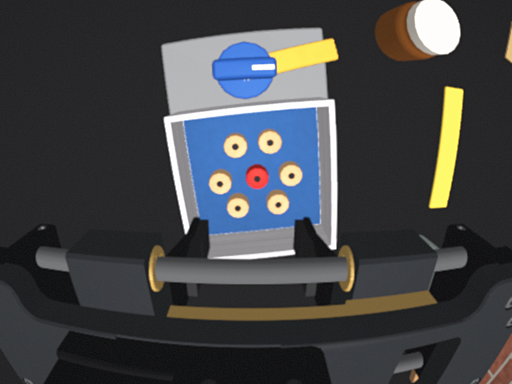

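View pics/t18c.png

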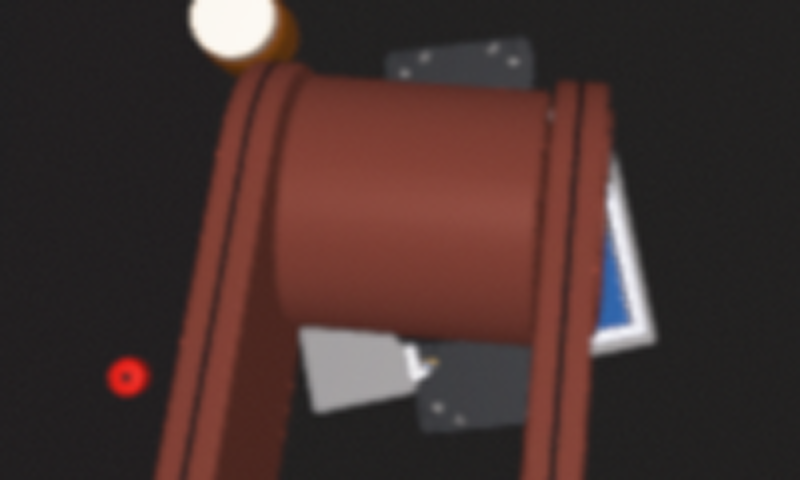

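```bash
python3 -m handwheel '[{"delta_pos":[0.012,-0.002,-0.005],"twist":0,"fingers":0.1},{"delta_pos":[0.022,-0.005,0],"twist":0,"fingers":0.1},{"delta_pos":[0.027,-0.006,0],"twist":0,"fingers":0.1},{"delta_pos":[0.027,-0.006,0],"twist":0,"fingers":0.1},{"delta_pos":[0.027,-0.006,0],"twist":0,"fingers":0.1}]' 20;  python3 -m handwheel '[{"delta_pos":[0.027,-0.006,0],"twist":0,"fingers":0.1},{"delta_pos":[0.027,-0.010,0],"twist":0,"fingers":0.1},{"delta_pos":[0.025,-0.010,0],"twist":0,"fingers":0.1},{"delta_pos":[0.020,-0.009,0],"twist":0,"fingers":0.1},{"delta_pos":[0.01,-0.005,0],"twist":0,"fingers":0.1}]' 20; python3 go.py 417.5 274.7 100 4; python3 rb.py pics/w19.png
```

```text
t: 36.23
tcp_pos: [466.3, 137.8, 158.3]
ee_rot: [[-0.097, 0.995, 0.024], [0.995, 0.098, -0.036], [-0.038, 0.021, -0.999]]
contact_force: [0.1, -0.2, 0.1]
gripper_width: 78.1
t: 36.65
tcp_pos: [406.8, 251.2, 148.1]
ee_rot: [[-0.099, 0.995, 0.016], [0.994, 0.1, -0.036], [-0.038, 0.012, -0.999]]
contact_force: [0.6, 0.3, 0.6]
gripper_width: 78.5
t 36.65 tcp [406.8 251.2 148.1] yang 5.71 w 78.5 J6 19.0 F [0.6 0.3 0.6]
twist 1.71
delta mm [24.1 12.4 47.4] dist 54.6 in 2 rows: [12.   6.2 23.7] tilt z [ 0.0158 -0.0363 -0.9992]
[251 136  26  26 232] [262.9 147.4] [417.  275.2  12. ]
```

```bash
python3 -m handwheel '[{"delta_pos":[0.010,0.005,0.01],"twist":0,"fingers":0.3},{"delta_pos":[0.008,0.005,0.02],"twist":0,"fingers":0.3},{"delta_pos":[0.004,0.003,0.025],"twist":0,"fingers":0.3},{"delta_pos":[0,0,0.025],"twist":0,"fingers":0.3},{"delta_pos":[0,0,0.01],"twist":0,"fingers":0.3}]' 15 >/dev/null; python3 go.py 417.3 275 6 4
```

```text
t 37.12 tcp [416.  276.7  54.5] yang 6.06 w 62.0 J6 21.3 F [-1.2 -0.2 -0.5]
twist 2.06
delta mm [-0.1  0.4 48.5] dist 48.5 in 2 rows: [-0.1  0.2 24.3] tilt z [ 0.0172 -0.034  -0.9993]
```

```bash
python3 -m handwheel '[{"delta_pos":[0,0,0.012],"twist":0,"fingers":0.4},{"delta_pos":[0,0,0.012],"twist":0,"fingers":0.4},{"delta_pos":[0,0,0.01],"twist":0,"fingers":0.4},{"delta_pos":[0,0,0.004],"twist":0,"fingers":0.4}]' 15 >/dev/null; python3 go.py 417.3 275 6 4
```

```text
t 37.45 tcp [412.9 273.8  11.1] yang 6.04 w 52.6 J6 21.5 F [-0.1 -0.7  0.1]
twist 2.04
delta mm [0.9 4.5 5.1] dist 6.8 in 1 rows: [0.9 4.5 5.1] tilt z [ 0.0096 -0.0377 -0.9992]
```

```bash
python3 -m handwheel '[{"delta_pos":[0.001,0.003,0.002],"twist":0,"fingers":0.45},{"delta_pos":[0,0.001,0.002],"twist":0,"fingers":0.45},{"delta_pos":[0,0,0],"twist":0,"fingers":0.45}]' 15 |egrep 'pos|force';python3 -m handwheel '[{"delta_pos":[0,0,0],"twist":0,"fingers":1},{"delta_pos":[0,0,0],"twist":0,"fingers":1},{"delta_pos":[0,0,0],"twist":0,"fingers":1},{"delta_pos":[0,0,0],"twist":0,"fingers":1},{"delta_pos":[0,0,0],"twist":0,"fingers":1}]' 15;  python3 -m handwheel '[{"delta_pos":[0,0,0],"twist":0,"fingers":1},{"delta_pos":[0,0,0],"twist":0,"fingers":1},{"delta_pos":[0,0,-0.01],"twist":0,"fingers":1},{"delta_pos":[0,0,-0.015],"twist":0,"fingers":1},{"delta_pos":[0,0,-0.02],"twist":0,"fingers":1}]' 20;  python3 go.py 508.2 19.9 110 4;  python3 - <<'E'
from h import *
o,c=snap("side","pics/s11.png"); crop(c,100,80,260,220,4,"pics/s11c.png")
E
```

```text
tcp_pos: [416.7, 274.8, 6.3]
contact_force: [-0.2, -0.1, 0.1]
t: 38.12
tcp_pos: [419.1, 275.9, 9.2]
ee_rot: [[-0.104, 0.994, 0.013], [0.994, 0.105, -0.036], [-0.037, 0.009, -0.999]]
contact_force: [-0.9, -1.6, -0.6]
gripper_width: 23.0
t: 38.53
tcp_pos: [415.0, 275.8, 52.5]
ee_rot: [[-0.104, 0.995, 0.005], [0.994, 0.104, -0.04], [-0.04, 0.001, -0.999]]
contact_force: [-0.7, 0.5, 0.1]
gripper_width: 23.0
t 38.53 tcp [415.  275.8  52.5] yang 5.99 w 23.0 J6 21.3 F [-0.7  0.5  0.1]
twist 1.99
delta mm [-266.3   66.1  -46.8] dist 278.3 in 7 rows: [-38.    9.4  -6.7] tilt z [ 0.0049 -0.04   -0.9992]
```

View pics/s11c.png

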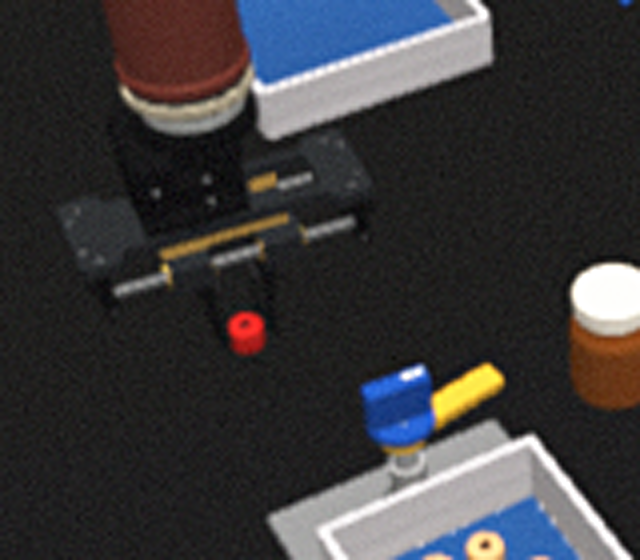

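```bash
python3 -m handwheel '[{"delta_pos":[0,0,-0.025],"twist":0,"fingers":1},{"delta_pos":[0,0,-0.025],"twist":0,"fingers":1},{"delta_pos":[-0.01,0.003,-0.025],"twist":0,"fingers":1},{"delta_pos":[-0.02,0.006,-0.015],"twist":0,"fingers":1},{"delta_pos":[-0.025,0.01,-0.005],"twist":0,"fingers":1}]' 20;  python3 -m handwheel '[{"delta_pos":[-0.027,0.01,0],"twist":0,"fingers":1},{"delta_pos":[-0.027,0.01,0],"twist":0,"fingers":1},{"delta_pos":[-0.027,0.01,0],"twist":0,"fingers":1},{"delta_pos":[-0.027,0.01,0],"twist":0,"fingers":1},{"delta_pos":[-0.027,0.01,0],"twist":0,"fingers":1}]' 20; python3 go.py 519 -31 100 4
```

```text
t: 39.0
tcp_pos: [440.0, 230.5, 161.0]
ee_rot: [[-0.11, 0.994, 0.012], [0.993, 0.111, -0.035], [-0.036, 0.008, -0.999]]
contact_force: [0.5, -0.3, 0.4]
gripper_width: 22.8
t: 39.42
tcp_pos: [509.6, 98.7, 174.5]
ee_rot: [[-0.115, 0.993, 0.025], [0.993, 0.115, -0.032], [-0.034, 0.021, -0.999]]
contact_force: [1.2, -0.1, 0.3]
gripper_width: 22.7
t 39.42 tcp [509.6  98.7 174.5] yang 6.63 w 22.7 J6 -2.5 F [ 1.2 -0.1  0.3]
twist 2.63
delta mm [-127.3   -7.2   78.8] dist 149.9 in 4 rows: [-31.8  -1.8  19.7] tilt z [ 0.0252 -0.0315 -0.9992]
```

```bash
python3 -m handwheel '[{"delta_pos":[-0.03,0,0],"twist":0,"fingers":1},{"delta_pos":[-0.03,-0.001,0],"twist":0,"fingers":1},{"delta_pos":[-0.025,-0.002,0.005],"twist":0,"fingers":1},{"delta_pos":[-0.018,-0.002,0.015],"twist":0,"fingers":1},{"delta_pos":[-0.008,-0.001,0.02],"twist":0,"fingers":1}]' 20;python3 -m handwheel '[{"delta_pos":[0,0,0.015],"twist":0,"fingers":1},{"delta_pos":[0,0,0.008],"twist":0,"fingers":1}]' 20|egrep 'pos'; python3 go.py 519 -31 37 6
```

```text
t: 39.83
tcp_pos: [524.6, -23.2, 146.3]
ee_rot: [[-0.112, 0.993, 0.041], [0.993, 0.113, -0.035], [-0.039, 0.037, -0.999]]
contact_force: [0.3, 0.1, 0.2]
gripper_width: 22.8
tcp_pos: [525.1, -27.2, 122.0]
t 40.0 tcp [525.1 -27.2 122. ] yang 6.25 w 22.6 J6 -16.0 F [ 0.3  0.4 -0.2]
twist 0.25
delta mm [ 0.2 -9.6 84.8] dist 85.3 in 3 rows: [ 0.1 -3.2 28.3] tilt z [ 0.0411 -0.0357 -0.9985]
```

```bash
python3 -m handwheel '[{"delta_pos":[0.001,-0.003,0.015],"twist":0,"fingers":1},{"delta_pos":[0,-0.003,0.018],"twist":0,"fingers":1},{"delta_pos":[0,-0.002,0.015],"twist":0,"fingers":1},{"delta_pos":[0,0,0.008],"twist":0,"fingers":1},{"delta_pos":[0,0,0.0],"twist":0,"fingers":1}]' 20|egrep 'pos'; python3 go.py 519 -31 37 6
```

```text
tcp_pos: [519.4, -28.6, 64.3]
t 40.42 tcp [519.4 -28.6  64.3] yang 6.26 w 22.7 J6 -16.1 F [0.2 0.3 0. ]
twist 0.26
delta mm [-1.2 -1.7 27.3] dist 27.4 in 1 rows: [-1.2 -1.7 27.3] tilt z [ 0.042  -0.0356 -0.9985]
```

```bash
python3 -m handwheel '[{"delta_pos":[-0.001,-0.001,0.01],"twist":0,"fingers":1},{"delta_pos":[0,0,0.01],"twist":0,"fingers":1},{"delta_pos":[0,0,0.005],"twist":0,"fingers":1},{"delta_pos":[0,0,0.0],"twist":0,"fingers":1}]' 20|egrep 'pos'; python3 go.py 519 -31 37 6
```

```text
tcp_pos: [521.8, -30.3, 39.7]
t 40.75 tcp [521.8 -30.3  39.7] yang 6.35 w 22.9 J6 -16.2 F [-0.1 -0.4 -1. ]
twist 0.35
delta mm [-0.3 -3.   2.6] dist 4.0 in 1 rows: [-0.3 -3.   2.6] tilt z [ 0.046  -0.0362 -0.9983]
```

```bash
python3 -m handwheel '[{"delta_pos":[0,-0.003,0.003],"twist":0,"fingers":1},{"delta_pos":[0,0,0],"twist":0,"fingers":0.6},{"delta_pos":[0,0,0],"twist":0,"fingers":0.6},{"delta_pos":[0,0,0],"twist":0,"fingers":0.55},{"delta_pos":[0,0,0],"twist":0,"fingers":0.55}]' 20;  python3 -m handwheel '[{"delta_pos":[0,0,-0.015],"twist":0,"fingers":0.55},{"delta_pos":[0,0,-0.025],"twist":0,"fingers":0.55},{"delta_pos":[0,0,-0.03],"twist":0,"fingers":0.4},{"delta_pos":[0,0,-0.03],"twist":0,"fingers":0.3},{"delta_pos":[0,0,-0.03],"twist":0,"fingers":0.2}]' 20; python3 - <<'E'
from h import *
o,c=snap("wrist","pics/w20.png"); pickle.dump((o,c),open("w20.pkl","wb"))
E
python3 tl.py
```

```text
t: 41.17
tcp_pos: [519.8, -30.9, 37.4]
ee_rot: [[-0.109, 0.993, 0.048], [0.993, 0.111, -0.036], [-0.042, 0.043, -0.998]]
contact_force: [0.3, -0.2, -0.2]
gripper_width: 36.7
t: 41.58
tcp_pos: [507.8, -25.2, 164.4]
ee_rot: [[-0.109, 0.994, 0.033], [0.993, 0.11, -0.034], [-0.037, 0.029, -0.999]]
contact_force: [1.2, 0.5, 0.4]
gripper_width: 51.9
41.63 [511.7 -25.8 171.8] tilt [ 0.043  -0.0355] J [-10.65  -2.72 109.2   -1.63  70.73 -16.43]
```

View pics/w20.png

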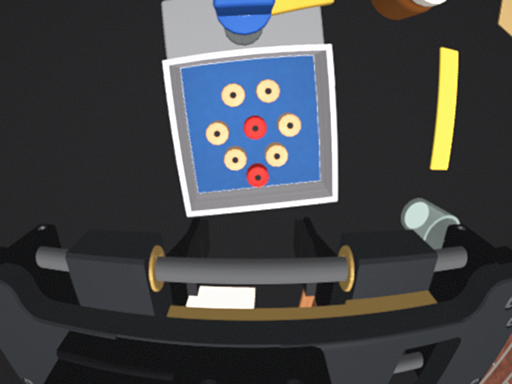

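```bash
python3 -m handwheel '[{"delta_pos":[0,0,0.03],"twist":0,"fingers":0},{"delta_pos":[0,0,0.03],"twist":0,"fingers":0},{"delta_pos":[0,0,-0.03],"twist":0,"fingers":0},{"delta_pos":[0,0,-0.03],"twist":0,"fingers":0},{"delta_pos":[0,0,-0.03],"twist":0,"fingers":0}]'>/dev/null; python3 tl.py;python3 -m handwheel '[{"delta_pos":[0,0,0],"twist":0,"fingers":0},{"delta_pos":[0,0,0],"twist":0,"fingers":0}]'>/dev/null; python3 tl.py; python3 go.py 630 -215 270 5
```

```text
42.05 [509.5 -24.5 199.1] tilt [ 0.0394 -0.0348] J [-10.56  -4.31 107.67  -1.61  74.06 -16.44]
42.22 [513.3 -25.  206.2] tilt [ 0.0504 -0.0367] J [-10.54  -4.65 107.23  -1.6   74.2  -16.44]
t 42.22 tcp [513.3 -25.  206.2] yang 6.34 w 86.4 J6 -16.4 F [-0.1 -0.3 -1. ]
twist 1.34
delta mm [-204.    97.8  -50.8] dist 231.9 in 6 rows: [-34.   16.3  -8.5] tilt z [ 0.0504 -0.0367 -0.9981]
```

```bash
python3 -m handwheel '[{"delta_pos":[0,0,0.03],"twist":0,"fingers":0},{"delta_pos":[0,0,0.03],"twist":0,"fingers":0},{"delta_pos":[0,0,-0.03],"twist":0,"fingers":0},{"delta_pos":[0,0,-0.03],"twist":0,"fingers":0},{"delta_pos":[0,0,-0.03],"twist":0,"fingers":0}]'>/dev/null; python3 tl.py;python3 -m handwheel '[{"delta_pos":[0,0,0],"twist":0,"fingers":0},{"delta_pos":[0,0,0],"twist":0,"fingers":0}]'>/dev/null; python3 tl.py
```

```text
42.63 [507.3 -23.4 225.7] tilt [ 0.0363 -0.0342] J [-10.48  -5.68 106.04  -1.59  77.23 -16.44]
42.8 [510.1 -23.8 230.8] tilt [ 0.0447 -0.0357] J [-10.47  -5.9  105.71  -1.58  77.3  -16.44]
```

```bash
python3 -m handwheel '[{"delta_pos":[0,0,0.012],"twist":0,"fingers":0},{"delta_pos":[0,0,0.012],"twist":0,"fingers":0},{"delta_pos":[0,0,0.012],"twist":0,"fingers":0},{"delta_pos":[0,0,0.012],"twist":0,"fingers":0},{"delta_pos":[0,0,0.012],"twist":0,"fingers":0}]'>/dev/null; python3 tl.py; python3 -m handwheel '[{"delta_pos":[0,0,0.03],"twist":0,"fingers":0},{"delta_pos":[0,0,0.03],"twist":0,"fingers":0},{"delta_pos":[0,0,-0.035],"twist":0,"fingers":0},{"delta_pos":[0,0,-0.035],"twist":0,"fingers":0},{"delta_pos":[0,0,-0.035],"twist":0,"fingers":0}]'>/dev/null; python3 tl.py;python3 -m handwheel '[{"delta_pos":[0,0,0],"twist":0,"fingers":0},{"delta_pos":[0,0,0],"twist":0,"fingers":0}]'>/dev/null; python3 tl.py
```

```text
43.22 [513.  -26.2 164.2] tilt [ 0.0471 -0.0361] J [-10.68  -2.29 109.64  -1.63  69.62 -16.43]
43.63 [494.7 -22.2 176.4] tilt [-0.0033 -0.0266] J [-10.63  -3.15 109.05  -1.59  74.01 -16.44]
43.8 [496.5 -22.5 178.2] tilt [ 0.0008 -0.0273] J [-10.62  -3.21 108.9   -1.59  73.98 -16.44]
```

```bash
python3 go.py 632 -218 270 5;  python3 -m handwheel '[{"delta_pos":[-0.015,0.01,-0.01],"twist":0,"fingers":0},{"delta_pos":[-0.02,0.015,-0.015],"twist":0,"fingers":0},{"delta_pos":[-0.022,0.016,-0.015],"twist":0,"fingers":0},{"delta_pos":[-0.022,0.016,-0.012],"twist":0,"fingers":0},{"delta_pos":[-0.022,0.016,-0.012],"twist":0,"fingers":0}]'>/dev/null; python3 go.py 632 -218 270 5
```

```text
t 43.8 tcp [496.5 -22.5 178.2] yang 6.25 w 87.0 J6 -16.4 F [-0.5 -0.2 -1. ]
twist 1.25
delta mm [-211.5  113.2  -86.3] dist 255.0 in 7 rows: [-30.2  16.2 -12.3] tilt z [ 8.000e-04 -2.730e-02 -9.996e-01]
t 44.22 tcp [ 575.  -110.9  231.2] yang 6.58 w 87.1 J6 -24.1 F [0.  1.1 0.1]
twist 1.58
delta mm [-113.6   43.6  -37.5] dist 127.3 in 4 rows: [-28.4  10.9  -9.4] tilt z [-0.0165 -0.0213 -0.9996]
```

```bash
 python3 -m handwheel '[{"delta_pos":[-0.022,0.009,-0.010],"twist":0,"fingers":0},{"delta_pos":[-0.022,0.008,-0.010],"twist":0,"fingers":0},{"delta_pos":[-0.022,0.008,-0.008],"twist":0,"fingers":0},{"delta_pos":[-0.016,0.005,0],"twist":0,"fingers":0},{"delta_pos":[-0.008,0,0],"twist":0,"fingers":0}]'>/dev/null; python3 -m handwheel '[{"delta_pos":[0,0,0],"twist":0,"fingers":0}]'>/dev/null; python3 go.py 632 -218 270 5;python3 - <<'E'
from h import *
o,c=snap("wrist","pics/w21.png"); pickle.dump((o,c),open("w21.pkl","wb"))
E
```

```text
t 44.72 tcp [ 617.7 -204.3  248.5] yang 6.41 w 87.3 J6 -30.7 F [-0.2  0.1 -0.1]
twist 1.41
delta mm [-15.5  12.1 -21.6] dist 29.2 in 1 rows: [-15.5  12.1 -21.6] tilt z [-0.0245 -0.0188 -0.9995]
```

View pics/w21.png

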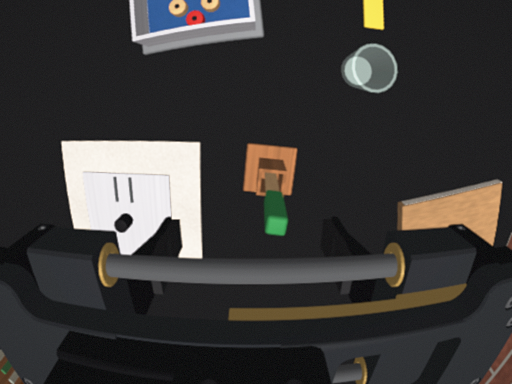

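```bash
python3 - <<'E'
from h import *
o,c=load("w21"); crop(c,230,130,320,250,6,"pics/w21c.png")
I=c["color"].astype(int)
m=((I[...,0]>120)&(I[...,1]<150)&(I[...,2]<110));mm=np.zeros_like(m);mm[135:205,235:305]=1;m&=mm
cn,_=cv2.findContours(m.astype(np.uint8),cv2.RETR_EXTERNAL,cv2.CHAIN_APPROX_NONE)
q=max(cn,key=cv2.contourArea);P=np.array([at_z(c,*p[0],6,o)[:2] for p in q],np.float32);print("foot",cv2.minAreaRect(P))
E
```

```text
foot ((639.069091796875, -231.037841796875), (69.74921417236328, 74.12759399414062), 1.179679036140442)
```

View pics/w21c.png

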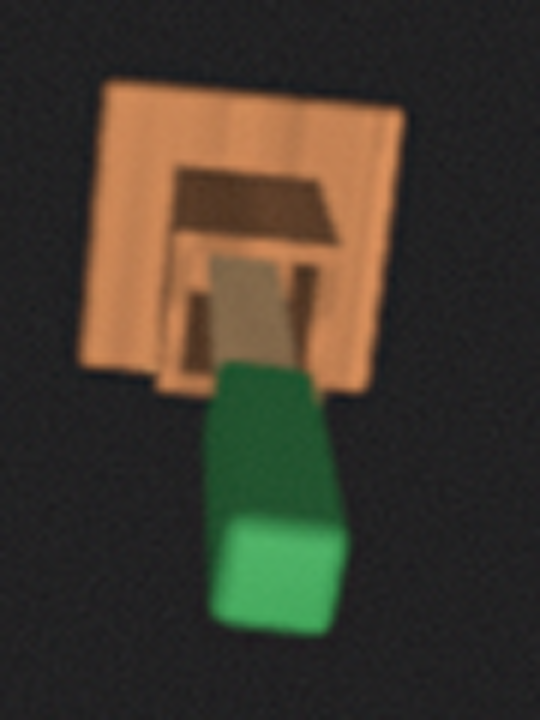

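```bash
python3 - <<'E'
from h import *
o,c=load("w21")
W=lambda pts,z: np.array([at_z(c,p[0]/6+230,p[1]/6+130,z,o)[:2] for p in pts])
T=W([(228,515),(348,530),(328,635),(212,618)],186);print("top",T.round(1).tolist(),T.mean(0))
e=T[1]-T[0];print(np.linalg.norm(e),np.degrees(np.arctan2(e[1],e[0])));e=T[2]-T[3];print(np.linalg.norm(e),np.degrees(np.arctan2(e[1],e[0])));e=T[0]-T[3];print(np.linalg.norm(e),np.degrees(np.arctan2(e[1],e[0])))
e=T[1]-T[2];print(np.linalg.norm(e),np.degrees(np.arctan2(e[1],e[0])))
F=W([(105,82),(403,105),(372,392),(82,366)],6);print("foot",F.round(1).tolist(),F.mean(0));e=F[1]-F[0];print(np.degrees(np.arctan2(e[1],e[0])))
E
python3 go.py 638 -229 200 5
```

```text
top [[630.8, -220.4], [647.8, -220.8], [647.6, -237.5], [630.7, -236.7]] [ 639.22925584 -228.82621211]
16.96244361227114 -1.1429251562742198
16.892121522708745 -2.800328655882319
16.24304365375068 89.57273931495995
16.73081997325487 89.28683657320254
foot [[604.0, -195.5], [673.3, -192.4], [676.6, -263.4], [605.9, -265.2]] [ 639.95250126 -229.12261863]
2.5057107249835378
t 44.77 tcp [ 617.2 -203.3  247.9] yang 6.42 w 86.9 J6 -30.6 F [-0.9 -0.5 -1.5]
twist 1.42
delta mm [-27.1  19.1  47.8] dist 58.2 in 2 rows: [-13.6   9.6  23.9] tilt z [-0.0257 -0.0178 -0.9995]
```

```bash
 python3 -m handwheel '[{"delta_pos":[-0.010,0.007,0],"twist":2,"fingers":0},{"delta_pos":[-0.010,0.006,0],"twist":3,"fingers":0},{"delta_pos":[-0.005,0.003,0.002],"twist":3,"fingers":0},{"delta_pos":[0,0,0],"twist":0,"fingers":0}]'>/dev/null;  python3 go.py 639 -228.5 200 -1
```

```text
t 45.1 tcp [ 632.6 -222.2  240.3] yang -1.75 w 86.7 J6 -23.4 F [-0.7 -0.2 -1.2]
twist -0.75
delta mm [-5.5  7.8 40.1] dist 41.2 in 2 rows: [-2.8  3.9 20.1] tilt z [-0.0326 -0.0127 -0.9994]
```

```bash
 python3 -m handwheel '[{"delta_pos":[-0.004,0.005,0.004],"twist":0,"fingers":0},{"delta_pos":[-0.001,0.003,0.012],"twist":0,"fingers":0},{"delta_pos":[0,0.001,0.015],"twist":0,"fingers":0},{"delta_pos":[0,0,0.01],"twist":0,"fingers":0}]'>/dev/null;  python3 go.py 639 -228.5 148 -1
```

```text
t 45.43 tcp [ 641.  -225.   197.5] yang -1.29 w 86.8 J6 -23.8 F [-0.5  1.  -0.3]
twist -0.29
delta mm [-2.9 -0.4 49.6] dist 49.7 in 2 rows: [-1.5 -0.2 24.8] tilt z [-0.0302 -0.0128 -0.9995]
```

```bash
 python3 -m handwheel '[{"delta_pos":[-0.002,0,0.01],"twist":0,"fingers":0},{"delta_pos":[-0.001,0,0.015],"twist":0,"fingers":0.2},{"delta_pos":[0,0,0.013],"twist":0,"fingers":0.3},{"delta_pos":[0,0,0.004],"twist":0,"fingers":0.4}]'>/dev/null;  python3 go.py 639 -228.5 148 -1
```

```text
t 45.77 tcp [ 637.6 -226.2  148.3] yang -1.04 w 74.3 J6 -24.1 F [ 0.   0.2 -0.4]
twist -0.04
delta mm [-2.3  1.5  0.3] dist 2.7 in 1 rows: [-2.3  1.5  0.3] tilt z [-0.0348 -0.0103 -0.9993]
```

```bash
 python3 -m handwheel '[{"delta_pos":[-0.002,0.002,-0.002],"twist":0,"fingers":0.6},{"delta_pos":[0,0,0],"twist":0,"fingers":0.6},{"delta_pos":[0,0,0],"twist":0,"fingers":0.6},{"delta_pos":[0,0,0],"twist":0,"fingers":0.6}]' 30;  python3 go.py 639 -228.5 148 -1;python3 - <<'E'
from h import *
o,c=snap("wrist","pics/w22.png"); crop(c,160,170,360,320,4,"pics/w22c.png")
E
```

```text
t: 46.1
tcp_pos: [639.0, -228.0, 148.8]
ee_rot: [[0.017, 0.999, -0.037], [1.0, -0.018, -0.009], [-0.01, -0.037, -0.999]]
contact_force: [-0.5, 0.0, -0.5]
gripper_width: 48.4
t 46.1 tcp [ 639.  -228.   148.8] yang -1.01 w 48.4 J6 -24.2 F [-0.5  0.  -0.5]
twist -0.01
delta mm [-0.5  0.   0.8] dist 1.0 in 1 rows: [-0.5  0.   0.8] tilt z [-0.0373 -0.0091 -0.9993]
```

View pics/w22c.png

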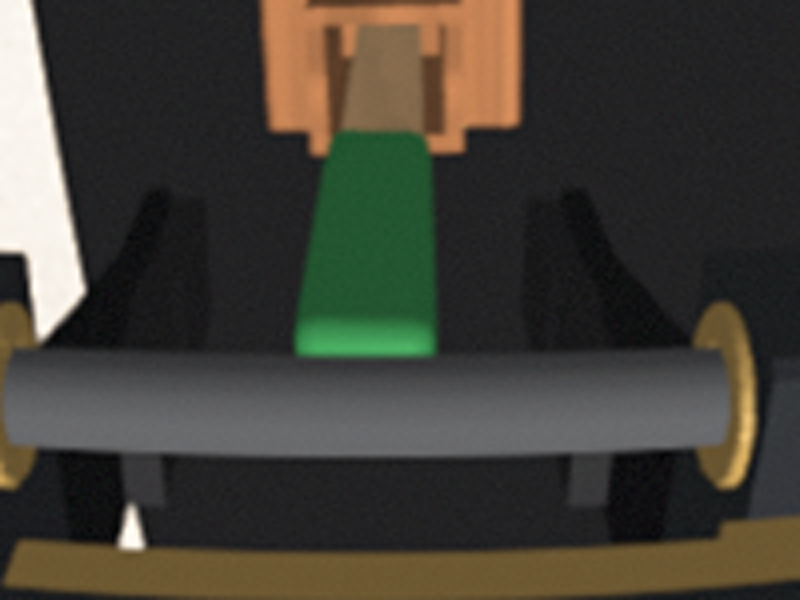

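```bash
 python3 -m handwheel '[{"delta_pos":[0,0,0],"twist":0,"fingers":1},{"delta_pos":[0,0,0],"twist":0,"fingers":1},{"delta_pos":[0,0,0],"twist":0,"fingers":1},{"delta_pos":[0,0,0],"twist":0,"fingers":1},{"delta_pos":[0,0,0],"twist":0,"fingers":1}]' 40;  python3 -m handwheel '[{"delta_pos":[0,0,0],"twist":0,"fingers":1},{"delta_pos":[0,0,0],"twist":0,"fingers":1}]' 40;python3 go.py 639 -228.5 148 -1
```

```text
t: 46.57
tcp_pos: [640.6, -228.7, 152.1]
ee_rot: [[0.017, 0.999, -0.033], [1.0, -0.018, -0.011], [-0.012, -0.032, -0.999]]
contact_force: [-0.4, 0.2, 0.2]
gripper_width: 17.9
t: 46.73
tcp_pos: [640.6, -228.6, 152.1]
ee_rot: [[0.017, 0.999, -0.033], [1.0, -0.018, -0.011], [-0.012, -0.032, -0.999]]
contact_force: [-1.1, -0.5, -0.8]
gripper_width: 17.3
t 46.73 tcp [ 640.6 -228.6  152.1] yang -1.01 w 17.3 J6 -24.2 F [-1.1 -0.5 -0.8]
twist -0.01
delta mm [ 0.1 -1.4  4.2] dist 4.4 in 1 rows: [ 0.1 -1.4  4.2] tilt z [-0.0326 -0.0113 -0.9994]
```

```bash
python3 go.py 640.6 -228.6 245 -1; python3 -m handwheel '[{"delta_pos":[0,-0.0003,-0.008],"twist":0,"fingers":1},{"delta_pos":[0,-0.0005,-0.015],"twist":0,"fingers":1},{"delta_pos":[0,-0.0005,-0.018],"twist":0,"fingers":1},{"delta_pos":[0,-0.0005,-0.018],"twist":0,"fingers":1},{"delta_pos":[0,-0.0005,-0.018],"twist":0,"fingers":1}]' 40;python3 go.py 640.6 -228.5 245 -1
```

```text
t 46.73 tcp [ 640.6 -228.6  152.1] yang -1.01 w 17.3 J6 -24.2 F [-1.1 -0.5 -0.8]
twist -0.01
delta mm [ -1.1  -3.  -92.8] dist 92.9 in 3 rows: [ -0.4  -1.  -30.9] tilt z [-0.0326 -0.0113 -0.9994]
t: 47.15
tcp_pos: [638.4, -226.0, 226.4]
ee_rot: [[0.017, 0.999, -0.041], [1.0, -0.017, -0.006], [-0.007, -0.041, -0.999]]
contact_force: [-0.7, 0.1, -0.3]
gripper_width: 17.8
t 47.15 tcp [ 638.4 -226.   226.4] yang -0.99 w 17.8 J6 -24.3 F [-0.7  0.1 -0.3]
twist 0.01
delta mm [ -2.6   1.5 -18.6] dist 18.8 in 1 rows: [ -2.6   1.5 -18.6] tilt z [-0.041  -0.006  -0.9991]
```

```bash
python3 -m handwheel '[{"delta_pos":[0,0,-0.015],"twist":0,"fingers":1},{"delta_pos":[0,0,-0.008],"twist":0,"fingers":1},{"delta_pos":[0,0,0],"twist":0,"fingers":1}]' 40;python3 go.py 508 20 245 -1; python3 - <<'E'
from h import *
o,c=snap("side","pics/s12.png"); crop(c,200,150,380,320,4,"pics/s12c.png"); pickle.dump((o,c),open("s12.pkl","wb"))
E
```

```text
t: 47.4
tcp_pos: [641.3, -226.6, 257.5]
ee_rot: [[0.017, 0.999, -0.033], [1.0, -0.017, -0.009], [-0.01, -0.033, -0.999]]
contact_force: [0.7, -0.1, -0.1]
gripper_width: 17.7
t 47.4 tcp [ 641.3 -226.6  257.5] yang -0.99 w 17.7 J6 -24.4 F [ 0.7 -0.1 -0.1]
twist 0.01
delta mm [ 244.4 -137.1   14.6] dist 280.6 in 8 rows: [ 30.6 -17.1   1.8] tilt z [-0.0335 -0.0095 -0.9994]
```

View pics/s12c.png

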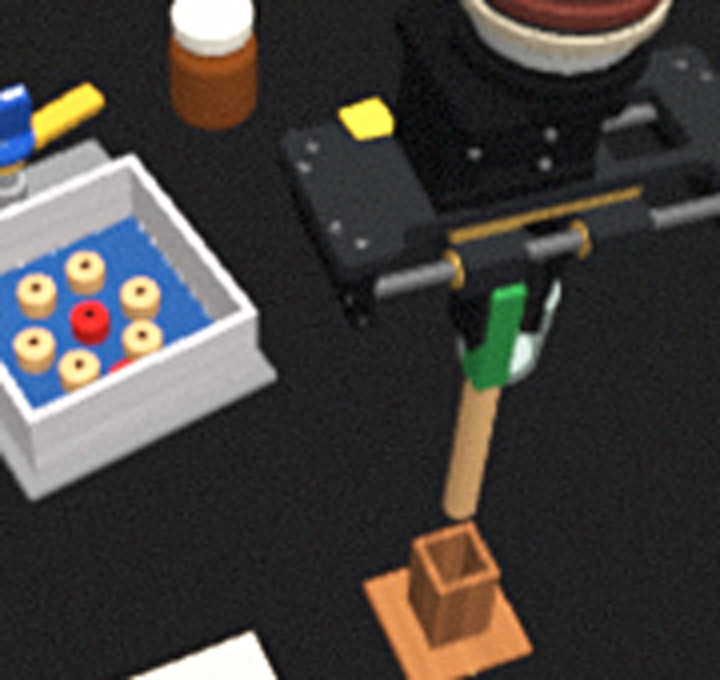

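```bash
python3 - <<'E'
from h import *
o,c=load("s12");R=np.array(o["ee_rot"]);p=o["tcp_pos"];print(p,R[:,2])
print("pred tip",p+R@[0,0,146],(proj(c,p+R@[0,0,146])-[200,150])*4, "grip bottom",(proj(c,p+R@[0,0,36])-[200,150])*4,"top",(proj(c,p+R@[0,0,-34])-[200,150])*4)
print("vertical tip",(proj(c,p+[0,0,-146])-[200,150])*4)
for z in (105,112,118): print(z,at_z(c,460/4+200,508/4+150,z))
t,ct=snap("top","pics/t22.png"); crop(ct,300,100,420,230,5,"pics/t22c.png"); print((proj(ct,p+R@[0,0,146])-[300,100])*5)
E
```

```text
[ 641.31654801 -226.60630222  257.49220175] [-0.0334683  -0.00949658 -0.99939466]
pred tip [ 636.43017682 -227.99280236  111.58058126] [456.54942764 508.37009901] grip bottom [483.20303222 374.98577585] top [502.92562003 276.28677934]
vertical tip [464.23342033 503.48373449]
105 [ 640.42665244 -224.75190905  105.        ]
112 [ 638.01855262 -228.60837774  112.        ]
118 [ 635.95446705 -231.91392233  118.        ]
[280.57436191 387.20705146]
```

View pics/t22c.png

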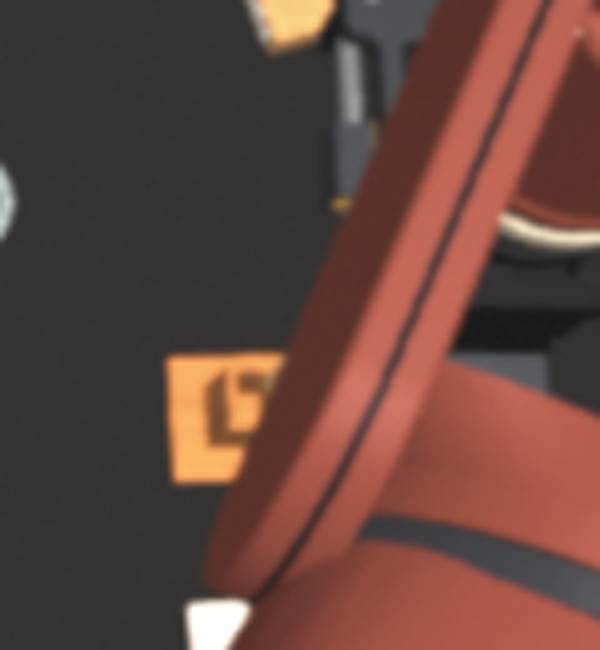

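```bash
cat > tip.py <<'E'
import sys
from h import *
o=monitor.get_obs(); R=np.array(o["ee_rot"]); L=146.
tip=o["tcp_pos"]+R[:,2]*L
C=np.array([508.2,19.9,0]);a=np.radians(11.9);xs=np.array([np.cos(a),np.sin(a),0]);ys=np.array([-np.sin(a),np.cos(a),0])
st=[(tip-C)@xs,(tip-C)@ys,tip[2]]
print("t",round(o["t"],2),"tip st",np.round(st,1),"pol",np.round([np.hypot(st[0],st[1]),np.degrees(np.arctan2(st[1],st[0]))],1),"tilt",np.round(R[:2,2],3),"yang",round(np.degrees(np.arctan2(R[1,1],R[0,1])),1),"F",np.round(o["contact_force"],1),"w",round(o["gripper_width"],1))
if len(sys.argv)>3:
    s=[float(v) for v in sys.argv[1:4]]
    T=C+s[0]*xs+s[1]*ys+[0,0,s[2]]; print("delta",np.round(R.T@(T-tip),1))
E
python3 tip.py 40 25 105; python3 -m handwheel '[{"delta_pos":[0.012,-0.005,0],"twist":0,"fingers":1},{"delta_pos":[0.02,-0.007,0],"twist":0,"fingers":1},{"delta_pos":[0.024,-0.008,0],"twist":0,"fingers":1},{"delta_pos":[0.024,-0.008,0],"twist":0,"fingers":1},{"delta_pos":[0.024,-0.008,0],"twist":0,"fingers":1}]' 40 >/dev/null; python3 tip.py 40 25 105
```

```text
t 47.5 tip st [  73.5 -268.4  109.3] pol [278.2 -74.7] tilt [-0.036 -0.008] yang -1.0 F [ 0.5 -0.3  0.2] w 17.8
delta [278.6 -97.9   5.3]
t 47.92 tip st [  55.7 -158.6  100.4] pol [168.1 -70.7] tilt [-0.047 -0.006] yang -1.4 F [-0.4  0.3 -0.1] w 17.4
delta [175.  -57.7  -3.1]
```

```bash
python3 -m handwheel '[{"delta_pos":[0.024,-0.008,-0.001],"twist":0,"fingers":1},{"delta_pos":[0.024,-0.008,-0.001],"twist":0,"fingers":1},{"delta_pos":[0.024,-0.008,0],"twist":0,"fingers":1},{"delta_pos":[0.024,-0.008,0],"twist":0,"fingers":1},{"delta_pos":[0.024,-0.008,0],"twist":0,"fingers":1}]' 40 >/dev/null; python3 tip.py 40 25 100
```

```text
t 48.33 tip st [ 36.7 -24.4  94.4] pol [ 44.1 -33.6] tilt [-0.062 -0.003] yang -1.5 F [ 0.5 -0.5 -1. ] w 17.5
delta [48.8 -8.6 -5.3]
```

```bash
python3 -m handwheel '[{"delta_pos":[0.018,-0.003,-0.008],"twist":0,"fingers":1},{"delta_pos":[0.012,-0.002,-0.012],"twist":0,"fingers":1},{"delta_pos":[0.005,0,-0.012],"twist":0,"fingers":1},{"delta_pos":[0,0,-0.012],"twist":0,"fingers":1},{"delta_pos":[0,0,-0.012],"twist":0,"fingers":1}]' 40 >/dev/null; python3 tip.py 40 25 100;  python3 -m handwheel '[{"delta_pos":[0,0,-0.03],"twist":0,"fingers":1},{"delta_pos":[0,0,-0.03],"twist":0,"fingers":1},{"delta_pos":[0,0,0.035],"twist":0,"fingers":1},{"delta_pos":[0,0,0.035],"twist":0,"fingers":1},{"delta_pos":[0,0,0.02],"twist":0,"fingers":1}]' 40 >/dev/null; python3 tip.py 40 25 100; python3 -m handwheel '[{"delta_pos":[0,0,0],"twist":0,"fingers":1}]' 40 >/dev/null; python3 tip.py 40 25 100
```

```text
t 48.75 tip st [ 36.7  18.3 145.4] pol [41.  26.5] tilt [-0.078 -0.001] yang -1.2 F [ 0.1 -0.4 -0.1] w 17.6
delta [ 7.4  5.2 45.1]
t 49.17 tip st [ 46.6   8.9 133.1] pol [47.5 10.7] tilt [-0.051 -0.005] yang -1.6 F [ 0.1 -0.7 -0.5] w 17.2
delta [14.4 -8.5 33.5]
t 49.25 tip st [ 44.3   8.  130. ] pol [45.1 10.3] tilt [-0.056 -0.005] yang -1.6 F [-1.   0.3 -1.7] w 17.7
delta [15.7 -6.5 30.3]
```

```bash
python3 -m handwheel '[{"delta_pos":[0.005,-0.002,-0.012],"twist":0,"fingers":1},{"delta_pos":[0.005,-0.002,-0.012],"twist":0,"fingers":1},{"delta_pos":[0.003,0,-0.012],"twist":0,"fingers":1},{"delta_pos":[0,0,-0.012],"twist":0,"fingers":1}]' 40 >/dev/null; python3 tip.py 40 25 100;  python3 -m handwheel '[{"delta_pos":[0,0,-0.035],"twist":0,"fingers":1},{"delta_pos":[0,0,-0.035],"twist":0,"fingers":1},{"delta_pos":[0,0,0.035],"twist":0,"fingers":1},{"delta_pos":[0,0,0.035],"twist":0,"fingers":1},{"delta_pos":[0,0,0.03],"twist":0,"fingers":1}]' 40 >/dev/null; python3 tip.py 40 25 100; python3 -m handwheel '[{"delta_pos":[0,0,0],"twist":0,"fingers":1}]' 40 >/dev/null; python3 tip.py 40 25 100
```

```text
t 49.58 tip st [ 45.9  19.6 184.8] pol [50.  23.2] tilt [-0.058 -0.005] yang -1.9 F [-0.3 -0.6 -0.8] w 17.5
delta [ 4.3 -2.1 85.1]
t 50.0 tip st [ 62.7  16.7 190.5] pol [64.9 14.9] tilt [-0.01  -0.007] yang -1.9 F [-0.  -0.9  0.1] w 17.4
delta [  3.2 -23.1  90.7]
t 50.08 tip st [ 60.5  17.5 188.1] pol [63.  16.1] tilt [-0.015 -0.006] yang -1.9 F [-0.4  0.3 -1.9] w 17.4
delta [  3.  -20.4  88.4]
```

```bash
python3 -m handwheel '[{"delta_pos":[0.001,-0.006,0.012],"twist":0,"fingers":1},{"delta_pos":[0.001,-0.006,0.018],"twist":0,"fingers":1},{"delta_pos":[0.001,-0.006,0.018],"twist":0,"fingers":1},{"delta_pos":[0,-0.002,0.018],"twist":0,"fingers":1},{"delta_pos":[0,0,0.012],"twist":0,"fingers":1}]' 40 >/dev/null; python3 tip.py 40 25 70
```

```text
t 50.5 tip st [ 51.5  23.3 131.2] pol [56.6 24.3] tilt [ 0.01  -0.007] yang -1.9 F [0.3 0.8 0.1] w 17.9
delta [ -0.7 -12.2  61.1]
```

```bash
python3 -m handwheel '[{"delta_pos":[0,-0.005,0.008],"twist":0,"fingers":1},{"delta_pos":[0,-0.005,0.012],"twist":0,"fingers":1},{"delta_pos":[0,-0.003,0.012],"twist":0,"fingers":1},{"delta_pos":[0,-0.001,0.012],"twist":0,"fingers":1},{"delta_pos":[0,0,0.006],"twist":0,"fingers":1}]' 40 >/dev/null; python3 tip.py 40 25 45
```

```text
t 50.92 tip st [42.5 25.4 85.6] pol [49.5 30.9] tilt [ 0.02  -0.007] yang -1.9 F [-1.4  0.4 -0.6] w 17.9
delta [-0.7 -3.1 40.6]
```

```bash
python3 -m handwheel '[{"delta_pos":[0,-0.002,0.008],"twist":0,"fingers":1},{"delta_pos":[0,-0.001,0.01],"twist":0,"fingers":1},{"delta_pos":[0,-0.001,0.01],"twist":0,"fingers":1},{"delta_pos":[0,0,0.006],"twist":0,"fingers":1},{"delta_pos":[0,0,0.003],"twist":0,"fingers":1}]' 40 >/dev/null; python3 tip.py 40 25 20; python3 - <<'E'
from h import *
o,c=snap("side","pics/s13.png"); crop(c,150,120,300,270,4,"pics/s13c.png")
E
```

```text
t 51.33 tip st [38.1 26.1 43.5] pol [46.2 34.4] tilt [ 0.018 -0.007] yang -1.9 F [-0.1  0.6 -0.7] w 17.5
delta [-0.4  1.7 23.5]
```

View pics/s13c.png

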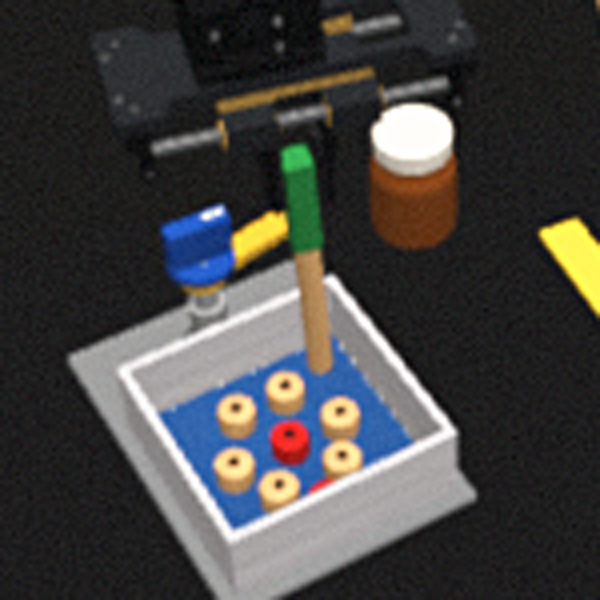

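```bash
python3 -m handwheel '[{"delta_pos":[0.001,0.002,0.007],"twist":0,"fingers":1},{"delta_pos":[0,0.001,0.007],"twist":0,"fingers":1},{"delta_pos":[0,0,0.006],"twist":0,"fingers":1},{"delta_pos":[0,0,0.001],"twist":0,"fingers":1}]' 40 >/dev/null; python3 tip.py 30 0 18; python3 - <<'E'
from h import *
o,c=snap("side","pics/s14.png"); crop(c,150,120,300,270,4,"pics/s14c.png")
E
```

```text
t 51.72 tip st [42.5 26.  20.7] pol [49.8 31.4] tilt [ 0.019 -0.007] yang -1.9 F [-0.1 -0.1  0.2] w 17.4
delta [-28.2  -6.    2.8]
```

View pics/s14c.png

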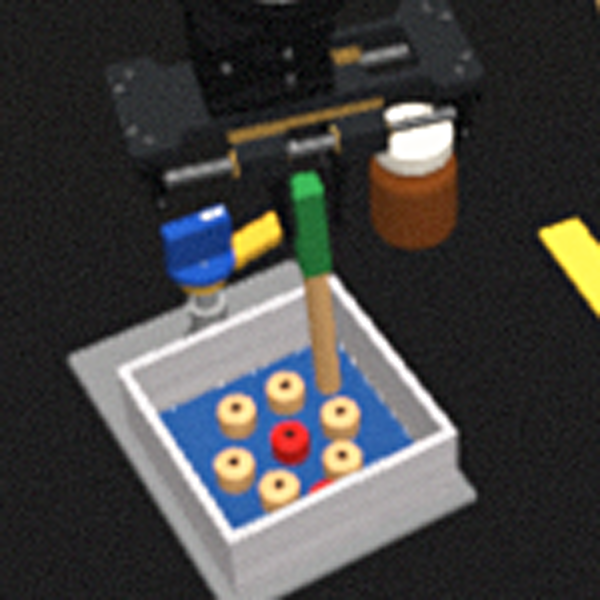

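```bash
cat > stir.py <<'E'
import sys
from h import *
step=float(sys.argv[1]) if len(sys.argv)>1 else 24
n=int(sys.argv[2]) if len(sys.argv)>2 else 5
o=monitor.get_obs(); R=np.array(o["ee_rot"]); tip=o["tcp_pos"]+R[:,2]*146
C=np.array([508.2,19.9]);d=tip[:2]-C;r=np.hypot(*d);ph=np.degrees(np.arctan2(d[1],d[0]))
print("t",round(o["t"],2),"r",round(r,1),"phi",round(ph,1),"z",round(tip[2],1),"tilt",np.round(R[:2,2],3),"F",np.round(o["contact_force"],1),"w",round(o["gripper_width"],1),"yang",round(np.degrees(np.arctan2(R[1,1],R[0,1])),1))
cur=tip.copy();out=[]
for k in range(1,n+1):
    rr=r+(31-r)*min(1,k/2.); a=np.radians(ph+step*k)
    T=np.array([C[0]+rr*np.cos(a),C[1]+rr*np.sin(a),tip[2]+(18.5-tip[2])*min(1,k/3)])
    out.append(np.round(R.T@(T-cur),0).astype(int).tolist());cur=T
print(out)
E
python3 stir.py
```

```text
t 51.77 r 49.9 phi 43.2 z 20.9 tilt [ 0.019 -0.007] F [ 0.3 -0.3 -1. ] w 18.0 yang -1.9
[[2, -21, 0], [-7, -16, 1], [-3, -12, 1], [-8, -10, 0], [-12, -6, 0]]
```

```bash
python3 -m handwheel '[{"delta_pos":[0.001,-0.009,0],"twist":0,"fingers":1},{"delta_pos":[0.001,-0.010,0.001],"twist":0,"fingers":1},{"delta_pos":[-0.003,-0.010,0.001],"twist":0,"fingers":1},{"delta_pos":[-0.004,-0.010,0],"twist":0,"fingers":1},{"delta_pos":[-0.005,-0.010,0],"twist":0,"fingers":1}]' 40 >/dev/null;python3 stir.py
```

```text
t 52.18 r 30.7 phi 119.4 z 18.6 tilt [ 0.021 -0.007] F [ 0.1 -0.  -0.4] w 17.8 yang -1.8
[[-9, -9, 0], [-12, -5, 0], [-13, 0, 0], [-12, 5, 0], [-8, 10, 0]]
```

```bash
python3 -m handwheel '[{"delta_pos":[-0.009,-0.009,0],"twist":0,"fingers":1},{"delta_pos":[-0.012,-0.005,0],"twist":0,"fingers":1},{"delta_pos":[-0.013,0,0],"twist":0,"fingers":1},{"delta_pos":[-0.012,0.005,0],"twist":0,"fingers":1},{"delta_pos":[-0.008,0.010,0],"twist":0,"fingers":1}]' 40 >/dev/null;python3 stir.py
```

```text
t 52.6 r 35.1 phi -131.4 z 19.9 tilt [ 0.021 -0.006] F [ 0.1  0.8 -0.3] w 17.7 yang -1.6
[[-5, 13, 1], [1, 13, 1], [4, 12, 1], [9, 9, 0], [12, 5, 0]]
```

```bash
sed -i 's/(31-r)/(29-r)/' stir.py; python3 -m handwheel '[{"delta_pos":[-0.001,0.013,0.001],"twist":0,"fingers":1},{"delta_pos":[0.003,0.012,0.001],"twist":0,"fingers":1},{"delta_pos":[0.007,0.010,0.001],"twist":0,"fingers":1},{"delta_pos":[0.010,0.006,0],"twist":0,"fingers":1},{"delta_pos":[0.012,0.002,0],"twist":0,"fingers":1}]' 40 >/dev/null;python3 stir.py; python3 - <<'E'
from h import *
o,c=snap("side","pics/s15.png"); crop(c,150,120,300,270,4,"pics/s15c.png")
E
```

```text
t 53.02 r 22.9 phi 6.5 z 19.2 tilt [ 0.023 -0.005] F [-0.9  0.4 -0.1] w 17.8 yang -2.0
[[11, -1, 0], [10, -6, 0], [4, -11, 0], [-1, -12, 0], [-5, -11, 0]]
```

View pics/s15c.png

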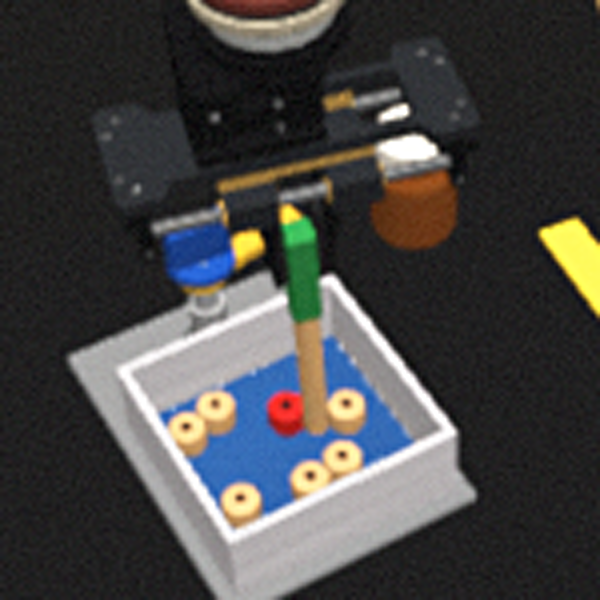

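```bash
sed -i 's/(29-r)/(31-r)/' stir.py; python3 -m handwheel '[{"delta_pos":[0.011,0.001,0],"twist":0,"fingers":1},{"delta_pos":[0.012,-0.004,0],"twist":0,"fingers":1},{"delta_pos":[0.008,-0.009,0],"twist":0,"fingers":1},{"delta_pos":[0.003,-0.012,0],"twist":0,"fingers":1},{"delta_pos":[-0.002,-0.012,0],"twist":0,"fingers":1}]' 40 >/dev/null;python3 stir.py
```

```text
t 53.48 r 44.6 phi 107.2 z 18.5 tilt [ 0.024 -0.003] F [ 0.1 -1.1 -0.6] w 17.4 yang -1.7
[[-15, -11, 0], [-16, -3, 0], [-13, -2, 0], [-13, 3, 0], [-10, 8, 0]]
```

```bash
python3 -m handwheel '[{"delta_pos":[-0.013,-0.004,0],"twist":0,"fingers":1},{"delta_pos":[-0.012,-0.002,0],"twist":0,"fingers":1},{"delta_pos":[-0.010,0,0],"twist":0,"fingers":1},{"delta_pos":[-0.009,0.001,0],"twist":0,"fingers":1},{"delta_pos":[-0.008,0.003,0],"twist":0,"fingers":1}]' 40 >/dev/null;python3 stir.py 16
```

```text
t 53.9 r 22.9 phi -163.2 z 18.8 tilt [ 0.025 -0.002] F [ 0.5 -0.6 -1.9] w 17.8 yang -1.3
[[-8, -1, 0], [-9, 2, 0], [-5, 7, 0], [-2, 8, 0], [0, 9, 0]]
```

```bash
python3 -m handwheel '[{"delta_pos":[-0.009,-0.001,0],"twist":0,"fingers":1},{"delta_pos":[-0.008,0.005,0],"twist":0,"fingers":1},{"delta_pos":[-0.005,0.009,0],"twist":0,"fingers":1},{"delta_pos":[-0.001,0.010,0],"twist":0,"fingers":1},{"delta_pos":[0.003,0.010,0],"twist":0,"fingers":1}]' 40 >/dev/null;python3 stir.py 18
```

```text
t 54.32 r 34.6 phi -70.5 z 19.3 tilt [ 0.023 -0.003] F [-0.3  0.5 -0.5] w 17.4 yang -1.5
[[7, 8, 0], [9, 5, 0], [9, 4, 0], [10, 1, 0], [9, -2, 0]]
```

```bash
python3 -m handwheel '[{"delta_pos":[0.008,0.007,0],"twist":0,"fingers":1},{"delta_pos":[0.009,0.006,0],"twist":0,"fingers":1},{"delta_pos":[0.010,0.003,0],"twist":0,"fingers":1},{"delta_pos":[0.010,0,0],"twist":0,"fingers":1},{"delta_pos":[0.010,-0.004,0],"twist":0,"fingers":1}]' 40 >/dev/null;python3 stir.py 18
```

```text
t 54.73 r 33.6 phi 27.5 z 18.6 tilt [ 0.023 -0.003] F [ 1.  -0.  -0.6] w 17.6 yang -1.7
[[7, -7, 0], [4, -9, 0], [3, -9, 0], [0, -10, 0], [-3, -9, 0]]
```

```bash
python3 -m handwheel '[{"delta_pos":[0.007,-0.008,0],"twist":0,"fingers":1},{"delta_pos":[0.005,-0.010,0],"twist":0,"fingers":1},{"delta_pos":[0.001,-0.010,0],"twist":0,"fingers":1},{"delta_pos":[-0.002,-0.010,0],"twist":0,"fingers":1},{"delta_pos":[-0.006,-0.009,0],"twist":0,"fingers":1}]' 40 >/dev/null;python3 stir.py 18
```

```text
t 55.15 r 38.0 phi 128.9 z 16.5 tilt [ 0.02  -0.001] F [ 0.2 -1.  -0. ] w 17.9 yang -1.3
[[-11, -5, -1], [-11, -1, -1], [-10, -1, -1], [-9, 2, 0], [-8, 5, 0]]
```

```bash
python3 -m handwheel '[{"delta_pos":[-0.011,-0.003,-0.001],"twist":0,"fingers":1},{"delta_pos":[-0.011,0,-0.001],"twist":0,"fingers":1},{"delta_pos":[-0.010,0.001,0],"twist":0,"fingers":1},{"delta_pos":[-0.009,0.004,0],"twist":0,"fingers":1},{"delta_pos":[-0.008,0.007,0],"twist":0,"fingers":1}]' 40 >/dev/null;python3 stir.py 18
```

```text
t 55.57 r 29.6 phi -133.0 z 19.2 tilt [ 0.02  -0.002] F [ 0.4  0.2 -0.6] w 17.7 yang -1.1
[[-6, 7, 0], [-3, 9, 0], [1, 10, 0], [3, 9, 0], [6, 8, 0]]
```

```bash
python3 -m handwheel '[{"delta_pos":[-0.006,0.008,0],"twist":0,"fingers":1},{"delta_pos":[-0.002,0.010,0],"twist":0,"fingers":1},{"delta_pos":[0.002,0.010,0],"twist":0,"fingers":1},{"delta_pos":[0.005,0.009,0],"twist":0,"fingers":1},{"delta_pos":[0.008,0.007,0],"twist":0,"fingers":1}]' 40 >/dev/null;python3 stir.py 18
```

```text
t 55.98 r 39.2 phi -37.3 z 20.3 tilt [ 0.023 -0.003] F [-0.4 -0.5  0.1] w 17.4 yang -1.6
[[12, 2, 1], [11, -2, 1], [10, -2, 1], [9, -4, 0], [7, -7, 0]]
```

```bash
python3 -m handwheel '[{"delta_pos":[0.009,0.006,0],"twist":0,"fingers":1},{"delta_pos":[0.010,0.002,0],"twist":0,"fingers":1},{"delta_pos":[0.010,-0.001,0],"twist":0,"fingers":1},{"delta_pos":[0.009,-0.005,0],"twist":0,"fingers":1},{"delta_pos":[0.007,-0.007,0],"twist":0,"fingers":1}]' 40 >/dev/null;python3 stir.py 18
```

```text
t 56.4 r 38.3 phi 40.2 z 18.5 tilt [ 0.019 -0.003] F [ 0.1 -0.2 -0.4] w 17.4 yang -1.7
[[4, -11, 0], [0, -11, 0], [1, -10, 0], [-2, -9, 0], [-5, -8, 0]]
```

```bash
python3 -m handwheel '[{"delta_pos":[0.001,-0.012,0],"twist":0,"fingers":1},{"delta_pos":[0,-0.010,0],"twist":0,"fingers":1},{"delta_pos":[-0.002,-0.010,0],"twist":0,"fingers":1},{"delta_pos":[-0.005,-0.009,0],"twist":0,"fingers":1},{"delta_pos":[-0.007,-0.006,0],"twist":0,"fingers":1}]' 40 >/dev/null;python3 stir.py 18;python3 - <<'E'
from h import *
o,c=snap("side","pics/s16.png"); crop(c,150,120,300,270,4,"pics/s16c.png")
R=np.array(o["ee_rot"]);print((proj(c,o["tcp_pos"]+R[:,2]*146)-[150,120])*4)
E
```

```text
t 56.82 r 31.5 phi 138.8 z 17.2 tilt [ 0.02  -0.001] F [ 0.5 -0.  -0.2] w 17.7 yang -1.2
[[-9, -5, -1], [-10, -2, 0], [-10, 1, 0], [-9, 4, 0], [-7, 6, 0]]
[240.25797065 431.48050135]
```

View pics/s16c.png

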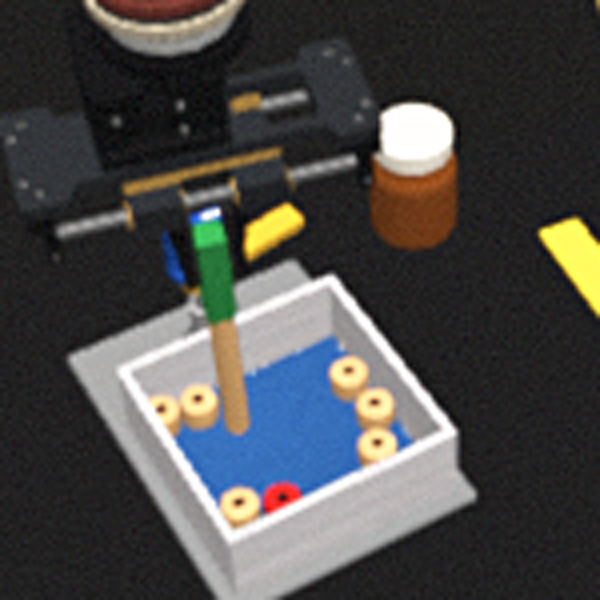

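```bash
python3 -m handwheel '[{"delta_pos":[-0.009,-0.005,-0.001],"twist":0,"fingers":1},{"delta_pos":[-0.010,-0.001,0],"twist":0,"fingers":1},{"delta_pos":[-0.010,0.002,0],"twist":0,"fingers":1},{"delta_pos":[-0.009,0.005,0],"twist":0,"fingers":1},{"delta_pos":[-0.007,0.008,0],"twist":0,"fingers":1}]' 40 >/dev/null;python3 stir.py 18
```

```text
t 57.28 r 33.3 phi -120.3 z 19.3 tilt [ 0.022 -0.002] F [-0.3  0.   0.1] w 18.0 yang -1.1
[[-2, 10, 0], [1, 10, 0], [3, 9, 0], [5, 8, 0], [8, 6, 0]]
```

```bash
python3 -m handwheel '[{"delta_pos":[-0.004,0.009,0],"twist":0,"fingers":1},{"delta_pos":[-0.001,0.010,0],"twist":0,"fingers":1},{"delta_pos":[0.003,0.010,0],"twist":0,"fingers":1},{"delta_pos":[0.006,0.008,0],"twist":0,"fingers":1},{"delta_pos":[0.009,0.005,0],"twist":0,"fingers":1}]' 40 >/dev/null;python3 stir.py 18
```

```text
t 57.7 r 40.6 phi -35.0 z 20.2 tilt [ 0.024 -0.003] F [-0.3  0.4 -0. ] w 17.8 yang -1.6
[[13, 1, 1], [11, -4, 0], [10, -2, 1], [8, -5, 0], [7, -7, 0]]
```

```bash
python3 -m handwheel '[{"delta_pos":[0.012,-0.002,0.001],"twist":0,"fingers":1},{"delta_pos":[0.010,-0.003,0],"twist":0,"fingers":1},{"delta_pos":[0.009,-0.004,0],"twist":0,"fingers":1},{"delta_pos":[0.008,-0.007,0],"twist":0,"fingers":1},{"delta_pos":[0.005,-0.009,0],"twist":0,"fingers":1}]' 40 >/dev/null;python3 stir.py 18
```

```text
t 58.12 r 29.2 phi 71.9 z 17.2 tilt [ 0.022 -0.002] F [ 0.1 -0.1  0. ] w 17.7 yang -1.5
[[2, -9, -1], [-1, -10, -1], [-5, -9, -1], [-7, -7, 0], [-9, -4, 0]]
```

```bash
python3 -m handwheel '[{"delta_pos":[0.002,-0.010,0],"twist":0,"fingers":1},{"delta_pos":[0,-0.010,0],"twist":0,"fingers":1},{"delta_pos":[-0.003,-0.010,0],"twist":0,"fingers":1},{"delta_pos":[-0.006,-0.009,0],"twist":0,"fingers":1},{"delta_pos":[-0.008,-0.006,0],"twist":0,"fingers":1}]' 40 >/dev/null;python3 stir.py 18
```

```text
t 58.53 r 42.5 phi 154.6 z 17.8 tilt [ 0.033 -0.004] F [ 2.9 -2.6 -1.3] w 18.3 yang -1.1
[[-13, 2, 0], [-10, 6, 0], [-9, 3, 0], [-8, 6, 0], [-5, 8, 0]]
```

```bash
python3 -m handwheel '[{"delta_pos":[-0.010,0.005,0],"twist":0,"fingers":1},{"delta_pos":[-0.010,0.005,0],"twist":0,"fingers":1},{"delta_pos":[-0.009,0.004,0],"twist":0,"fingers":1},{"delta_pos":[-0.008,0.007,0],"twist":0,"fingers":1},{"delta_pos":[-0.005,0.009,0],"twist":0,"fingers":1}]' 40 >/dev/null;python3 stir.py 18;python3 - <<'E'
from h import *
o,c=snap("side","pics/s17.png"); crop(c,150,120,300,270,4,"pics/s17c.png")
R=np.array(o["ee_rot"]);print((proj(c,o["tcp_pos"]+R[:,2]*146)-[150,120])*4)
E
```

```text
t 58.95 r 28.7 phi -112.9 z 19.4 tilt [ 0.032 -0.003] F [ 1.  -0.2  0.4] w 18.0 yang -1.0
[[-3, 9, 1], [0, 10, 1], [4, 9, 1], [6, 7, 0], [8, 5, 0]]
[280.84934271 481.32379417]
```

View pics/s17c.png

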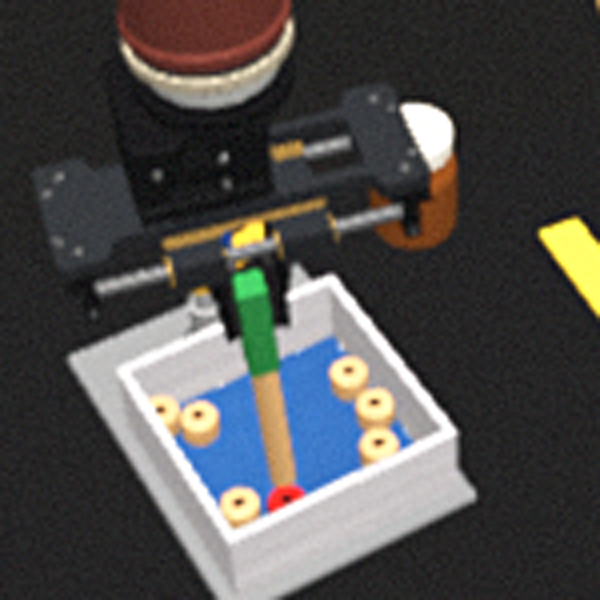

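```bash
python3 -m handwheel '[{"delta_pos":[-0.003,0.009,0],"twist":0,"fingers":1},{"delta_pos":[0.001,0.010,0],"twist":0,"fingers":1},{"delta_pos":[0.005,0.008,0],"twist":0,"fingers":1},{"delta_pos":[0.008,0.006,0],"twist":0,"fingers":1},{"delta_pos":[0.010,0.002,0],"twist":0,"fingers":1}]' 40 >/dev/null;python3 stir.py 18
```

```text
t 59.42 r 30.4 phi -16.4 z 18.7 tilt [ 0.029 -0.003] F [ 1.1 -0.7 -0.1] w 18.1 yang -1.4
[[9, 1, 0], [10, -2, 0], [8, -5, 0], [6, -7, 0], [4, -9, 0]]
```

```bash
python3 -m handwheel '[{"delta_pos":[0.010,0,0],"twist":0,"fingers":1},{"delta_pos":[0.010,-0.002,0],"twist":0,"fingers":1},{"delta_pos":[0.009,-0.005,0],"twist":0,"fingers":1},{"delta_pos":[0.006,-0.008,0],"twist":0,"fingers":1},{"delta_pos":[0.003,-0.010,0],"twist":0,"fingers":1}]' 40 >/dev/null;python3 stir.py 18
```

```text
t 59.83 r 37.9 phi 85.3 z 16.9 tilt [ 0.027 -0.001] F [-0.5  0.4 -0.2] w 17.7 yang -1.1
[[-4, -11, -1], [-7, -8, -1], [-6, -7, -1], [-8, -5, 0], [-9, -2, 0]]
```

```bash
python3 -m handwheel '[{"delta_pos":[-0.004,-0.010,-0.001],"twist":0,"fingers":1},{"delta_pos":[-0.007,-0.008,-0.001],"twist":0,"fingers":1},{"delta_pos":[-0.008,-0.006,0],"twist":0,"fingers":1},{"delta_pos":[-0.010,-0.002,0],"twist":0,"fingers":1},{"delta_pos":[-0.010,0.002,0],"twist":0,"fingers":1}]' 40 >/dev/null;python3 stir.py 18
```

```text
t 60.25 r 30.1 phi 175.6 z 17.6 tilt [ 0.024 -0.001] F [-0.4  0.6 -0.7] w 17.7 yang -0.7
[[-9, 0, 0], [-9, 3, 0], [-7, 6, 0], [-5, 8, 0], [-2, 9, 0]]
```

```bash
python3 -m handwheel '[{"delta_pos":[-0.009,0.004,0],"twist":0,"fingers":1},{"delta_pos":[-0.009,0.006,0],"twist":0,"fingers":1},{"delta_pos":[-0.006,0.009,0],"twist":0,"fingers":1},{"delta_pos":[-0.003,0.010,0],"twist":0,"fingers":1},{"delta_pos":[0.001,0.010,0],"twist":0,"fingers":1}]' 40 >/dev/null;python3 stir.py 18
```

```text
t 60.67 r 34.4 phi -68.8 z 19.4 tilt [ 0.027 -0.002] F [ 0.4  0.3 -0.1] w 17.7 yang -1.0
[[7, 8, 1], [9, 5, 0], [9, 4, 0], [10, 1, 0], [9, -2, 0]]
```

```bash
python3 -m handwheel '[{"delta_pos":[0.007,0.007,0],"twist":0,"fingers":1},{"delta_pos":[0.009,0.005,0],"twist":0,"fingers":1},{"delta_pos":[0.010,0.002,0],"twist":0,"fingers":1},{"delta_pos":[0.010,-0.001,0],"twist":0,"fingers":1},{"delta_pos":[0.009,-0.005,0],"twist":0,"fingers":1}]' 40 >/dev/null;python3 stir.py 18
```

```text
t 61.08 r 30.0 phi 25.8 z 18.8 tilt [ 0.028 -0.002] F [ 0.1 -0.1 -0.2] w 17.5 yang -1.3
[[8, -5, 0], [6, -8, 0], [3, -9, 0], [0, -10, 0], [-3, -9, 0]]
```

```bash
python3 -m handwheel '[{"delta_pos":[0.005,-0.008,0],"twist":0,"fingers":1},{"delta_pos":[0.003,-0.010,0],"twist":0,"fingers":1},{"delta_pos":[-0.001,-0.010,0],"twist":0,"fingers":1},{"delta_pos":[-0.004,-0.009,0],"twist":0,"fingers":1},{"delta_pos":[-0.007,-0.007,0],"twist":0,"fingers":1}]' 40 >/dev/null;python3 stir.py 18
```

```text
t 61.5 r 29.9 phi 145.3 z 16.3 tilt [ 0.024 -0.001] F [-0.4  0.8  0.3] w 18.0 yang -0.8
[[-8, -4, -1], [-9, -2, -1], [-10, 2, -1], [-8, 5, 0], [-7, 7, 0]]
```

```bash
python3 -m handwheel '[{"delta_pos":[-0.004,0.004,0],"twist":0,"fingers":1},{"delta_pos":[0,0.003,-0.006],"twist":0,"fingers":1},{"delta_pos":[0,0,-0.012],"twist":0,"fingers":1},{"delta_pos":[0,0,-0.016],"twist":0,"fingers":1},{"delta_pos":[0,0,-0.018],"twist":0,"fingers":1}]' 40 >/dev/null;python3 tip.py;  python3 -m handwheel '[{"delta_pos":[0,0,-0.018],"twist":0,"fingers":1},{"delta_pos":[0,0,-0.016],"twist":0,"fingers":1},{"delta_pos":[0,0,-0.010],"twist":0,"fingers":1},{"delta_pos":[0,0,0],"twist":0,"fingers":1}]' 40 >/dev/null;python3 tip.py 120 -220 110; python3 - <<'E'
from h import *
o,c=snap("side","pics/s18.png"); crop(c,140,100,300,270,4,"pics/s18c.png")
o,c=snap("wrist","pics/w23.png")
E
```

```text
t 61.92 tip st [-21.6  16.9  68.4] pol [ 27.4 142.1] tilt [ 0.017 -0.001] yang -0.9 F [ 0.8  0.6 -0.6] w 17.7
t 62.25 tip st [-17.3  15.2 123.6] pol [ 23.  138.6] tilt [ 0.028 -0.002] yang -1.0 F [0.2 0.1 0.1] w 17.5
delta [-198.7  185.8   19.1]
```

View pics/s18c.png

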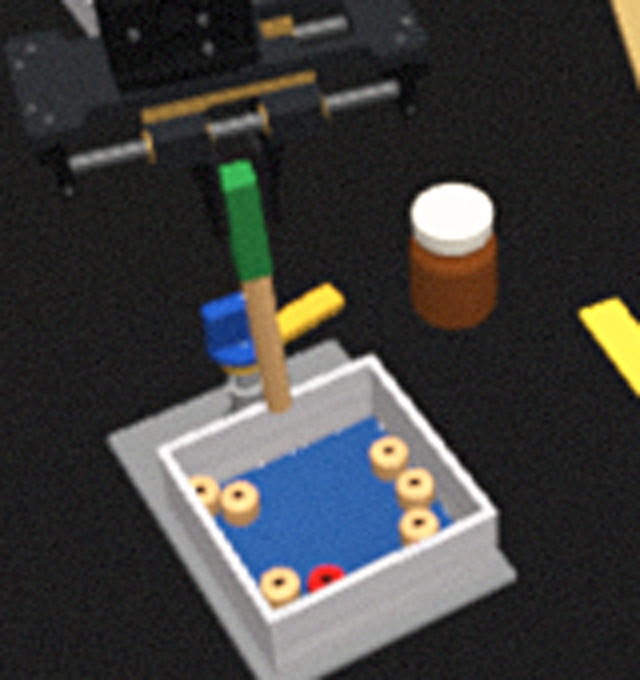

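View pics/w23.png

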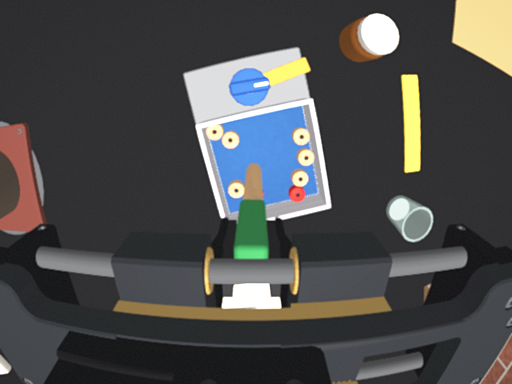

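```bash
cat > tw.py <<'E'
import sys
from h import *
o=monitor.get_obs(); R=np.array(o["ee_rot"]); tip=o["tcp_pos"]+R[:,2]*146
T=np.array([float(v) for v in sys.argv[1:4]])
print("t",round(o["t"],2),"tip",np.round(tip,1),"tilt",np.round(R[:2,2],3),"yang",round(np.degrees(np.arctan2(R[1,1],R[0,1])),1),"F",np.round(o["contact_force"],1),"w",round(o["gripper_width"],1),"delta",np.round(R.T@(T-tip),1))
E
python3 tw.py 639.7 -229 105; python3 -m handwheel '[{"delta_pos":[-0.013,0.007,0],"twist":0,"fingers":1},{"delta_pos":[-0.018,0.01,0.002],"twist":0,"fingers":1},{"delta_pos":[-0.021,0.012,0.002],"twist":0,"fingers":1},{"delta_pos":[-0.021,0.012,0.001],"twist":0,"fingers":1},{"delta_pos":[-0.021,0.012,0],"twist":0,"fingers":1}]' 40 >/dev/null;python3 tw.py 639.7 -229 105
```

```text
t 62.35 tip [486.8  31.4 121. ] tilt [ 0.025 -0.001] yang -1.0 F [-0.8 -0.2 -1.6] w 17.5 delta [-257.7  156.9   20.2]
t 62.77 tip [534.7 -61.2 110.8] tilt [0.016 0.003] yang -0.6 F [ 0.1  0.2 -0.7] w 17.8 delta [-166.7  106.6    7. ]
```

```bash
python3 -m handwheel '[{"delta_pos":[-0.022,0.014,0],"twist":0,"fingers":1},{"delta_pos":[-0.022,0.014,0],"twist":0,"fingers":1},{"delta_pos":[-0.022,0.014,0],"twist":0,"fingers":1},{"delta_pos":[-0.022,0.014,0],"twist":0,"fingers":1},{"delta_pos":[-0.020,0.012,0],"twist":0,"fingers":1}]' 40 >/dev/null;python3 tw.py 639.7 -229 105
```

```text
t 63.18 tip [ 598.4 -173.5  101. ] tilt [0.003 0.008] yang -0.6 F [0.2 0.6 0. ] w 17.8 delta [-55.1  41.9  -4.3]
```

```bash
python3 -m handwheel '[{"delta_pos":[-0.018,0.013,-0.001],"twist":0,"fingers":1},{"delta_pos":[-0.014,0.011,-0.001],"twist":0,"fingers":1},{"delta_pos":[-0.008,0.006,0],"twist":0,"fingers":1},{"delta_pos":[-0.003,0.003,0],"twist":0,"fingers":1},{"delta_pos":[0,0,0],"twist":0,"fingers":1}]' 40 >/dev/null;python3 tw.py 639.7 -229 105
```

```text
t 63.6 tip [ 627.8 -221.5   91.6] tilt [-0.011  0.014] yang -0.9 F [ 0.1  0.  -1. ] w 17.6 delta [ -7.2  11.8 -13.7]
```

```bash
python3 -m handwheel '[{"delta_pos":[-0.003,0.005,-0.004],"twist":0,"fingers":1},{"delta_pos":[-0.002,0.004,-0.002],"twist":0,"fingers":1},{"delta_pos":[-0.001,0.002,0],"twist":0,"fingers":1},{"delta_pos":[0,0,0],"twist":0,"fingers":1}]' 40 >/dev/null;python3 tw.py 639.7 -229 90; python3 - <<'E'
from h import *
o,c=snap("wrist","pics/w24.png"); crop(c,190,100,320,230,5,"pics/w24c.png"); pickle.dump((o,c),open("w24.pkl","wb"))
o,c=snap("side","pics/s19.png"); crop(c,250,200,370,330,5,"pics/s19c.png"); pickle.dump((o,c),open("s19.pkl","wb"))
E
```

```text
t 63.93 tip [ 638.1 -224.8   96.6] tilt [-0.014  0.016] yang -0.8 F [ 0.2  0.4 -0.9] w 17.4 delta [-4.3  1.8  6.6]
```

View pics/w24c.png

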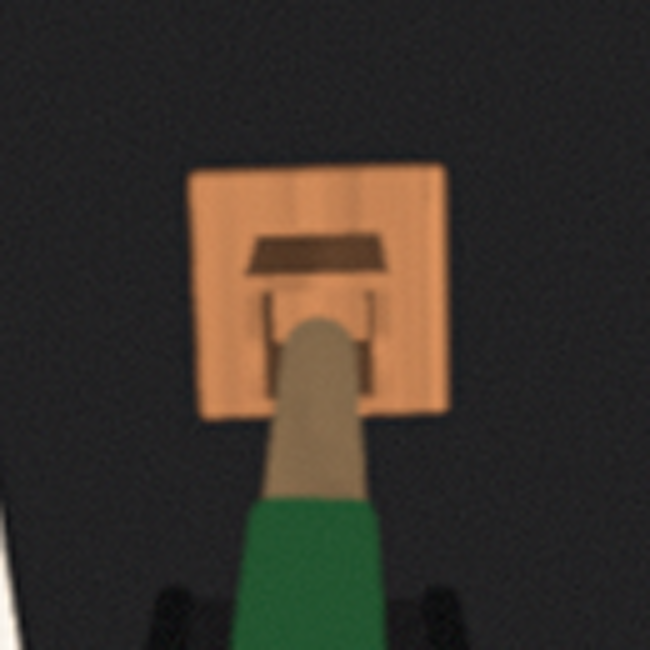

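View pics/s19c.png

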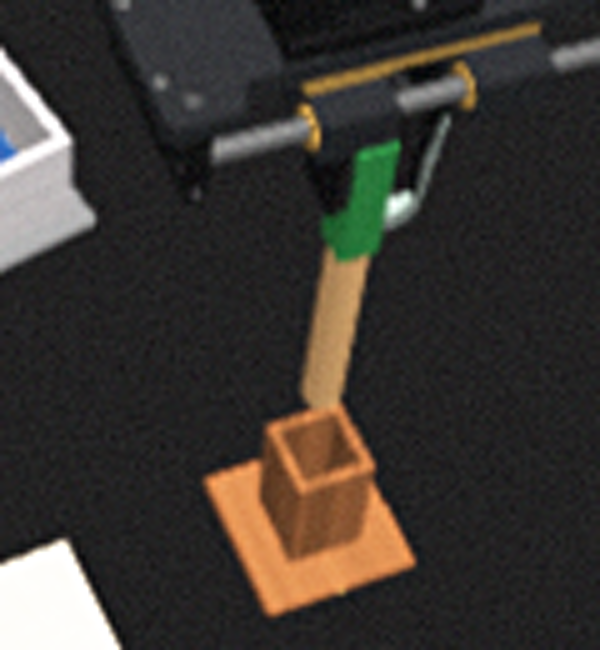

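```bash
python3 - <<'E'
from h import *
o,c=load("s19")
R=np.array(o["ee_rot"]);tip=o["tcp_pos"]+R[:,2]*146;print("tip",tip)
W=lambda u,v,z: at_z(c,u/5+250,v/5+200,z)
q=np.array([W(*p,66) for p in [(265,425),(340,403),(375,462),(302,485)]]);print(q.round(1).tolist(),"side tube",q.mean(0))
print("side tip",W(322,397,tip[2]), "pred px",(proj(c,tip)-[250,200])*5)
o,c=load("w24");R=np.array(o["ee_rot"]);tip=o["tcp_pos"]+R[:,2]*146
V=lambda u,v,z: at_z(c,u/5+190,v/5+100,z,o)
print("wrist tip",tip,"far edge", V(247,272,66),V(386,272,66),"foot",[V(*p,6)[:2].round(1).tolist() for p in [(190,172),(446,165),(450,412),(203,418)]])
print("tip far pt px",(proj(c,tip+R@[8,0,0],o)-[190,100])*5)
E
```

```text
tip [ 638.04617338 -224.64954672   96.82212211]
[[621.9, -212.8, 66.0], [656.2, -213.6, 66.0], [658.0, -244.4, 66.0], [624.9, -244.2, 66.0]] side tube [ 640.2341004  -228.74158663   66.        ]
side tip [ 639.70564107 -225.08563999   96.82212211] pred px [317.85890875 397.3042069 ]
wrist tip [ 638.06236493 -224.80888127   96.64491504] far edge [ 622.95343268 -211.99677279   66.        ] [ 655.52216107 -212.35836503   66.        ] foot [[604.6, -195.0], [674.2, -193.9], [675.8, -263.8], [606.0, -264.8]]
tip far pt px [310.71493121 319.28788123]
```

```bash
python3 tw.py 638.5 -228.7 75; python3 -m handwheel '[{"delta_pos":[-0.003,0.0005,0.003],"twist":0,"fingers":1},{"delta_pos":[-0.001,0,0.006],"twist":0,"fingers":1},{"delta_pos":[0,0,0.006],"twist":0,"fingers":1},{"delta_pos":[0,0,0.002],"twist":0,"fingers":1}]' 40 >/dev/null;python3 tw.py 638.5 -228.7 70
```

```text
t 64.03 tip [ 637.9 -224.7   96.8] tilt [-0.014  0.016] yang -0.8 F [ 0.8 -0.1  0.1] w 17.7 delta [-4.3  1.  21.7]
t 64.37 tip [ 638.6 -228.3   79.7] tilt [-0.012  0.015] yang -0.7 F [-0.2  0.4 -1.3] w 17.7 delta [-0.5 -0.   9.7]
```

```bash
python3 -m handwheel '[{"delta_pos":[0,0,0.003],"twist":0,"fingers":1},{"delta_pos":[0,0,0.002],"twist":0,"fingers":1},{"delta_pos":[0,0,0],"twist":0,"fingers":1}]' 40 >/dev/null;python3 tw.py 638.5 -228.7 60;  python3 - <<'E'
from h import *
o,c=snap("side","pics/s20.png"); crop(c,270,210,350,300,7,"pics/s20c.png"); pickle.dump((o,c),open("s20.pkl","wb"))
E
```

```text
t 64.62 tip [ 637.2 -227.7   72.2] tilt [-0.014  0.016] yang -0.7 F [ 0.6 -0.8 -0.6] w 17.7 delta [-1.2  1.5 12.2]
```

View pics/s20c.png

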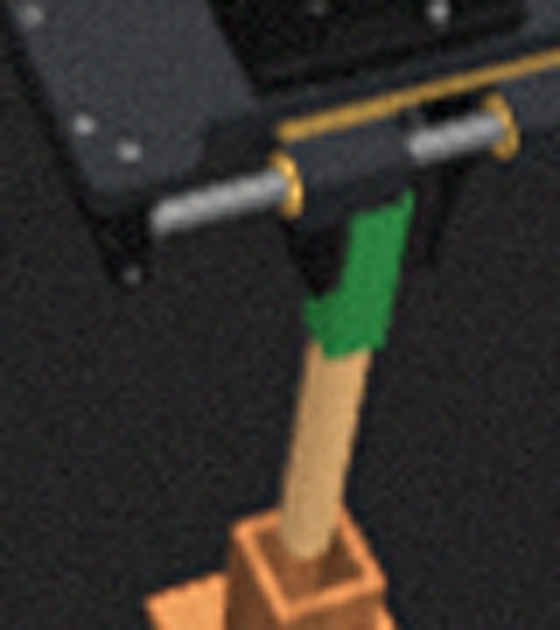

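```bash
python3 -m handwheel '[{"delta_pos":[-0.001,0.0025,0.003],"twist":0,"fingers":1},{"delta_pos":[0,0.001,0.005],"twist":0,"fingers":1},{"delta_pos":[0,0,0.006],"twist":0,"fingers":1},{"delta_pos":[0,0,0.006],"twist":0,"fingers":1}]' 40 >/dev/null;python3 tw.py 638.8 -228.7 40
```

```text
t 65.0 tip [ 642.6 -229.3   53.1] tilt [-0.01   0.015] yang -0.7 F [-1.   0.2 -0.5] w 17.9 delta [ 0.4 -3.6 13.1]
```

```bash
python3 -m handwheel '[{"delta_pos":[0,-0.003,0.003],"twist":0,"fingers":1},{"delta_pos":[0,-0.001,0.005],"twist":0,"fingers":1},{"delta_pos":[0,0,0.006],"twist":0,"fingers":1}]' 40 >/dev/null;python3 tw.py 638.8 -228.7 25
```

```text
t 65.25 tip [ 637.6 -228.8   36.8] tilt [-0.012  0.015] yang -0.7 F [-0.1 -0.2 -1.1] w 18.1 delta [-0.1  1.4 11.8]
```

```bash
python3 -m handwheel '[{"delta_pos":[0,0.001,0.005],"twist":0,"fingers":1},{"delta_pos":[0,0,0.006],"twist":0,"fingers":1},{"delta_pos":[0,0,0.006],"twist":0,"fingers":1},{"delta_pos":[0,0,0.003],"twist":0,"fingers":1}]' 40 >/dev/null;python3 tw.py 638.8 -228.7 8
```

```text
t 65.58 tip [ 637.3 -228.    13.3] tilt [-0.013  0.016] yang -0.7 F [-0.1  0.6 -0.4] w 17.7 delta [-0.7  1.6  5.3]
```

```bash
python3 -m handwheel '[{"delta_pos":[0,0.001,0.002],"twist":0,"fingers":1},{"delta_pos":[0,0,0.002],"twist":0,"fingers":1}]' 40 >/dev/null;python3 tw.py 638.8 -228.7 6;python3 -m handwheel '[{"delta_pos":[0,0,0.001],"twist":0,"fingers":1}]' 40 >/dev/null;python3 tw.py 638.8 -228.7 6;python3 -m handwheel '[{"delta_pos":[0,0,0.001],"twist":0,"fingers":1}]' 40 >/dev/null;python3 tw.py 638.8 -228.7 6
```

```text
t 65.75 tip [ 637.9 -227.7    8. ] tilt [-0.014  0.016] yang -0.7 F [ 0.1  0.5 -0.5] w 17.6 delta [-1.   0.9  2. ]
t 65.83 tip [ 637.8 -227.6    6.6] tilt [-0.014  0.017] yang -0.7 F [ 0.6  0.7 -0.5] w 17.8 delta [-1.1  1.   0.6]
t 65.92 tip [ 638.2 -227.8    6.1] tilt [-0.014  0.016] yang -0.7 F [-1.   0.2  4.8] w 18.0 delta [-0.9  0.6  0. ]
```

```bash
python3 -m handwheel '[{"delta_pos":[0,0,0],"twist":0,"fingers":0.7},{"delta_pos":[0,0,0],"twist":0,"fingers":0.5},{"delta_pos":[0,0,0],"twist":0,"fingers":0.3},{"delta_pos":[0,0,0],"twist":0,"fingers":0.2},{"delta_pos":[0,0,0],"twist":0,"fingers":0.2}]' 20; python3 -m handwheel '[{"delta_pos":[0,0,-0.008],"twist":0,"fingers":0},{"delta_pos":[0,0,-0.015],"twist":0,"fingers":0},{"delta_pos":[0,0,-0.02],"twist":0,"fingers":0},{"delta_pos":[0,0,-0.025],"twist":0,"fingers":0},{"delta_pos":[0,0,-0.025],"twist":0,"fingers":0}]' 20; python3 -m handwheel '[{"delta_pos":[0,0,-0.025],"twist":0,"fingers":0},{"delta_pos":[0,0,-0.02],"twist":0,"fingers":0},{"delta_pos":[0.01,-0.01,-0.01],"twist":0,"fingers":0},{"delta_pos":[0.02,-0.02,0],"twist":0,"fingers":0},{"delta_pos":[0.02,-0.02,0],"twist":0,"fingers":0}]' 20;python3 - <<'E'
from h import *
o,c=snap("wrist","pics/w25.png"); 
o,c=snap("side","pics/s21.png")
E
```

```text
t: 66.33
tcp_pos: [641.1, -230.6, 153.6]
ee_rot: [[0.013, 1.0, -0.011], [1.0, -0.012, 0.015], [0.015, -0.011, -1.0]]
contact_force: [-0.2, -0.5, 0.4]
gripper_width: 43.4
t: 66.75
tcp_pos: [638.2, -230.1, 242.9]
ee_rot: [[0.013, 1.0, -0.025], [1.0, -0.012, 0.022], [0.021, -0.025, -0.999]]
contact_force: [-0.2, -0.1, -0.1]
gripper_width: 76.4
t: 67.17
tcp_pos: [593.2, -184.4, 313.2]
ee_rot: [[0.016, 1.0, -0.011], [1.0, -0.016, 0.014], [0.014, -0.011, -1.0]]
contact_force: [-0.3, 0.2, 0.1]
gripper_width: 86.8
```

View pics/w25.png

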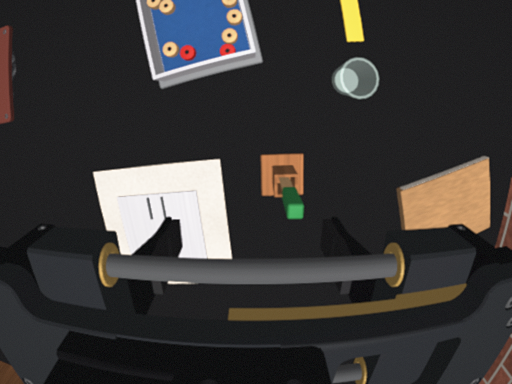

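View pics/s21.png

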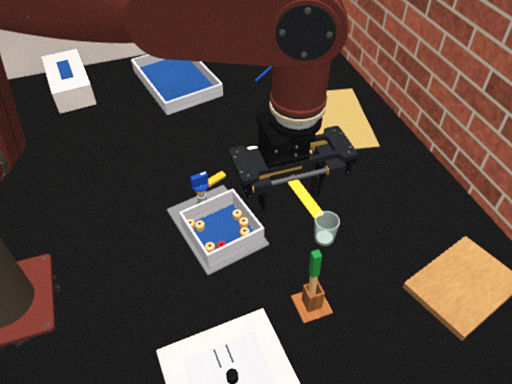

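```bash
python3 go.py 480 -60 320 0; python3 -m handwheel '[{"delta_pos":[0.02,-0.02,0],"twist":0,"fingers":0},{"delta_pos":[0.022,-0.022,0],"twist":0,"fingers":0},{"delta_pos":[0.022,-0.022,0],"twist":0,"fingers":0},{"delta_pos":[0.022,-0.02,0],"twist":0,"fingers":0},{"delta_pos":[0.015,-0.01,0],"twist":0,"fingers":0}]' 20 >/dev/null; python3 -m handwheel '[{"delta_pos":[0,0,0],"twist":0,"fingers":0}]' 20; python3 - <<'E'
from h import *
o,c=snap("wrist","pics/w26.png"); pickle.dump((o,c),open("w26.pkl","wb")) 
E
```

```text
t 67.27 tcp [ 591.9 -182.   313.7] yang -0.78 w 87.0 J6 -23.9 F [-0.1  0.9  0. ]
twist -0.78
delta mm [ 120.5 -113.6   -3.1] dist 165.7 in 5 rows: [ 24.1 -22.7  -0.6] tilt z [-0.0119  0.0152 -0.9998]
t: 67.77
tcp_pos: [497.0, -78.5, 316.9]
ee_rot: [[0.016, 1.0, -0.011], [1.0, -0.016, 0.014], [0.014, -0.011, -1.0]]
contact_force: [0.9, 0.1, -0.1]
gripper_width: 87.3
```

View pics/w26.png

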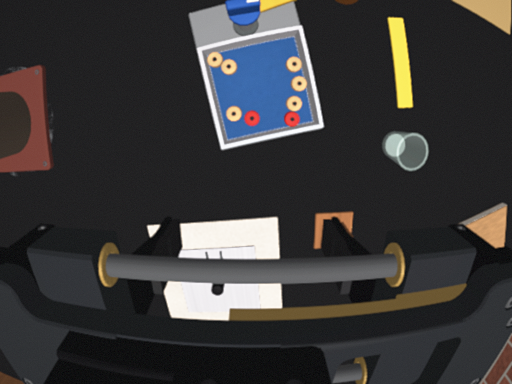

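```bash
python3 - <<'E'
from h import *
C=np.array([508.2,19.9]);a=np.radians(11.9);M=np.array([[np.cos(a),np.sin(a)],[-np.sin(a),np.cos(a)]])
def st(n,pts):
    o,c=load(n); return np.array([M@(at_z(c,*p,31,o)[:2]-C) for p in pts]).round(0)
A=st("w20",[(233,95),(268,91),(290,125),(277,156),(235,160),(217,133),(255,128),(258,177)])
B=st("w26",[(214,59),(228,66),(294,64),(299,84),(294,104),(234,113),(252,118),(292,119)])
print(A.tolist());print(B.tolist())
for b in B: print(b,np.linalg.norm(A-b,axis=1).round(0))
E
```

```text
[[-17.0, 34.0], [17.0, 34.0], [37.0, -2.0], [21.0, -33.0], [-22.0, -32.0], [-37.0, -2.0], [1.0, -1.0], [-1.0, -53.0]]
[[-58.0, 57.0], [-40.0, 41.0], [57.0, 23.0], [58.0, -8.0], [44.0, -37.0], [-48.0, -31.0], [-23.0, -44.0], [36.0, -59.0]]
[-58.  57.] [ 47.  78. 112. 120.  96.  63.  83. 124.]
[-40.  41.] [ 24.  57.  88.  96.  75.  43.  59. 102.]
[57. 23.] [75. 41. 32. 67. 96. 97. 61. 96.]
[58. -8.] [86. 59. 22. 45. 84. 95. 57. 74.]
[ 44. -37.] [94. 76. 36. 23. 66. 88. 56. 48.]
[-48. -31.] [72. 92. 90. 69. 26. 31. 57. 52.]
[-23. -44.] [78. 88. 73. 45. 12. 44. 49. 24.]
[ 36. -59.] [107.  95.  57.  30.  64.  93.  68.  37.]
```

```bash
python3 - <<'E'
from h import *
o,c=snap("top","pics/t30.png")
o0,c0=load("top0")
def cen(I,b,f):
    J=I[b[1]:b[3],b[0]:b[2]].astype(int);m=f(J);ys,xs=np.nonzero(m);return xs.mean().round(2)+b[0],ys.mean().round(2)+b[1],m.sum()
for I in (c0["color"],c["color"]):
    print("ruler",cen(I,(205,130,270,160),lambda J:(J[...,0]>150)&(J[...,2]<80)),"jar",cen(I,(175,160,205,190),lambda J:J.min(2)>170),"beaker",cen(I,(275,125,305,160),lambda J:J.max(2)>70))
E
```

```text
ruler (np.float64(237.11), np.float64(144.33), np.int64(620)) jar (np.float64(187.63), np.float64(173.53), np.int64(317)) beaker (np.float64(290.1), np.float64(141.31), np.int64(498))
ruler (np.float64(236.96), np.float64(144.5), np.int64(679)) jar (np.float64(187.73), np.float64(173.59), np.int64(361)) beaker (np.float64(291.6), np.float64(142.84), np.int64(630))
```

View pics/t30.png

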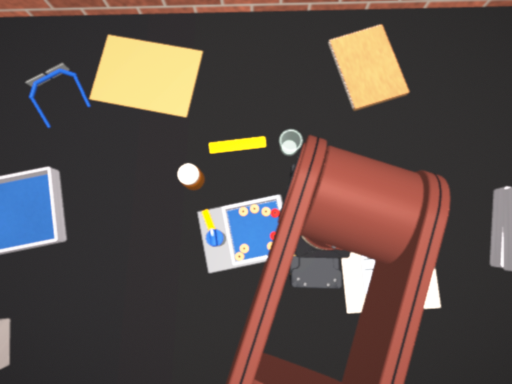

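```bash
python3 -c "
from h import *
print(sign_off(), monitor.get_obs()['t'])"
```

```text
the job is handed in; nothing more can be done
the job is handed in; nothing more can be done
```

The job is done and handed in at about 68 s of the 210 s allowed.

- **Knob:** I turned it clockwise about 170° to the stop. The wrist torque rose to 0.54 N m there. From the pictures its final angle is within 1–2° of the stop.
- **Bar:** It is swung fully aside; I felt its stop at about 11 N.
- **Lid:** It lies flat on the sheet, within about 2 mm of the middle.
- **Red beads:** I found only two on the bench, in both the top and side pictures, and put both in the pan.
- **Stirring:** I made about six rounds with the tip about 3–8 mm above the pan floor. Since some early stretches ran at only 23 mm radius, I count about 4.8 later rounds at 28–43 mm. One brief contact reached about 4 N and left the rod straight.
- **Stirrer:** It is back upright in its stand.

**Last checks:**
- The last wrist picture shows all eight beads in the pan. Seven lie at least 22 mm from every starting place. The eighth, a red one, lies 24 mm or more from either red bead's start.
- The jar and ruler sit within 0.2 px of their first position in the top picture.
- The beaker's blob centre shifted about 1.5–2 px (roughly 4–5 mm). I put that down to the picture being brighter and the arm nearby, since the gripper never went near the beaker.

**Disagreements:**
- **Fingertips:** They lie about level with the tool point, not 22 mm ahead of it as stated. Both the pictures and a touch on the bar showed this. My first passes at the bar went over it without touching, and I then corrected all heights.
- **Tool tilt:** The tool slowly tilted, up to about 4°, as rows added up. I partly removed the tilt and allowed for the rest.

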